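Fit the scratch bars into the tool head and pin them

TASK

Load the scratch tester's tool head: fit every scratch bar that is in the rack into a socket of the tool head, shank first and pushed fully home against its shoulder, and lock each with a lock pin from the stand dropped right down through the head and the bar. The rack's hood covers everything but the shanks, so draw each bar out by its shank, lay it down and take it again by its body. Leave any spare pin in the stand and do not knock over the oil bottle or the loupe.

Things in the scene. Friction and masses are not known exactly. Their poses are not given: they have to be found in the camera images.
- tool_head: fixed dark steel tool head of the scratch tester, a block 70 deep (x) x 179 wide (y) x 67 mm high. Three square sockets side by side, 65 mm apart and 66 mm deep, open in the front face, which looks along its -x, 35 mm before the origin. Origin: centre of its underside.
- socket_0 (a point): middle of the lower edge of a socket's mouth in the tool head's front face, 34 mm above the bench. x points into the socket, z up. The opening is 23 mm wide and 23 mm high above this point, for a 20 mm shank. A bar fully home has its origin here, shoulder against the front face, x along this x.
- socket_1 (a point): middle of the lower edge of a socket's mouth in the tool head's front face, 34 mm above the bench. x points into the socket, z up. The opening is 23 mm wide and 23 mm high above this point, for a 20 mm shank. A bar fully home has its origin here, shoulder against the front face, x along this x.
- socket_2 (a point): middle of the lower edge of a socket's mouth in the tool head's front face, 34 mm above the bench. x points into the socket, z up. The opening is 23 mm wide and 23 mm high above this point, for a 20 mm shank. A bar fully home has its origin here, shoulder against the front face, x along this x.
- lock_0 (a point): top of the tool head, 67 mm above the bench, centre of the 11 mm lock hole over a socket, 30 mm behind the front face. The hole goes down through the 10 mm top wall, the socket and 14 mm into its floor. This one belongs to socket_0.
- lock_1 (a point): top of the tool head, 67 mm above the bench, centre of the 11 mm lock hole over a socket, 30 mm behind the front face. The hole goes down through the 10 mm top wall, the socket and 14 mm into its floor. This one belongs to socket_1.
- lock_2 (a point): top of the tool head, 67 mm above the bench, centre of the 11 mm lock hole over a socket, 30 mm behind the front face. The hole goes down through the 10 mm top wall, the socket and 14 mm into its floor. This one belongs to socket_2.
- bar_rack: fixed sheet-metal rack, 136 (x) x 146 (y) mm: a 6 mm floor with three lanes along x, 50 mm apart in y. A fixed grey hood (top 33 mm above the bench) covers bodies and tips of the bars from the middle to the -x end; the +x half is open above. Under the hood the lanes are at least 36 wide, 24.5 mm high, open only to +x. Bars lie with their +x along the rack's +x. Origin: centre of its underside.
- bar_0: loose steel scratch bar, 120 long, 20 mm thick all along, 0.26 kg, lying flat. From the origin along +x: square shank 20 x 20 x 52, then a 10 mm square tapered lead-in (11 mm at its end); an 11 mm lock hole runs upright through it at x = 30. Along -x: body 32 wide (y) x 36 long, then a 22 mm pointed tip. Origin: underside, middle of the shoulder between shank and body. Starts in a rack lane, only the shank exposed. May be absent.
- bar_1: loose steel scratch bar, 120 long, 20 mm thick all along, 0.26 kg, lying flat. From the origin along +x: square shank 20 x 20 x 52, then a 10 mm square tapered lead-in (11 mm at its end); an 11 mm lock hole runs upright through it at x = 30. Along -x: body 32 wide (y) x 36 long, then a 22 mm pointed tip. Origin: underside, middle of the shoulder between shank and body. Starts in a rack lane, only the shank exposed. May be absent.
- bar_2: loose steel scratch bar, 120 long, 20 mm thick all along, 0.26 kg, lying flat. From the origin along +x: square shank 20 x 20 x 52, then a 10 mm square tapered lead-in (11 mm at its end); an 11 mm lock hole runs upright through it at x = 30. Along -x: body 32 wide (y) x 36 long, then a 22 mm pointed tip. Origin: underside, middle of the shoulder between shank and body. Starts in a rack lane, only the shank exposed. May be absent.
- pin_stand: aluminium pin stand, fixed, a plain block 32 (x) x 100 (y) x 46 mm with three holes along its y. Origin: centre of its underside.
- stand_hole_0 (a point): centre of a hole in the top of the pin stand, 46 mm above the bench; 11 mm hole right through. Holes are 34 mm apart along the stand's y.
- stand_hole_1 (a point): centre of a hole in the top of the pin stand, 46 mm above the bench; 11 mm hole right through. Holes are 34 mm apart along the stand's y.
- stand_hole_2 (a point): centre of a hole in the top of the pin stand, 46 mm above the bench; 11 mm hole right through. Holes are 34 mm apart along the stand's y.
- pin_0: steel lock pin: a 9 mm shank 40 mm long with a tapered end, below a round grooved head 16 mm across and 22 mm high, 0.04 kg. Origin: centre of the underside of the head; z up through the head. It stands in a hole of the pin stand with the head resting on top.
- pin_1: steel lock pin: a 9 mm shank 40 mm long with a tapered end, below a round grooved head 16 mm across and 22 mm high, 0.04 kg. Origin: centre of the underside of the head; z up through the head. It stands in a hole of the pin stand with the head resting on top.
- pin_2: steel lock pin: a 9 mm shank 40 mm long with a tapered end, below a round grooved head 16 mm across and 22 mm high, 0.04 kg. Origin: centre of the underside of the head; z up through the head. It stands in a hole of the pin stand with the head resting on top.
- block_tray: shallow grey sheet-metal tray, fixed, always at the same place in front of the tool head: 155 (x) x 205 mm (y), floor 3 mm and walls 22 mm above the bench, walls 2.5 mm thick; a gear and a flanged bush (at most 25 mm high) lie in its two left (+y) corners, the rest is empty. Origin: centre of its underside.
- oil_bottle: small oil bottle with an orange nozzle, 42 mm across, 109 mm high, standing by; origin: centre of its underside. Not to be knocked over.
- loupe: black stand loupe, 39 mm across, 32 mm high, standing by; origin: centre of its underside.

How it is judged:
By the outcome, as a careful person would: the job done as asked, in the order asked, and still so for the second after the job is handed in, with the robot touching nothing.
Of bar_0, bar_1, bar_2 only 2 to 3 are there at a start; the rules pass over those that are not, and their reading is None.
At some moment in a run one of bar_0, bar_1, bar_2 may be knocked a few centimetres aside while the robot is not near it.
It also fails if it takes over 210 s, if anything falls off the work surface, if the arm or the gripper's body presses on something with over 40 N, if the wrist force passes 120 N, or if a joint passes its speed limit or range.

ROBOT

A 6-joint arm with a two-finger parallel gripper is mounted at the origin on a cart in front of the work surface, level with it; the furniture and walls round the work are solid. World frame = base frame: x ahead of the robot, y to its left, z up, the work surface at z = 0. Lengths are in mm, angles in degrees, forces in N, time in s.
With the tool pointing down it reaches from about 350 to 850 mm from the base axis. Payload 8.1 kg.
Tool frame: the origin (TCP) lies on the front face of the gripper's body, between the roots of the fingers; the fingertips stand r.finger_overhang ahead of it and the grasp point (between the pads) lies 54 mm ahead of it (r.finger_overhang is the distance from the TCP to the fingertips, in mm); y points along the fingers, z is the direction in which the jaws open and shut, and the axes are right-handed (so a half turn about y gives the same grasp; the last joint's range is limited). The gripper opens to 85 mm and grips with 20 to 120 N. Pads are 22 mm wide; open, the fingers measure 114 mm over their backs; the gripper's body (76 mm by 85 mm) begins 54 mm behind the grasp point. The pads swing forward as they close: fully open they stand 13 mm farther back than shut.
Start: joints at [67.3, 7.471, 85.268, -0, 87.261, -4.893], TCP at [183.471, 571.266, 303.892] pointing down, gripper open.
Joint ranges: [-169.43, 169.43], [-51.17, 129.36], [1.28, 143.12], [-76.62, 256.62], [0, 156.53], [-152.29, 152.29]. Speed limits (degrees/s): [136.94, 136.94, 159.86, 180, 180, 180].

INTERFACE

Orientations are given as [roll, pitch, yaw] about the fixed x, y, z axes, in that order (R = Rz(yaw) Ry(pitch) Rx(roll)).
In Python, from bench import r gives the robot as it stands. The module is installed in compiled form; this text tells all that it offers.
- The arm moves only by the tool arm_command, never from a script. Its argument "increments" is a list of rows, each a list of 6 numbers: the shift along the tool's x, y, z in m, then the turn, a rotation vector about the tool's x, y, z in rad. In form: [[tx, ty, tz, wx, wy, wz], ...]. A call has exactly 10 rows; each row is the pose to reach, as a shift and turn from the pose commanded when the call began, along the tool's axes at that moment; what a row does not reach only later rows make up. A row lasts 1/8 s, in which the tool goes at most 62.5 mm and 10.7 degrees, less where a joint would pass 70% of its speed; a pose out of reach is approached as far as the arm can. A call with a gripper value outside its range is refused whole. "jaw" is the gripper's target within -1 to 1 (shut at 1, half-way at 0, fully open at -1), set as the call begins (left out, the last holds). The fingers move at their own pace and stop on an object; "force" is the grip in N (left out, the last holds). Time passes only in rows, so rows that repeat a pose let the fingers close, or fill a call up. It gives the time, the measured TCP pose, the force and the opening at its end, in the units of the state.
- r.sense(): the state, without advancing time (a new reading comes with each control period).
- r.snapshot(name): name is "scene" or "side" or "wrist"; returns the picture (420x560x3 uint8, red, green, blue); there is no depth.
- r.camera_model(name): a dict with "intrinsics" (3x3 intrinsics, pixels), "cam_to_world" (4x4, takes a point from camera to world coordinates). Camera axes: x right, y down, z forward; pixel columns grow to the right and rows downward; lengths in mm; the calibration is good to about 2 mm. A picture is of the moment at which its call begins: read the wrist's pose just before it. camera_model takes no time and is no camera call; for the wrist camera it gives the pose at the moment of the call.
- r.hand_in(): hands the job in, once; it reports no verdict.
Trained networks look in the newest picture that a camera, given by its name, has taken for a name from the list of things; names that differ only in an ending like _2 or _b are one class to them, and where a whole thing is asked for, a point or a joint stands for the part that bears it (a point fixed in the world has none). Each returns a list of dicts, best first, with "conf" (0 to 1); they miss things now and then, are a little off and sometimes report something else, mostly with a low value. They report only what shows in the picture. A call takes as long as a camera call.
- r.trace(camera, target): "mask" (420x560 bool, what is visible of it) and "position" ([column, row] in pixels, amid what is visible of it).
- r.spot_point(camera, target): "position" ([column, row] in pixels: a listed point, or the origin of a listed thing).
The state is a dict: "time": time; "joint_pos": joint angles; "qd": joint speeds; "joint_efforts": joint torques, N m; "tool_pos": TCP position; "tcp_rot": TCP orientation; "ft_force": force on the tool from outside, world axes, zero at the start; "wrist_torque": the same for the moment, N m; "finger_gap": finger opening in mm.
Only numpy, scipy, OpenCV 4.12 (cv2) and the standard library are available. Lean on these libraries where they do the work, as an engineer would, in place of code of your own. Each camera call takes 0.05 s, during which the arm holds its last target.

## Working session

There is one attempt and no reset: what is moved stays moved. The work goes in short steps, Python scripts to look and compute and a tool call to move; the robot and the scene stay as the last step left them, time stands still between calls to the robot, and variables do not carry over. Pictures are saved under pics/ and viewed, and the job is handed in when it is done.

Besides the shell and the picture viewer there is one more tool, called after "Emit:" as name([rows], argument=value, ...), one row to a line, values as JSON. arm_command: Moves the arm, as the interface text tells. Its arguments: {"type":"object","properties":{"increments":{"type":"array","items":{"type":"array","items":{"type":"number"}}},"jaw":{"type":"number"},"force":{"type":"number"}},"required":["increments"]}

```bash
mkdir -p pics; ls
cat > h.py <<'E'
import numpy as np, cv2
from bench import r
from scipy.spatial.transform import Rotation as R
def snap(cam,fn=None):
    p=r.snapshot(cam)
    if fn: cv2.imwrite('pics/'+fn+'.png',p[:,:,::-1])
    return p
def toworld(m,px,z):
    K=np.array(m['intrinsics']);T=np.array(m['cam_to_world'])
    d=T[:3,:3]@np.linalg.solve(K,[px[0],px[1],1.]);o=T[:3,3]
    return o+d*(z-o[2])/d[2]
def topx(m,P):
    K=np.array(m['intrinsics']);T=np.array(m['cam_to_world'])
    q=K@(T[:3,:3].T@(np.array(P)-T[:3,3]));return q[:2]/q[2]
E
python3 - <<'E'
from h import *
s=r.sense()
for k,v in s.items(): print(k,np.round(v,2))
print(r.finger_overhang)
for c in ['scene','side','wrist']:
    m=r.camera_model(c);print(c,np.round(m['intrinsics'],1).tolist(),np.round(m['cam_to_world'],3).tolist());snap(c,c+'0')
E
```

```text
pics
time 0.0
joint_pos [67.3   7.51 85.33  0.   87.26 -4.9 ]
qd [ 0.04 -0.03  0.06 -0.09 -0.03 -0.09]
joint_efforts [-0.000e+00 -5.694e+01 -5.005e+01 -0.000e+00  1.000e-02 -0.000e+00]
tool_pos [183.29 570.89 302.84]
tcp_rot [-9.01e+01  1.00e-02 -1.78e+01]
ft_force [ 0.44 -0.1   0.52]
wrist_torque [-0.03  0.   -0.04]
finger_gap 85.33
72.6
scene [[491.7, 0.0, 283.2], [0.0, 491.7, 207.9], [0.0, 0.0, 1.0]] [[0.527, -0.666, 0.527, 40.43], [-0.85, -0.406, 0.336, -528.732], [-0.01, -0.625, -0.78, 792.078], [0.0, 0.0, 0.0, 1.0]]
side [[393.4, 0.0, 286.4], [0.0, 393.4, 205.5], [0.0, 0.0, 1.0]] [[0.997, -0.052, 0.063, 494.942], [-0.08, -0.463, 0.883, -957.791], [-0.016, -0.885, -0.465, 481.046], [0.0, 0.0, 0.0, 1.0]]
wrist [[334.5, 0.0, 280.9], [0.0, 334.5, 205.8], [0.0, 0.0, 1.0]] [[0.306, 0.92, 0.246, 120.333], [0.952, -0.295, -0.081, 589.863], [-0.002, 0.259, -0.966, 373.049], [0.0, 0.0, 0.0, 1.0]]
```

View pics/scene0.png

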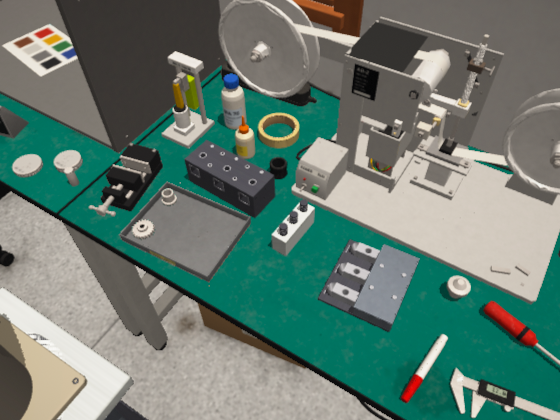

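View pics/side0.png

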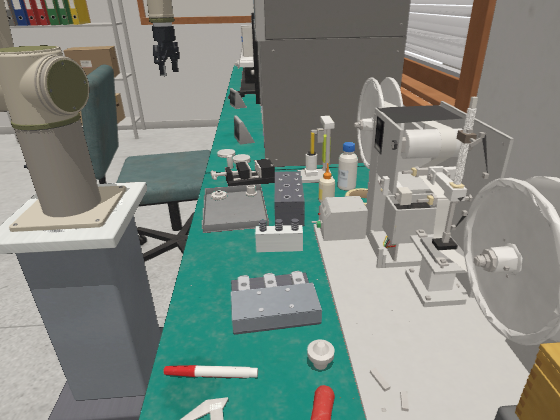

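View pics/wrist0.png

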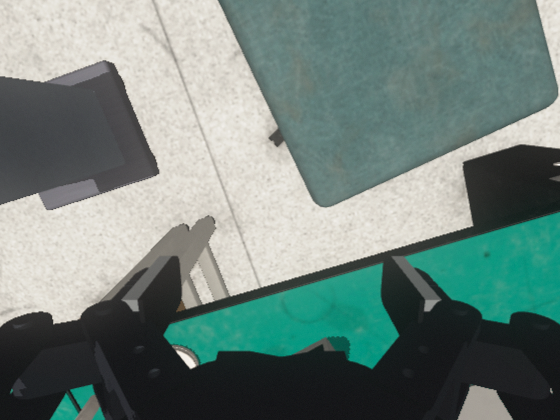

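The scene view shows all three bars in the rack (shanks at about (365,250), (352,270) and (342,293)). Three pins stand in the stand (~(294,220)), and the tool head is at (230,175) with the tray in front of it. Next I'll measure positions with the networks.

Run:
```python
from h import *
zs=dict(tool_head=0,socket_0=34,lock_0=67,bar_rack=0,bar_0=6,pin_stand=0,stand_hole_0=46,pin_0=46,block_tray=0,oil_bottle=0,loupe=0)
for c in ['scene','side']:
    snap(c);m=r.camera_model(c)
    for n,z in zs.items():
        o=r.spot_point(c,n)
        print(c,n,[(round(d['conf'],2),np.round(d['position']).tolist(),np.round(toworld(m,d['position'],z)[:2]).tolist()) for d in o])
```

```text
scene tool_head [(0.96, [232.0, 190.0], [561.0, -67.0])]
scene socket_0 [(0.94, [194.0, 177.0], [527.0, 1.0]), (0.74, [218.0, 187.0], [529.0, -59.0]), (0.64, [246.0, 201.0], [529.0, -130.0]), (0.26, [281.0, 173.0], [630.0, -149.0])]
scene lock_0 [(0.81, [229.0, 172.0], [552.0, -75.0]), (0.69, [200.0, 155.0], [561.0, 6.0]), (0.57, [253.0, 182.0], [555.0, -130.0])]
scene bar_rack []
scene bar_0 [(0.92, [360.0, 305.0], [455.0, -421.0]), (0.78, [373.0, 282.0], [510.0, -421.0]), (0.65, [384.0, 264.0], [556.0, -422.0])]
scene pin_stand [(0.8, [294.0, 238.0], [522.0, -246.0]), (0.59, [198.0, 176.0], [556.0, 19.0])]
scene stand_hole_0 [(0.83, [304.0, 212.0], [558.0, -247.0]), (0.77, [282.0, 234.0], [489.0, -238.0]), (0.73, [291.0, 221.0], [524.0, -237.0])]
scene pin_0 [(0.55, [283.0, 233.0], [494.0, -238.0]), (0.5, [301.0, 211.0], [557.0, -241.0]), (0.49, [291.0, 219.0], [529.0, -233.0])]
scene block_tray []
scene oil_bottle [(0.91, [245.0, 153.0], [666.0, -28.0]), (0.57, [244.0, 202.0], [547.0, -109.0]), (0.39, [295.0, 222.0], [556.0, -227.0])]
scene loupe [(0.52, [279.0, 172.0], [657.0, -1
[... 324 characters left out ...]
1.0]), (0.56, [289.0, 197.0], [560.0, -129.0])]
side bar_rack [(0.86, [275.0, 299.0], [510.0, -405.0])]
side bar_0 [(0.38, [290.0, 208.0], [567.0, -73.0])]
side pin_stand [(0.68, [277.0, 248.0], [524.0, -240.0])]
side stand_hole_0 [(0.97, [280.0, 228.0], [532.0, -232.0]), (0.95, [265.0, 230.0], [499.0, -237.0]), (0.71, [294.0, 226.0], [564.0, -228.0])]
side pin_0 [(0.58, [295.0, 229.0], [564.0, -241.0]), (0.54, [281.0, 229.0], [534.0, -238.0]), (0.42, [262.0, 232.0], [494.0, -248.0])]
side block_tray []
side oil_bottle [(0.81, [326.0, 203.0], [665.0, -43.0]), (0.39, [266.0, 228.0], [503.0, -155.0])]
side loupe [(0.51, [274.0, 302.0], [508.0, -414.0]), (0.25, [264.0, 232.0], [498.0, -173.0])]
```

```bash
cat > plan.py <<'E'
import json,sys,os
from h import *
F='cmd.json'
def load(): return json.load(open(F)) if os.path.exists(F) else [183.471,571.266,303.892,-17.807]
def rows(wps):
    """wps: list of (x,y,z,yaw,nrows); prints 10-row calls"""
    c=load(); cur=np.array(c,float); path=[]
    for w in wps:
        t=np.array(w[:4],float);n=int(w[4])
        for i in range(1,n+1): path.append(cur+(t-cur)*i/n)
        cur=t
    while len(path)%10: path.append(path[-1])
    base=np.array(c,float)
    for k in range(0,len(path),10):
        a=np.deg2rad(base[3]);x=np.array([np.cos(a),np.sin(a),0]);z=np.array([-np.sin(a),np.cos(a),0]);y=np.array([0,0,-1.])
        out=[]
        for p in path[k:k+10]:
            d=(p-base)[:3]/1000
            out.append([round(float(v),4) for v in (d@x,d@y,d@z)]+[0,round(float(-np.deg2rad(p[3]-base[3])),4),0])
        print(json.dumps(out).replace('-0.0,','0,').replace('0.0,','0,'))
        l=np.array(out[-1]);base=base+np.r_[(x*l[0]+y*l[1]+z*l[2])*1000,-np.rad2deg(l[4])]
    json.dump(base.tolist(),open(F,'w'))
    print('end',np.round(base,2).tolist())
if __name__=='__main__':
    if sys.argv[1]=='s':
        s=r.sense();print({k:np.round(s[k],2).tolist() for k in('time','tool_pos','tcp_rot','ft_force','joint_pos','finger_gap')},np.round(load(),2).tolist())
    else: rows(eval(sys.argv[1]))
E
python3 plan.py '[(430,280,300,-10,7),(490,-65,300,0,9),(490,-65,300,0,4)]'
```

```text
[[0.0463, 0.0006, -0.0288, 0, -0.0195, 0], [0.0925, 0.0011, -0.0577, 0, -0.0389, 0], [0.1388, 0.0017, -0.0865, 0, -0.0584, 0], [0.185, 0.0022, -0.1154, 0, -0.0779, 0], [0.2313, 0.0028, -0.1442, 0, -0.0973, 0], [0.2775, 0.0033, -0.1731, 0, -0.1168, 0], [0.3238, 0.0039, -0.2019, 0, -0.1363, 0], [0.3419, 0.0039, -0.2364, 0, -0.1557, 0], [0.3599, 0.0039, -0.2708, 0, -0.175, 0], [0.378, 0.0039, -0.3053, 0, -0.1944, 0]]
[[0.0111, 0, -0.0373, 0, -0.0194, 0], [0.0221, 0, -0.0746, 0, -0.0388, 0], [0.0332, 0, -0.1119, 0, -0.0582, 0], [0.0443, 0, -0.1492, 0, -0.0776, 0], [0.0554, 0, -0.1865, 0, -0.097, 0], [0.0664, 0, -0.2238, 0, -0.1164, 0], [0.0664, 0, -0.2238, 0, -0.1164, 0], [0.0664, 0, -0.2238, 0, -0.1164, 0], [0.0664, 0, -0.2238, 0, -0.1164, 0], [0.0664, 0, -0.2238, 0, -0.1164, 0]]
end [489.96, -65.0, 299.99, 0.0]
```

Emit:
arm_command([
  [0.046,0.001,-0.029,0,-0.02,0],
  [0.093,0.001,-0.058,0,-0.039,0],
  [0.139,0.002,-0.087,0,-0.058,0],
  [0.185,0.002,-0.115,0,-0.078,0],
  [0.231,0.003,-0.144,0,-0.097,0],
  [0.278,0.003,-0.173,0,-0.117,0],
  [0.324,0.004,-0.202,0,-0.136,0],
  [0.342,0.004,-0.236,0,-0.156,0],
  [0.36,0.004,-0.271,0,-0.175,0],
  [0.378,0.0039,-0.3053,0,-0.1944,0],
])

```text
time: 2.6
tool_pos: [450.2, 163.6, 300.1]
tcp_rot: [-90.0, -0.0, -6.6]
ft_force: [1.3, 0.5, 0.1]
finger_gap: 85.3
```

Emit:
arm_command([
  [0.011,0,-0.037,0,-0.019,0],
  [0.022,0,-0.075,0,-0.039,0],
  [0.033,0,-0.112,0,-0.058,0],
  [0.044,0,-0.149,0,-0.078,0],
  [0.055,0,-0.186,0,-0.097,0],
  [0.0664,0,-0.2238,0,-0.1164,0],
  [0.0664,0,-0.2238,0,-0.1164,0],
  [0.0664,0,-0.2238,0,-0.1164,0],
  [0.0664,0,-0.2238,0,-0.1164,0],
  [0.0664,0,-0.2238,0,-0.1164,0],
])

```text
time: 3.85
tool_pos: [489.9, -64.1, 300.1]
tcp_rot: [-90.0, -0.0, 0.1]
ft_force: [0.3, 0.7, -0.4]
finger_gap: 85.7
```

```bash
python3 plan.py s
cat > look.py <<'E'
from h import *
import sys
def look(fn,names,cam='wrist'):
    m=r.camera_model(cam);p=snap(cam)
    img=p[:,:,::-1].copy()
    res={}
    for n,z in names.items():
        o=r.spot_point(cam,n)
        res[n]=[(round(d['conf'],2),np.round(d['position'],1).tolist(),np.round(toworld(m,d['position'],z)[:2],1).tolist()) for d in o if d['conf']>.3]
        for d in o:
            if d['conf']>.3:
                cv2.drawMarker(img,tuple(int(v) for v in d['position']),(0,0,255),0,10); cv2.putText(img,n[:4],tuple(int(v)+4 for v in d['position']),0,.4,(0,255,255))
        print(n,*res[n],sep='\n   ')
    cv2.imwrite('pics/'+fn+'.png',img); return res,m,p
if __name__=='__main__': look(sys.argv[1],eval(sys.argv[2]),*sys.argv[3:])
E
python3 look.py head1 'dict(tool_head=0,socket_0=34,lock_0=67,block_tray=0)'; rm -f x
```

```text
{'time': 3.85, 'tool_pos': [489.95, -64.13, 300.07], 'tcp_rot': [-90.0, -0.01, 0.08], 'ft_force': [0.29, 0.72, -0.41], 'joint_pos': [-13.41, -9.04, 102.03, 0.01, 87.01, -103.49], 'finger_gap': 85.72} [489.96, -65.0, 299.99, 0.0]
tool_head
   (0.66, [280.7, 235.9], [559.7, -65.6])
socket_0
   (0.7, [344.6, 223.6], [533.4, 1.9])
   (0.65, [222.2, 217.9], [527.2, -127.1])
lock_0
   (0.9, [213.3, 257.7], [557.8, -131.5])
   (0.74, [281.9, 260.4], [560.6, -64.4])
   (0.66, [349.0, 263.3], [563.6, 1.6])
block_tray
```

View pics/head1.png

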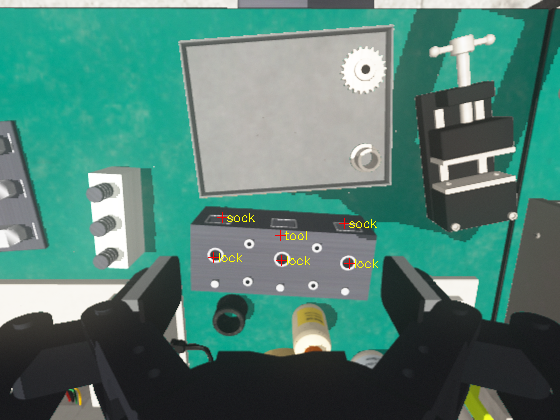

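The head's three lock holes (213,258), (282,260) and (349,263) show up well, with the head turned about -2.5°. The stand is at the left. On to the rack.

```bash
python3 plan.py '[(500,-375,270,-90,10),(500,-375,270,-90,10)]'
```

```text
[[0.001, 0.003, -0.031, 0, 0.1571, 0], [0.002, 0.006, -0.062, 0, 0.3142, 0], [0.003, 0.009, -0.093, 0, 0.4712, 0], [0.004, 0.012, -0.124, 0, 0.6283, 0], [0.005, 0.015, -0.155, 0, 0.7854, 0], [0.006, 0.018, -0.186, 0, 0.9425, 0], [0.007, 0.021, -0.217, 0, 1.0996, 0], [0.008, 0.024, -0.248, 0, 1.2566, 0], [0.009, 0.027, -0.279, 0, 1.4137, 0], [0.01, 0.03, -0.31, 0, 1.5708, 0]]
[[0, 0, 0, 0, 0, 0], [0, 0, 0, 0, 0, 0], [0, 0, 0, 0, 0, 0], [0, 0, 0, 0, 0, 0], [0, 0, 0, 0, 0, 0], [0, 0, 0, 0, 0, 0], [0, 0, 0, 0, 0, 0], [0, 0, 0, 0, 0, 0], [0, 0, 0, 0, 0, 0], [0, 0, 0, 0, 0, 0]]
end [499.96, -375.0, 269.99, -90.0]
```

Emit:
arm_command([
  [0.001,0.003,-0.031,0,0.1571,0],
  [0.002,0.006,-0.062,0,0.3142,0],
  [0.003,0.009,-0.093,0,0.4712,0],
  [0.004,0.012,-0.124,0,0.6283,0],
  [0.005,0.015,-0.155,0,0.7854,0],
  [0.006,0.018,-0.186,0,0.9425,0],
  [0.007,0.021,-0.217,0,1.0996,0],
  [0.008,0.024,-0.248,0,1.2566,0],
  [0.009,0.027,-0.279,0,1.4137,0],
  [0.01,0.03,-0.31,0,1.5708,0],
], jaw=0.1)

```text
time: 5.35
tool_pos: [499.9, -376.0, 269.8]
tcp_rot: [-90.0, 0.0, -90.3]
ft_force: [-0.5, 0.0, -1.0]
finger_gap: 38.5
```

```bash
python3 plan.py s; python3 look.py rack1 'dict(bar_rack=0,bar_0=6,pin_0=46,stand_hole_0=46)'
```

```text
{'time': 5.35, 'tool_pos': [499.94, -376.0, 269.78], 'tcp_rot': [-90.0, 0.0, -90.3], 'ft_force': [-0.45, 0.0, -1.05], 'joint_pos': [-41.64, 12.36, 83.38, -0.0, 84.26, -41.35], 'finger_gap': 38.55} [499.96, -375.0, 269.99, -90.0]
bar_rack
   (0.87, [291.2, 217.0], [509.7, -415.4])
   (0.72, [317.1, 21.3], [533.0, -228.1])
bar_0
   (0.89, [334.4, 218.8], [554.7, -415.8])
   (0.8, [239.6, 220.7], [455.6, -417.3])
   (0.71, [286.1, 219.9], [504.2, -416.7])
   (0.55, [289.7, 217.2], [508.0, -413.8])
pin_0
   (0.96, [275.0, 19.9], [495.2, -238.2])
   (0.75, [315.3, 21.0], [527.1, -239.2])
   (0.69, [361.4, 25.3], [563.8, -242.5])
stand_hole_0
   (0.87, [361.7, 25.6], [564.0, -242.7])
   (0.74, [287.6, 223.5], [505.1, -407.6])
   (0.61, [273.2, 19.6], [493.7, -238.0])
   (0.59, [317.5, 21.6], [528.8, -239.7])
```

View pics/rack1.png

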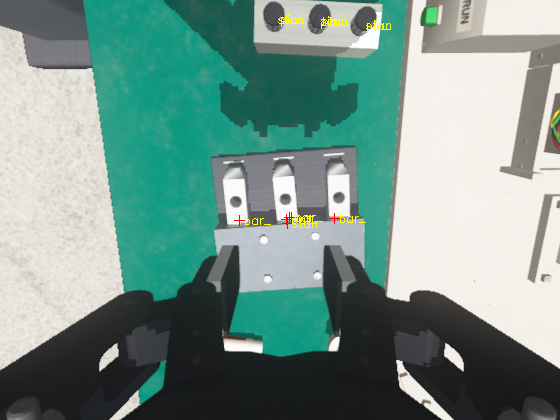

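Run:
```python
from h import *
m=r.camera_model('wrist');p=snap('wrist')[:,:,::-1]
cv2.imwrite('pics/rz.png',cv2.resize(p[130:245,200:370],None,fx=4.6,fy=4.6,interpolation=cv2.INTER_CUBIC))
for px in [(100,100),(120,250)]: print(toworld(m,px,0)[:2])
for o in r.trace('wrist','bar_0'):
    ys,xs=np.nonzero(o['mask']);print(round(o['conf'],2),np.round(o['position']),xs.min(),xs.max(),ys.min(),ys.max())
```

```text
[ 323.29569381 -295.37638908]
[ 323.50329814 -451.6068405 ]
0.71 [236. 197.] 223 249 168 228
0.69 [282. 196.] 273 296 165 224
0.62 [335. 192.] 325 348 164 221
```

View pics/rz.png

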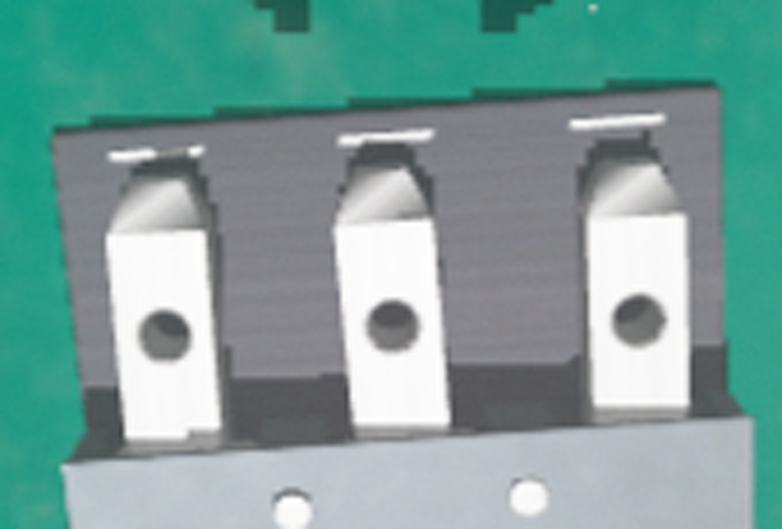

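Run:
```python
from h import *
m=r.camera_model('wrist')
for n,l in dict(A=[(157,232),(164,335),(172,437)],B=[(384,222),(392,325),(402,430)],C=[(635,214),(638,320),(641,407)]).items():
    w=[toworld(m,(200+a/4.6,130+b/4.6),26)[:2] for a,b in l]
    d=w[0]-w[2];print(n,np.round(w,1).tolist(),np.linalg.norm(d),np.degrees(np.arctan2(d[1],d[0])))
w=[toworld(m,(200+a/4.6,130+b/4.6),z)[:2] for a,b,z in [(53,130,6),(717,85,6),(65,462,33),(750,418,33)]];print(np.round(w,1).tolist())
```

```text
A [[454.7, -369.2], [455.4, -391.3], [456.4, -413.9]] 44.71522139498752 92.1610441832915
B [[501.8, -367.0], [503.5, -389.0], [505.8, -412.2]] 45.3756313521477 95.10401507214223
C [[553.6, -365.3], [555.3, -387.8], [556.8, -407.0]] 41.83030584511924 94.39813897960313
[[430.1, -350.6], [573.4, -340.7], [434.6, -417.2], [578.5, -407.2]]
```

```bash
python3 plan.py '[(455.5,-391,140,-86,6),(455.5,-391,84,-86,4)]'
```

```text
[[0.0027, 0.0217, -0.0074, 0, -0.0116, 0], [0.0053, 0.0433, -0.0148, 0, -0.0233, 0], [0.008, 0.065, -0.0222, 0, -0.0349, 0], [0.0107, 0.0867, -0.0296, 0, -0.0465, 0], [0.0133, 0.1083, -0.0371, 0, -0.0582, 0], [0.016, 0.13, -0.0445, 0, -0.0698, 0], [0.016, 0.144, -0.0445, 0, -0.0698, 0], [0.016, 0.158, -0.0445, 0, -0.0698, 0], [0.016, 0.172, -0.0445, 0, -0.0698, 0], [0.016, 0.186, -0.0445, 0, -0.0698, 0]]
end [455.46, -391.0, 83.99, -86.0]
```

Emit:
arm_command([
  [0.003,0.022,-0.007,0,-0.012,0],
  [0.005,0.043,-0.015,0,-0.023,0],
  [0.008,0.065,-0.022,0,-0.035,0],
  [0.011,0.087,-0.03,0,-0.047,0],
  [0.013,0.108,-0.037,0,-0.058,0],
  [0.016,0.13,-0.0445,0,-0.0698,0],
  [0.016,0.144,-0.0445,0,-0.0698,0],
  [0.016,0.158,-0.0445,0,-0.0698,0],
  [0.016,0.172,-0.0445,0,-0.0698,0],
  [0.016,0.186,-0.0445,0,-0.0698,0],
])

```text
time: 6.95
tool_pos: [455.9, -391.0, 83.5]
tcp_rot: [-90.0, -0.0, -86.0]
ft_force: [-0.2, -0.2, 0.2]
finger_gap: 38.6
```

```bash
python3 plan.py s; python3 -c "
from h import *
snap('wrist','w1')"; python3 plan.py '[(455.5,-391,84,-86,6),(455.5,-391,84,-86,4)]'
```

```text
{'time': 6.95, 'tool_pos': [455.86, -391.0, 83.46], 'tcp_rot': [-89.98, -0.02, -85.98], 'ft_force': [-0.17, -0.24, 0.16], 'joint_pos': [-45.51, 19.49, 95.6, 0.0, 64.88, -49.53], 'finger_gap': 38.62} [455.46, -391.0, 83.99, -86.0]
[[0, 0, 0, 0, 0, 0], [0, 0, 0, 0, 0, 0], [0, 0, 0, 0, 0, 0], [0, 0, 0, 0, 0, 0], [0, 0, 0, 0, 0, 0], [0, 0, 0, 0, 0, 0], [0, 0, 0, 0, 0, 0], [0, 0, 0, 0, 0, 0], [0, 0, 0, 0, 0, 0], [0, 0, 0, 0, 0, 0]]
end [455.46, -391.0, 83.99, -86.0]
```

View pics/w1.png

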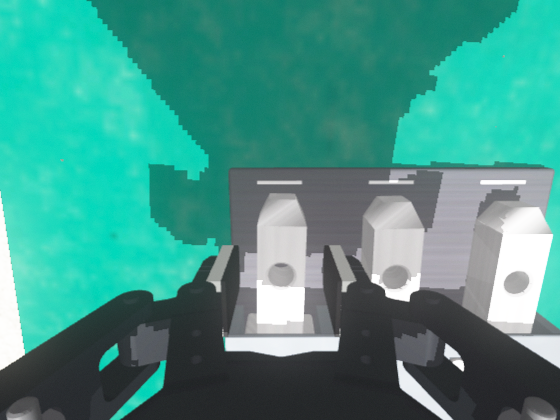

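The shank of the nearest bar is centred between the fingers at (281,270). Closing and drawing it out.

Emit:
arm_command([
  [0,0,0,0,0,0],
  [0,0,0,0,0,0],
  [0,0,0,0,0,0],
  [0,0,0,0,0,0],
  [-0.01,0,0,0,0,0],
  [-0.022,0,0,0,0,0],
  [-0.035,0,0,0,0,0],
  [-0.048,0,0,0,0,0],
  [-0.06,0,0,0,0,0],
  [-0.07,0,0,0,0,0],
], jaw=1, force=60)

```text
time: 8.25
tool_pos: [450.5, -320.2, 84.0]
tcp_rot: [-90.0, 0.0, -86.0]
ft_force: [-0.3, -0.8, -2.6]
finger_gap: 18.3
```

```bash
python3 - <<'E'
import json,numpy as np
c=json.load(open('cmd.json'));a=np.radians(c[3]);c[0]-=70*np.cos(a);c[1]-=70*np.sin(a);json.dump(c,open('cmd.json','w'))
E
python3 plan.py s; python3 -c "
from h import *
snap('wrist','w2')"
```

```text
{'time': 8.25, 'tool_pos': [450.55, -320.25, 84.04], 'tcp_rot': [-90.0, 0.0, -85.98], 'ft_force': [-0.25, -0.76, -2.6], 'joint_pos': [-40.72, 12.89, 103.56, 0.0, 63.55, -44.74], 'finger_gap': 18.26} [450.58, -321.17, 83.99, -86.0]
```

View pics/w2.png

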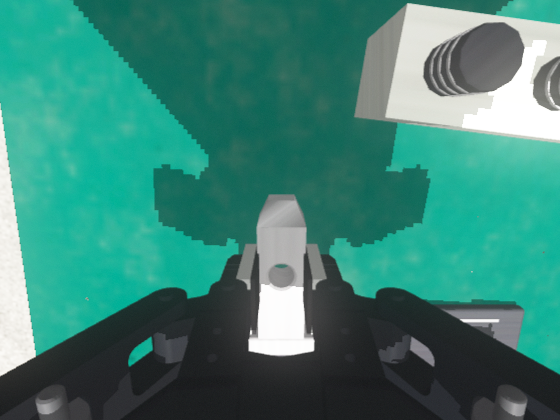

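```bash
python3 plan.py '[(449.5,-306,84,-86,2),(449.5,-306,130,-86,2),(430,-265,130,-182.5,10),(430,-265,82,-182.5,4),(430,-265,78.5,-182.5,2)]'
```

```text
[[-0.0076, 0, 0, 0, 0, 0], [-0.0152, 0, 0, 0, 0, 0], [-0.0152, -0.023, 0, 0, 0, 0], [-0.0152, -0.046, 0, 0, 0, 0], [-0.0194, -0.046, -0.0017, 0, 0.1684, 0], [-0.0237, -0.046, -0.0033, 0, 0.3368, 0], [-0.0279, -0.046, -0.005, 0, 0.5053, 0], [-0.0321, -0.046, -0.0067, 0, 0.6737, 0], [-0.0363, -0.046, -0.0083, 0, 0.8421, 0], [-0.0406, -0.046, -0.01, 0, 1.0105, 0]]
[[-0.0008, 0, -0.0044, 0, 0.1685, 0], [-0.0017, 0, -0.0089, 0, 0.3369, 0], [-0.0025, 0, -0.0133, 0, 0.5053, 0], [-0.0034, 0, -0.0178, 0, 0.6737, 0], [-0.0034, 0.012, -0.0178, 0, 0.6737, 0], [-0.0034, 0.024, -0.0178, 0, 0.6737, 0], [-0.0034, 0.036, -0.0178, 0, 0.6737, 0], [-0.0034, 0.048, -0.0178, 0, 0.6737, 0], [-0.0034, 0.0497, -0.0178, 0, 0.6737, 0], [-0.0034, 0.0515, -0.0178, 0, 0.6737, 0]]
end [430.03, -264.98, 78.49, -182.5]
```

Emit:
arm_command([
  [-0.008,0,0,0,0,0],
  [-0.0152,0,0,0,0,0],
  [-0.0152,-0.023,0,0,0,0],
  [-0.0152,-0.046,0,0,0,0],
  [-0.0194,-0.046,-0.0017,0,0.1684,0],
  [-0.0237,-0.046,-0.0033,0,0.3368,0],
  [-0.0279,-0.046,-0.005,0,0.5053,0],
  [-0.0321,-0.046,-0.0067,0,0.6737,0],
  [-0.0363,-0.046,-0.0083,0,0.8421,0],
  [-0.0406,-0.046,-0.01,0,1.0105,0],
])

```text
time: 9.55
tool_pos: [437.7, -281.2, 130.0]
tcp_rot: [-90.0, 0.0, -144.2]
ft_force: [-0.3, 0.2, -2.5]
finger_gap: 18.4
```

Emit:
arm_command([
  [-0.0008,0,-0.0044,0,0.1685,0],
  [-0.0017,0,-0.0089,0,0.3369,0],
  [-0.0025,0,-0.0133,0,0.5053,0],
  [-0.0034,0,-0.0178,0,0.6737,0],
  [-0.0034,0.012,-0.0178,0,0.6737,0],
  [-0.0034,0.024,-0.0178,0,0.6737,0],
  [-0.0034,0.036,-0.0178,0,0.6737,0],
  [-0.0034,0.048,-0.0178,0,0.6737,0],
  [-0.0034,0.0497,-0.0178,0,0.6737,0],
  [-0.0034,0.0515,-0.0178,0,0.6737,0],
])

```text
time: 10.8
tool_pos: [430.1, -265.1, 78.5]
tcp_rot: [-90.0, 0.0, 177.5]
ft_force: [0.8, 0.2, -2.6]
finger_gap: 18.5
```

```bash
python3 plan.py s; python3 -c "
from h import *
snap('wrist','w3');snap('side','s3')"; python3 plan.py '[(430,-265,78.5,-182.5,4),(430,-265,130,-182.5,3),(430,-265,170,-182.5,3)]'
```

```text
{'time': 10.8, 'tool_pos': [430.13, -265.11, 78.46], 'tcp_rot': [-90.0, 0.0, 177.51], 'ft_force': [0.82, 0.23, -2.55], 'joint_pos': [-37.46, 6.67, 111.32, -0.0, 62.01, 55.02], 'finger_gap': 18.49} [430.03, -264.98, 78.49, -182.5]
[[0, 0, 0, 0, 0, 0], [0, 0, 0, 0, 0, 0], [0, 0, 0, 0, 0, 0], [0, 0, 0, 0, 0, 0], [0, -0.0172, 0, 0, 0, 0], [0, -0.0343, 0, 0, 0, 0], [0, -0.0515, 0, 0, 0, 0], [0, -0.0648, 0, 0, 0, 0], [0, -0.0782, 0, 0, 0, 0], [0, -0.0915, 0, 0, 0, 0]]
end [430.03, -264.98, 169.99, -182.5]
```

View pics/w3.png

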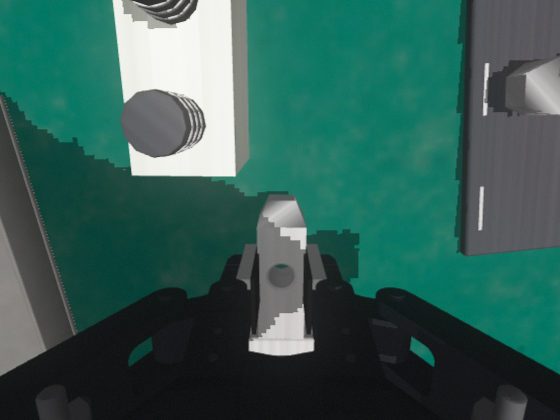

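View pics/s3.png

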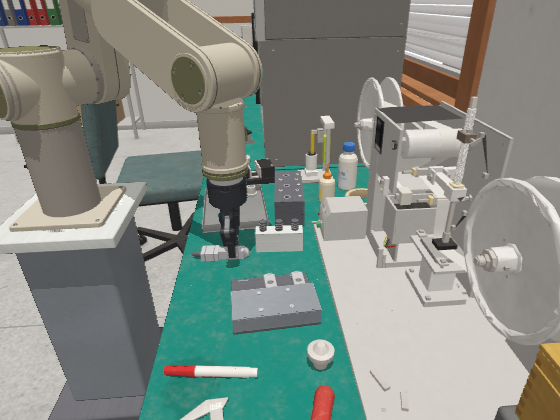

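Emit:
arm_command([
  [0,0,0,0,0,0],
  [0,0,0,0,0,0],
  [0,0,0,0,0,0],
  [0,0,0,0,0,0],
  [0,-0.017,0,0,0,0],
  [0,-0.034,0,0,0,0],
  [0,-0.052,0,0,0,0],
  [0,-0.065,0,0,0,0],
  [0,-0.078,0,0,0,0],
  [0,-0.0915,0,0,0,0],
], jaw=-0.2)

```text
time: 12.15
tool_pos: [429.9, -264.9, 170.8]
tcp_rot: [-90.0, -0.0, 177.5]
ft_force: [-0.8, -0.0, -1.2]
finger_gap: 51.5
```

```bash
python3 plan.py s; python3 look.py w4 'dict(bar_0=0)'
```

```text
{'time': 12.15, 'tool_pos': [429.92, -264.9, 170.77], 'tcp_rot': [-90.01, -0.01, 177.5], 'ft_force': [-0.82, -0.01, -1.15], 'joint_pos': [-37.46, -1.13, 108.52, 0.0, 72.62, 55.04], 'finger_gap': 51.46} [430.03, -264.98, 169.99, -182.5]
bar_0
   (0.97, [513.3, 0.0], [559.5, -420.6])
   (0.94, [504.5, 86.3], [507.3, -421.7])
   (0.88, [279.4, 240.0], [402.8, -263.7])
```

View pics/w4.png

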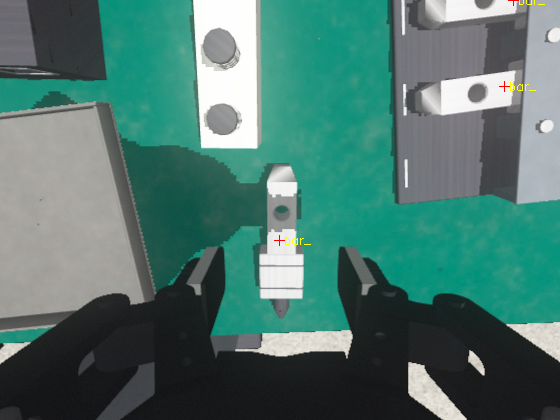

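The bar lies at (281,212 hole), body at (281,270), straight and unmoved. Regrasping it by the body.

```bash
python3 -c "
from h import *
m=r.camera_model('wrist');print(toworld(m,(281.5,212),20),toworld(m,(281,256),20),toworld(m,(281.5,297),20))"; python3 plan.py '[(382,-264.5,130,-182.5,4),(382,-264.5,77,-182.5,6)]'
```

```text
[ 431.75812922 -267.47824761   20.        ] [ 399.02523833 -265.69304769   20.        ] [ 366.26134904 -264.62340163   20.        ]
[[0.012, 0.01, 0.0004, 0, 0, 0], [0.024, 0.02, 0.0008, 0, 0, 0], [0.036, 0.03, 0.0012, 0, 0, 0], [0.048, 0.04, 0.0016, 0, 0, 0], [0.048, 0.0488, 0.0016, 0, 0, 0], [0.048, 0.0577, 0.0016, 0, 0, 0], [0.048, 0.0665, 0.0016, 0, 0, 0], [0.048, 0.0753, 0.0016, 0, 0, 0], [0.048, 0.0842, 0.0016, 0, 0, 0], [0.048, 0.093, 0.0016, 0, 0, 0]]
end [382.01, -264.49, 76.99, -182.5]
```

```bash
python3 - <<'E'
import json
json.dump([430.03,-264.98,169.99,-182.5],open('cmd.json','w'))
E
python3 plan.py '[(382,-263,130,-182.5,4),(382,-263,77,-182.5,6)]'
```

```text
[[0.012, 0.01, 0, 0, 0, 0], [0.024, 0.02, 0.0001, 0, 0, 0], [0.0361, 0.03, 0.0001, 0, 0, 0], [0.0481, 0.04, 0.0001, 0, 0, 0], [0.0481, 0.0488, 0.0001, 0, 0, 0], [0.0481, 0.0577, 0.0001, 0, 0, 0], [0.0481, 0.0665, 0.0001, 0, 0, 0], [0.0481, 0.0753, 0.0001, 0, 0, 0], [0.0481, 0.0842, 0.0001, 0, 0, 0], [0.0481, 0.093, 0.0001, 0, 0, 0]]
end [381.97, -262.98, 76.99, -182.5]
```

Emit:
arm_command([
  [0.012,0.01,0,0,0,0],
  [0.024,0.02,0,0,0,0],
  [0.036,0.03,0,0,0,0],
  [0.048,0.04,0,0,0,0],
  [0.0481,0.049,0,0,0,0],
  [0.0481,0.058,0,0,0,0],
  [0.0481,0.067,0,0,0,0],
  [0.0481,0.075,0,0,0,0],
  [0.0481,0.084,0,0,0,0],
  [0.0481,0.093,0.0001,0,0,0],
])

```text
time: 13.5
tool_pos: [382.0, -263.0, 76.4]
tcp_rot: [-90.0, -0.0, 177.5]
ft_force: [-0.0, 0.2, 0.1]
finger_gap: 51.5
```

```bash
python3 plan.py s; python3 -c "
from h import *
snap('wrist','w5')"
```

```text
{'time': 13.5, 'tool_pos': [382.05, -262.96, 76.39], 'tcp_rot': [-90.0, -0.0, 177.51], 'ft_force': [-0.04, 0.24, 0.05], 'joint_pos': [-40.88, 0.67, 117.88, 0.0, 61.45, 51.61], 'finger_gap': 51.51} [381.97, -262.98, 76.99, -182.5]
```

View pics/w5.png

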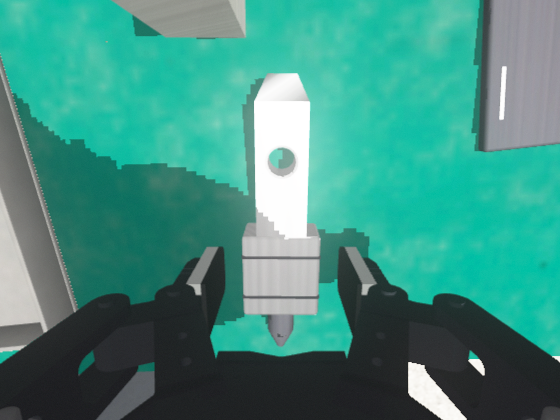

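```bash
python3 plan.py '[(382,-263,77,-182.5,4),(382,-263,130,-182.5,2),(450,-125,210,-182.6,6),(450,-125,210,-182.6,8)]'
```

```text
[[0, 0, 0, 0, 0, 0], [0, 0, 0, 0, 0, 0], [0, 0, 0, 0, 0, 0], [0, 0, 0, 0, 0, 0], [0, -0.0265, 0, 0, 0, 0], [0, -0.053, 0, 0, 0, 0], [-0.0103, -0.0663, -0.0235, 0, 0.0003, 0], [-0.0207, -0.0797, -0.0469, 0, 0.0006, 0], [-0.031, -0.093, -0.0704, 0, 0.0009, 0], [-0.0413, -0.1063, -0.0939, 0, 0.0012, 0]]
[[-0.0103, -0.0134, -0.0235, 0, 0.0003, 0], [-0.0206, -0.0267, -0.0469, 0, 0.0005, 0], [-0.0206, -0.0267, -0.0469, 0, 0.0005, 0], [-0.0206, -0.0267, -0.0469, 0, 0.0005, 0], [-0.0206, -0.0267, -0.0469, 0, 0.0005, 0], [-0.0206, -0.0267, -0.0469, 0, 0.0005, 0], [-0.0206, -0.0267, -0.0469, 0, 0.0005, 0], [-0.0206, -0.0267, -0.0469, 0, 0.0005, 0], [-0.0206, -0.0267, -0.0469, 0, 0.0005, 0], [-0.0206, -0.0267, -0.0469, 0, 0.0005, 0]]
end [450.01, -125.04, 209.99, -182.6]
```

Emit:
arm_command([
  [0,0,0,0,0,0],
  [0,0,0,0,0,0],
  [0,0,0,0,0,0],
  [0,0,0,0,0,0],
  [0,-0.0265,0,0,0,0],
  [0,-0.053,0,0,0,0],
  [-0.01,-0.066,-0.0235,0,0.0003,0],
  [-0.021,-0.08,-0.047,0,0.0006,0],
  [-0.031,-0.093,-0.0704,0,0.0009,0],
  [-0.0413,-0.1063,-0.0939,0,0.0012,0],
], jaw=1, force=70)

```text
time: 14.8
tool_pos: [427.4, -170.1, 183.6]
tcp_rot: [-90.0, -0.0, 177.4]
ft_force: [0.5, 0.1, -2.5]
finger_gap: 30.5
```

Emit:
arm_command([
  [-0.01,-0.0134,-0.0235,0,0.0003,0],
  [-0.0206,-0.0267,-0.0469,0,0.0005,0],
  [-0.0206,-0.0267,-0.0469,0,0.0005,0],
  [-0.0206,-0.0267,-0.0469,0,0.0005,0],
  [-0.0206,-0.0267,-0.0469,0,0.0005,0],
  [-0.0206,-0.0267,-0.0469,0,0.0005,0],
  [-0.0206,-0.0267,-0.0469,0,0.0005,0],
  [-0.0206,-0.0267,-0.0469,0,0.0005,0],
  [-0.0206,-0.0267,-0.0469,0,0.0005,0],
  [-0.0206,-0.0267,-0.0469,0,0.0005,0],
])

```text
time: 16.05
tool_pos: [450.0, -125.0, 210.0]
tcp_rot: [-90.0, 0.0, 177.4]
ft_force: [0.6, -1.0, -2.4]
finger_gap: 30.6
```

```bash
python3 plan.py s; python3 look.py w6 'dict(lock_0=67,bar_0=133,tool_head=0)'
```

```text
{'time': 16.05, 'tool_pos': [450.01, -125.03, 210.01], 'tcp_rot': [-90.0, 0.0, 177.41], 'ft_force': [0.56, -0.99, -2.41], 'joint_pos': [-21.82, -9.8, 112.26, -0.0, 77.53, 70.77], 'finger_gap': 30.56} [450.01, -125.04, 209.99, -182.6]
lock_0
   (0.78, [166.2, 46.5], [556.9, -64.0])
   (0.58, [273.4, 46.0], [554.3, -126.6])
   (0.56, [56.6, 40.1], [563.2, -0.7])
bar_0
   (0.61, [279.5, 219.2], [468.9, -126.5])
tool_head
   (0.82, [192.3, 51.8], [565.5, -63.1])
```

View pics/w6.png

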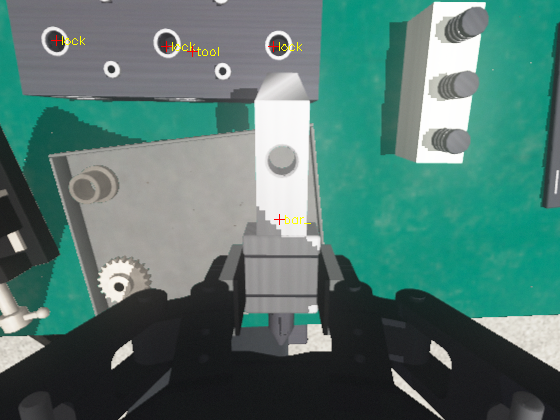

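```bash
cat > holes.py <<'E'
from h import *
def ring(p,approx,rad=18,thr=170):
    g=cv2.cvtColor(p,cv2.COLOR_RGB2GRAY).astype(int)
    x0,y0=[int(round(v)) for v in approx];a=max(0,y0-rad);b=max(0,x0-rad)
    w=(g[a:y0+rad,b:x0+rad]>thr).astype(np.uint8)
    n,l,st,ce=cv2.connectedComponentsWithStats(w)
    best=None
    cs,_=cv2.findContours(w,cv2.RETR_EXTERNAL,cv2.CHAIN_APPROX_NONE)
    cs=max(cs,key=lambda c:cv2.boundingRect(c)[2]*cv2.boundingRect(c)[3])
    e=cv2.fitEllipse(cs);return (e[0][0]+b,e[0][1]+a),e[1]
E
python3 - <<'E'
from holes import *
m=r.camera_model('wrist');p=snap('wrist')
for a in [(279,45),(167,43),(55,41)]:
    c,s=ring(p,a);print(np.round(c,1),np.round(s,1),np.round(toworld(m,c,67)[:2],1))
z=p[0:190,0:330,::-1];cv2.imwrite('pics/w6z.png',cv2.resize(z,None,fx=2.4,fy=2.4,interpolation=cv2.INTER_CUBIC))
print(topx(m,[450.0+48*np.cos(np.radians(-2.5)),-125-48*np.sin(np.radians(2.5)),210-77+20]))
for px in [(282,159),(256,233),(304,233),(256,101),(309,101)]: print(px,np.round(toworld(m,px,153)[:2],1))
E
```

```text
[278.2  44.9] [26.4 28.7] [ 554.8 -129.4]
[166.7  42.8] [25.8 29.1] [558.9 -64.5]
[54.7 40.8] [24.9 30. ] [5.629e+02 5.000e-01]
[277.44008322 161.88876324]
(282, 159) [ 499.  -128.9]
(256, 233) [ 469.8 -117.1]
(304, 233) [ 468.9 -136.4]
(256, 101) [ 520.4 -120.4]
(309, 101) [ 519.5 -139.6]
```

View pics/w6z.png

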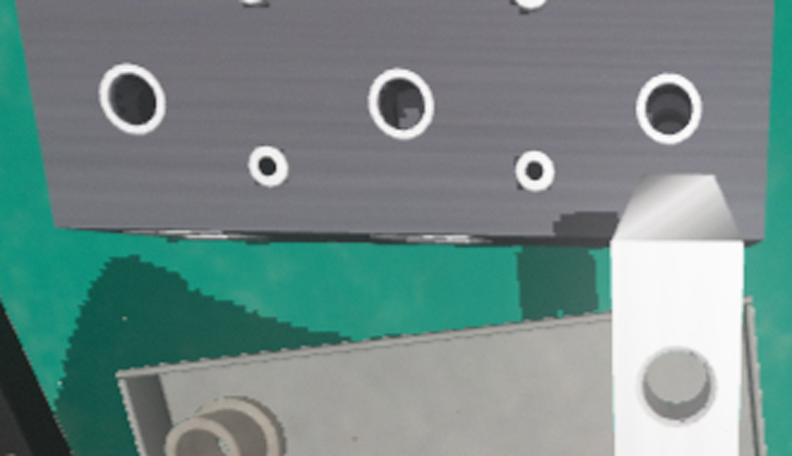

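Run:
```python
from h import *
p=snap('wrist')
z=p[60:325,225:335,::-1];cv2.imwrite('pics/z1.png',cv2.resize(z,None,fx=2.2*1.03,fy=2.2*1.03,interpolation=cv2.INTER_CUBIC) )
im=cv2.imread('pics/wrist0.png')
z=cv2.imread('pics/w4.png')[155:320,230:330];cv2.imwrite('pics/z2.png',cv2.resize(z,None,fx=3.6,fy=3.6,interpolation=cv2.INTER_CUBIC))
z=cv2.imread('pics/head1.png')[200:305,180:385];cv2.imwrite('pics/z3.png',cv2.resize(z,None,fx=3.9,fy=3.9,interpolation=cv2.INTER_CUBIC))
```

```text
(no output)
```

View pics/z1.png

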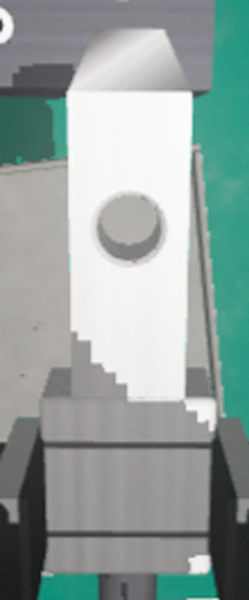

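View pics/z2.png

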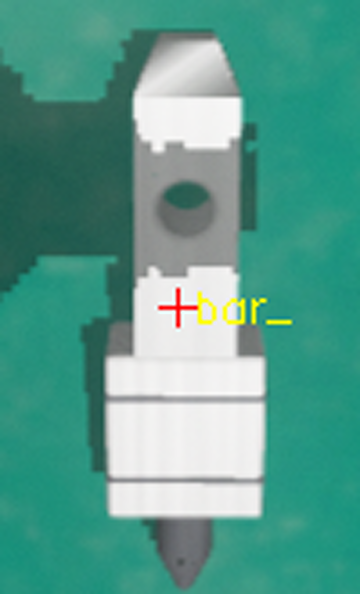

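View pics/z3.png

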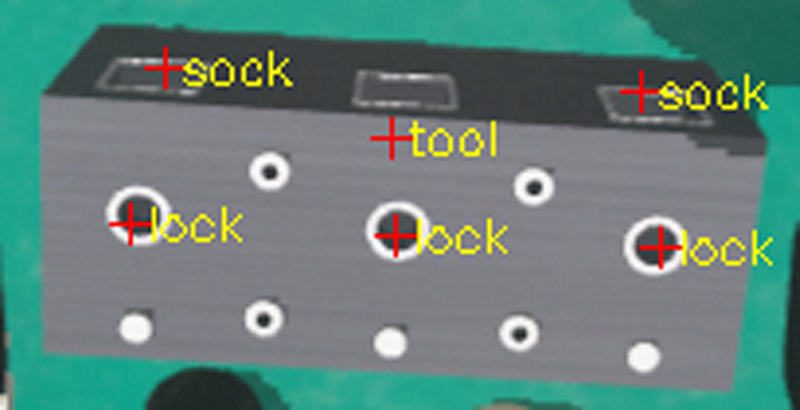

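```bash
cat > calib.py <<'E'
from h import *
from scipy.optimize import least_squares
import json
s=r.sense();m=r.camera_model('wrist');K=np.array(m['intrinsics'])
def Tt(x,y,z,yaw):
    T=np.eye(4);T[:3,:3]=R.from_euler('xyz',[-90,0,yaw],degrees=True).as_matrix();T[:3,3]=[x,y,z];return T
T=np.eye(4);T[:3,:3]=R.from_euler('xyz',s['tcp_rot'],degrees=True).as_matrix();T[:3,3]=s['tool_pos']
N=np.linalg.inv(T)@np.array(m['cam_to_world'])
print(np.round(N,3).tolist())
bar=np.array([(52,10),(52,-10),(30,0),(0,16),(0,-16),(-36,16),(-36,-16)],float)
w6=np.array([(255.0,100.2),(309.7,100.2),(282.4,160.2),(242.7,236.1),(321.2,237),(245.7,313.3),(318.1,312)])
w4=np.array([(267.5,181.9),(296.9,181.9),(281.7,213.1),(259.4,254.4),(303.9,254.4),(259.7,298.3),(302.8,298.3)])
hd1=np.array([(215.4,255.1),(282.1,259.0),(347.9,262.8)]);hd6=np.array([(278.2,44.9),(166.7,42.8),(54.7,40.8)])
hp=np.array([(-5,-65,67),(-5,0,67),(-5,65,67)],float)
P1=Tt(489.95,-64.13,300.07,.08);P4=Tt(429.92,-264.90,170.77,177.5);P6=Tt(450.01,-125.03,210.01,177.41)
def proj(P,E,pts):
    q=np.c_[pts,np.ones(len(pts))]@np.linalg.inv(P@E).T;q=q[:,:3]@K.T;return q[:,:2]/q[:,2:]
def place(x,y,yaw,pts,z=None):
    a=np.radians(yaw);c,s_=np.cos(a),np.sin(a);p=np.array(pts)
    return np.c_[x+c*p[:,0]-s_*p[:,1],y+s_*p[:,0]+c*p[:,1],p[:,2]]
def res(v,full=False):
    E=N.copy();E[:3,:3]=R.from_rotvec(np.radians(v[:3])).as_matrix()@N[:3,:3];E[:3,3]+=v[3:6]
    u1,u2,h,hx,hy,hyaw=v[6:]
    b=np.c_[bar,np.full(7,20.)]
    # w4 bar lying: grasp point at bar x=30+u1 at (430.13,-265.11)
    b4=place(430.13,-265.11,-2.49,b-[30+u1,0,0])
    b6=place(450.01,-125.03,-2.59,b-[-18+u2,0,0]+[0,0,133.6+h])
    H=place(hx,hy,hyaw,hp)
    e=[proj(P4,E,b4)-w4,proj(P6,E,b6)-w6,proj(P1,E,H)-hd1,proj(P6,E,H)-hd6]
    if full: return E,e
    return np.r_[np.concatenate(e).ravel()/0.7,v[:3]/1.0,v[3:6]/1.5,(v[6:8])/1.5,v[8]/.5]
o=least_squares(res,np.r_[np.zeros(9),560,-65,-2.5])
J=o.jac;cov=np.linalg.inv(J.T@J)
print(np.round(o.x,2).tolist(),'sd',np.round(np.sqrt(np.diag(cov)),2).tolist(),o.cost)
E,e=res(o.x,True)
for a in e: print(np.round(a,1).tolist())
np.save('E.npy',E)
E
python3 calib.py
```

```text
[[0.0, 0.966, 0.26, -64.948], [-0.0, -0.26, 0.966, -70.111], [1.0, -0.0, -0.0, 1.233], [0.0, 0.0, 0.0, 1.0]]
[0.11, -0.08, -0.09, -1.37, -0.61, -2.01, -0.62, -1.47, -0.36, 565.01, -63.17, -3.5] sd [0.09, 0.13, 0.21, 1.03, 0.5, 0.26, 0.36, 0.59, 0.42, 0.33, 0.32, 0.24] 14.378295668454275
[[-0.7, 0.1], [-0.4, 0.2], [-0.1, 0.3], [-0.3, -0.7], [0.0, -0.7], [0.2, 0.4], [0.2, 0.4]]
[[-0.1, 0.2], [0.1, 0.3], [-0.2, 0.7], [-0.2, -1.0], [0.4, -1.9], [-0.8, 0.2], [0.8, 1.5]]
[[0.5, -0.1], [0.0, -0.2], [-0.0, -0.2]]
[[-0.2, -0.1], [0.1, -0.1], [0.4, -0.2]]
```

Calibration fit: head origin (565,-63), yaw -3.5°, pixel residuals mostly under 1. Moving in front of the right-hand socket.

```bash
python3 plan.py '[(426.7,-119.9,112,-183.4,6),(446.7,-121.1,112,-183.4,4)]'
```

```text
[[0.0039, 0.0163, -0.0007, 0, 0.0023, 0], [0.0078, 0.0327, -0.0014, 0, 0.0047, 0], [0.0118, 0.049, -0.002, 0, 0.007, 0], [0.0157, 0.0653, -0.0027, 0, 0.0093, 0], [0.0196, 0.0817, -0.0034, 0, 0.0117, 0], [0.0235, 0.098, -0.0041, 0, 0.014, 0], [0.0185, 0.098, -0.004, 0, 0.014, 0], [0.0135, 0.098, -0.0039, 0, 0.014, 0], [0.0085, 0.098, -0.0039, 0, 0.014, 0], [0.0035, 0.098, -0.0038, 0, 0.014, 0]]
end [446.69, -121.09, 111.99, -183.4]
```

Emit:
arm_command([
  [0.004,0.016,-0.001,0,0.0023,0],
  [0.008,0.033,-0.0014,0,0.0047,0],
  [0.012,0.049,-0.002,0,0.007,0],
  [0.016,0.065,-0.003,0,0.009,0],
  [0.02,0.082,-0.0034,0,0.012,0],
  [0.0235,0.098,-0.004,0,0.014,0],
  [0.0185,0.098,-0.004,0,0.014,0],
  [0.0135,0.098,-0.0039,0,0.014,0],
  [0.0085,0.098,-0.0039,0,0.014,0],
  [0.0035,0.098,-0.0038,0,0.014,0],
])

```text
time: 17.6
tool_pos: [447.7, -121.3, 112.7]
tcp_rot: [-90.0, 0.1, 176.6]
ft_force: [-0.6, 0.3, -2.7]
finger_gap: 30.3
```

```bash
python3 plan.py s
python3 - <<'E'
from h import *
p=snap('side','s7');snap('wrist','w7');q=snap('scene','c7')
cv2.imwrite('pics/s7z.png',cv2.resize(p[150:260,190:330,::-1],None,fx=5,fy=5,interpolation=cv2.INTER_CUBIC))
E
```

```text
{'time': 17.6, 'tool_pos': [447.65, -121.31, 112.66], 'tcp_rot': [-89.98, 0.07, 176.61], 'ft_force': [-0.6, 0.34, -2.72], 'joint_pos': [-21.5, -3.05, 117.11, -0.0, 65.87, 71.89], 'finger_gap': 30.3} [446.69, -121.09, 111.99, -183.4]
```

View pics/w7.png

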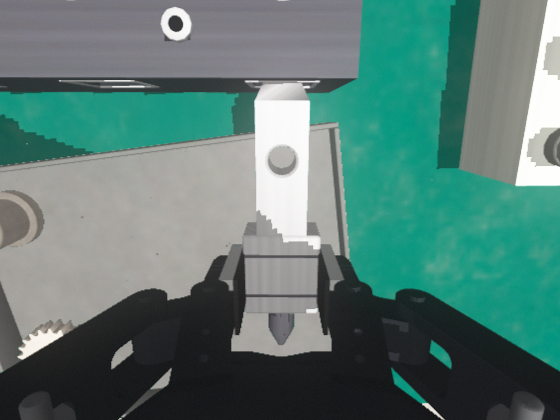

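View pics/s7z.png

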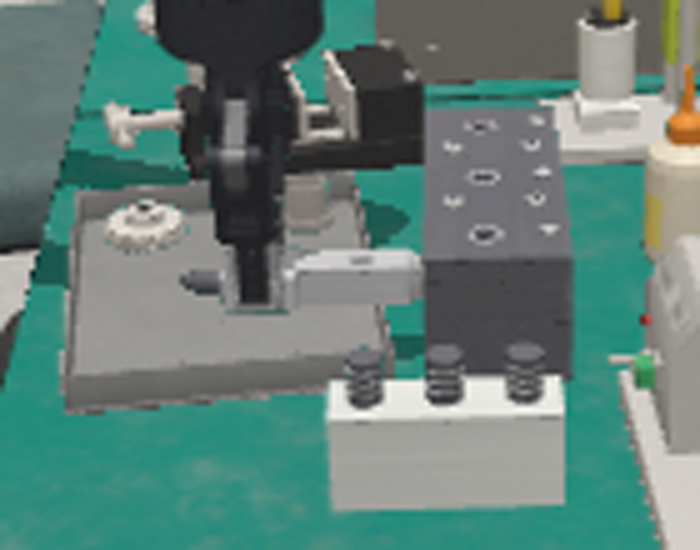

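Emit:
arm_command([
  [-0.003,0,0,0,0,0],
  [-0.006,0,0,0,0,0],
  [-0.009,0,0,0,0,0],
  [-0.013,0,0,0,0,0],
  [-0.017,0,0,0,0,0],
  [-0.021,0,0,0,0,0],
  [-0.025,0,0,0,0,0],
  [-0.03,0,0,0,0,0],
  [-0.035,0,0,0,0,0],
  [-0.04,0,0,0,0,0],
])

```text
time: 19.0
tool_pos: [487.0, -123.5, 112.0]
tcp_rot: [-90.0, 0.0, 176.6]
ft_force: [-0.9, -0.1, -2.0]
finger_gap: 30.5
```

```bash
cat > adv.py <<'E'
import json,sys,numpy as np
c=json.load(open('cmd.json'));t=[float(v) for v in sys.argv[1:]]+[0]*4
a=np.radians(c[3]);c[0]+=t[0]*np.cos(a)-t[2]*np.sin(a);c[1]+=t[0]*np.sin(a)+t[2]*np.cos(a);c[2]-=t[1];c[3]+=t[3];json.dump(c,open('cmd.json','w'))
E
python3 adv.py -40; python3 plan.py s
python3 - <<'E'
from h import *
snap('wrist','w8');
E
```

```text
{'time': 19.0, 'tool_pos': [486.98, -123.5, 112.01], 'tcp_rot': [-90.0, 0.0, 176.6], 'ft_force': [-0.94, -0.12, -2.0], 'joint_pos': [-20.08, 3.09, 111.04, -0.0, 65.87, 73.32], 'finger_gap': 30.48} [486.61, -123.46, 111.99, -183.4]
```

View pics/w8.png

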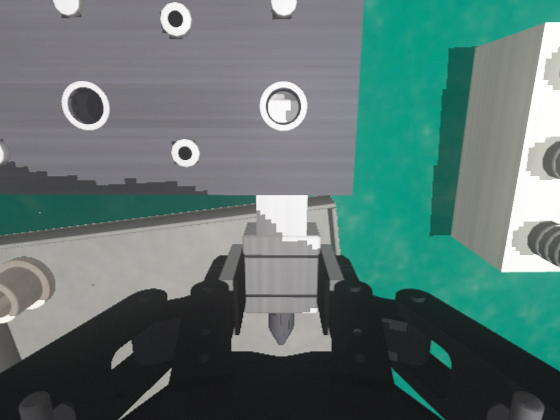

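Emit:
arm_command([
  [-0.004,0,0,0,0,0],
  [-0.008,0,0,0,0,0],
  [-0.011,0,0,0,0,0],
  [-0.014,0,0,0,0,0],
  [-0.016,0,0,0,0,0],
  [-0.018,0,0,0,0,0],
  [-0.019,0,0,0,0,0],
  [-0.02,0,0,0,0,0],
  [-0.02,0,0,0,0,0],
  [-0.02,0,0,0,0,0],
])

```text
time: 20.3
tool_pos: [506.6, -124.7, 112.0]
tcp_rot: [-90.0, 0.0, 176.6]
ft_force: [-0.7, 0.8, -2.2]
finger_gap: 30.0
```

```bash
python3 adv.py -20; python3 plan.py s
python3 - <<'E'
from h import *
p=snap('wrist','w9');
E
```

```text
{'time': 20.3, 'tool_pos': [506.55, -124.67, 112.0], 'tcp_rot': [-90.0, 0.0, 176.6], 'ft_force': [-0.69, 0.75, -2.2], 'joint_pos': [-19.46, 5.98, 107.98, -0.0, 66.04, 73.94], 'finger_gap': 29.97} [506.58, -124.65, 111.99, -183.4]
```

View pics/w9.png

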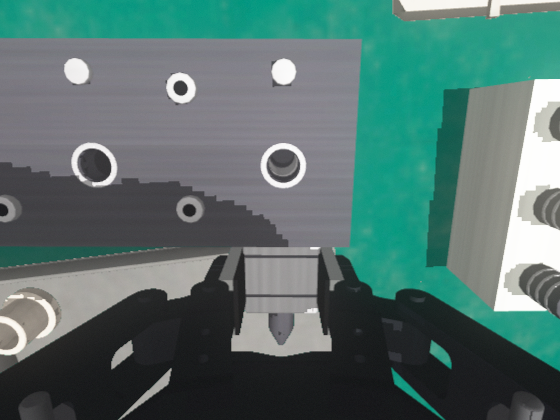

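Emit:
arm_command([
  [-0.0005,0,0,0,0,0],
  [-0.001,0,0,0,0,0],
  [-0.0015,0,0,0,0,0],
  [-0.002,0,0,0,0,0],
  [-0.002,0,0,0,0,0],
  [-0.002,0,0,0,0,0],
  [-0.002,0,0,0,0,0],
  [-0.002,0,0,0,0,0],
  [-0.002,0,0,0,0,0],
  [-0.002,0,0,0,0,0],
])

```text
time: 21.6
tool_pos: [506.9, -124.6, 111.4]
tcp_rot: [-90.0, -0.2, 176.6]
ft_force: [-9.3, -0.3, 2.9]
finger_gap: 30.0
```

Emit:
arm_command([
  [-0.0005,0,0,0,0,0],
  [-0.001,0,0,0,0,0],
  [-0.0015,0,0,0,0,0],
  [-0.002,0,0,0,0,0],
  [-0.002,0,0,0,0,0],
  [-0.002,0,0,0,0,0],
  [-0.002,0,0,0,0,0],
  [-0.002,0,0,0,0,0],
  [-0.002,0,0,0,0,0],
  [-0.002,0,0,0,0,0],
])

```text
time: 22.85
tool_pos: [507.3, -124.6, 111.1]
tcp_rot: [-90.0, -0.5, 176.6]
ft_force: [-19.9, 0.9, 11.7]
finger_gap: 30.4
```

```bash
python3 adv.py -4; python3 plan.py s
python3 - <<'E'
from h import *
p=snap('wrist','w10');
cv2.imwrite('pics/w10z.png',cv2.resize(p[130:340,200:360,::-1],None,fx=2.8,fy=2.8,interpolation=cv2.INTER_CUBIC))
E
```

```text
{'time': 22.85, 'tool_pos': [507.28, -124.64, 111.13], 'tcp_rot': [-90.03, -0.49, 176.61], 'ft_force': [-19.91, 0.85, 11.65], 'joint_pos': [-19.37, 6.52, 107.5, -0.11, 66.46, 74.06], 'finger_gap': 30.38} [510.57, -124.88, 111.99, -183.4]
```

View pics/w10z.png

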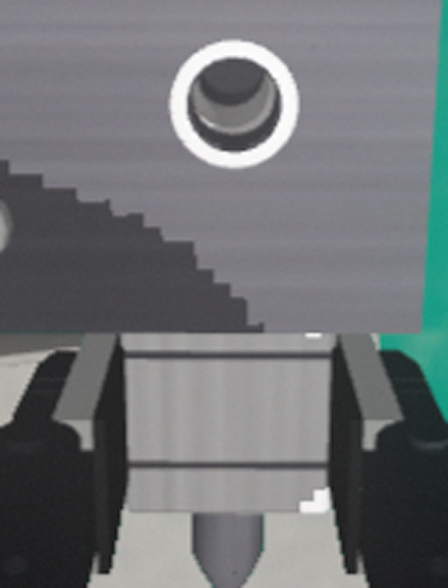

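Emit:
arm_command([
  [0.001,0,0,0,0,0],
  [0.002,0,0,0,0,0],
  [0.003,0,0,0,0,0],
  [0.003,0.0005,0,0,0,0],
  [0.003,0.001,0,0,0,0],
  [0.003,0.001,0,0,0,0],
  [0.003,0.001,0,0,0,0],
  [0.003,0.001,0,0,0,0],
  [0.003,0.001,0,0,0,0],
  [0.003,0.001,0,0,0,0],
])

```text
time: 24.15
tool_pos: [506.8, -124.6, 111.1]
tcp_rot: [-90.0, -0.1, 176.6]
ft_force: [-10.3, 0.6, 4.9]
finger_gap: 30.2
```

Emit:
arm_command([
  [0,0,0,0,0,0],
  [0,0,0,0,0,0],
  [0,0,0,0,0,0],
  [0,0,0,0,0,0],
  [0,0,0,0,0,0],
  [0,-0.01,0,0,0,0],
  [0,-0.03,0,0,0,0],
  [0,-0.05,0,0,0,0],
  [0,-0.07,0,0,0,0],
  [0,-0.09,0,0,0,0],
], jaw=0)

```text
time: 25.4
tool_pos: [507.7, -124.8, 202.5]
tcp_rot: [-90.0, 0.0, 176.6]
ft_force: [-0.2, 0.6, 0.2]
finger_gap: 42.6
```

```bash
python3 adv.py 3 1;python3 adv.py 0 -90; python3 plan.py s
python3 - <<'E'
from h import *
p=snap('wrist','w11');snap('side','s11')
E
```

```text
{'time': 25.4, 'tool_pos': [507.71, -124.75, 202.5], 'tcp_rot': [-89.99, 0.05, 176.6], 'ft_force': [-0.23, 0.57, 0.19], 'joint_pos': [-19.43, -0.38, 104.25, 0.0, 76.08, 73.97], 'finger_gap': 42.57} [507.58, -124.71, 200.99, -183.4]
```

View pics/w11.png

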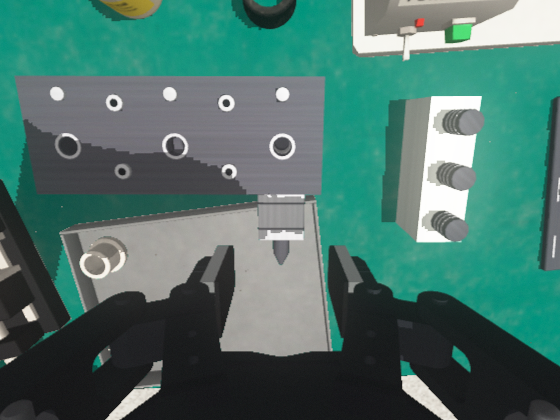

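View pics/s11.png

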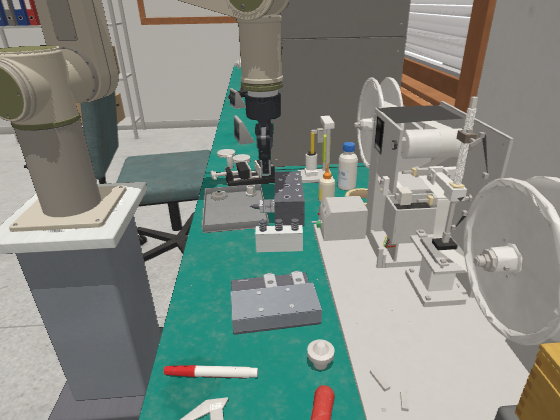

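```bash
cat > cam.py <<'E'
from h import *
E_=np.load('E.npy')
def wm():
    s=r.sense();T=np.eye(4);T[:3,:3]=R.from_euler('xyz',s['tcp_rot'],degrees=True).as_matrix();T[:3,3]=s['tool_pos']
    m=dict(r.camera_model('wrist'));m['cam_to_world']=T@E_;return m
E
python3 - <<'E'
from cam import *
from holes import ring
m=wm();p=snap('wrist')
for a in [(282,146),(175,146),(68,146)]:
    c,s=ring(p,a,thr=120);print(np.round(c,1),np.round(s,1),np.round(toworld(m,c,67)[:2],1))
for n in ['pin_0']:
    for o in r.spot_point('wrist',n): print(o['conf'],o['position'],toworld(m,o['position'],46)[:2])
    for o in r.trace('wrist',n): print(o['conf'],o['position'],toworld(m,o['position'],57)[:2])
cv2.imwrite('pics/w11z.png',cv2.resize(p[120:275,230:345,::-1],None,fx=3.8,fy=3.8,interpolation=cv2.INTER_CUBIC))
E
```

```text
[281.9 145.3] [40.2 41.8] [ 558.2 -128.6]
[176.4 147.2] [25.2 31.3] [560.8 -63.7]
[ 69.1 148.2] [22.8 26.3] [564.1   2.2]
0.94 [442.7, 173.7] [ 530.51515736 -238.82600268]
0.87 [452.4, 125.7] [ 562.68934227 -243.18237939]
0.85 [439.3, 220.5] [ 496.50134115 -238.61282485]
0.6 [199.8, 134.8] [566.63143069 -74.03349414]
0.97 [446.8, 225.8] [ 496.12194116 -238.72279235]
0.94 [461.1, 125.7] [ 562.95745649 -243.2113752 ]
0.93 [454.6, 177.1] [ 529.90172442 -241.55154449]
```

View pics/w11z.png

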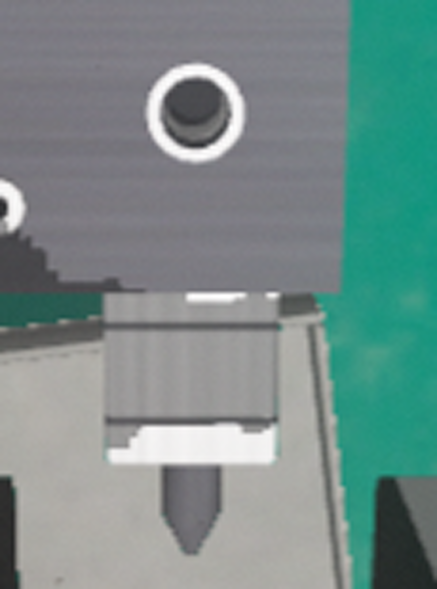

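```bash
python3 plan.py '[(512,-241,195,-183.5,6),(512,-241,195,-183.5,4)]'
```

```text
[[-0.0019, 0.001, 0.0193, 0, 0.0003, 0], [-0.0038, 0.002, 0.0386, 0, 0.0006, 0], [-0.0057, 0.003, 0.0579, 0, 0.0009, 0], [-0.0075, 0.004, 0.0772, 0, 0.0012, 0], [-0.0094, 0.005, 0.0965, 0, 0.0015, 0], [-0.0113, 0.006, 0.1158, 0, 0.0018, 0], [-0.0113, 0.006, 0.1158, 0, 0.0018, 0], [-0.0113, 0.006, 0.1158, 0, 0.0018, 0], [-0.0113, 0.006, 0.1158, 0, 0.0018, 0], [-0.0113, 0.006, 0.1158, 0, 0.0018, 0]]
end [511.99, -240.97, 194.99, -183.5]
```

Emit:
arm_command([
  [-0.002,0.001,0.019,0,0,0],
  [-0.004,0.002,0.039,0,0.001,0],
  [-0.006,0.003,0.058,0,0.001,0],
  [-0.008,0.004,0.077,0,0.001,0],
  [-0.0094,0.005,0.097,0,0.0015,0],
  [-0.0113,0.006,0.1158,0,0.0018,0],
  [-0.0113,0.006,0.1158,0,0.0018,0],
  [-0.0113,0.006,0.1158,0,0.0018,0],
  [-0.0113,0.006,0.1158,0,0.0018,0],
  [-0.0113,0.006,0.1158,0,0.0018,0],
], jaw=0.3)

```text
time: 26.9
tool_pos: [512.1, -240.4, 195.0]
tcp_rot: [-90.0, 0.0, 176.5]
ft_force: [0.6, -0.7, 0.4]
finger_gap: 29.7
```

```bash
python3 plan.py s
python3 - <<'E'
from cam import *
m=wm();p=snap('wrist','w12')
for o in r.spot_point('wrist','pin_0'): print(o['conf'],o['position'],toworld(m,o['position'],46)[:2])
for o in r.trace('wrist','pin_0'): print(o['conf'],o['position'],toworld(m,o['position'],57)[:2])
cv2.imwrite('pics/w12z.png',cv2.resize(p[90:270,210:360,::-1],None,fx=3.3,fy=3.3,interpolation=cv2.INTER_CUBIC))
E
```

```text
{'time': 26.9, 'tool_pos': [512.09, -240.43, 195.05], 'tcp_rot': [-90.0, 0.0, 176.54], 'ft_force': [0.55, -0.72, 0.43], 'joint_pos': [-30.35, 6.65, 97.77, 0.0, 75.58, 63.11], 'finger_gap': 29.74} [511.99, -240.97, 194.99, -183.5]
0.78 [275.9, 135.5] [ 565.86969972 -240.11618023]
0.65 [280.9, 236.8] [ 496.46110971 -239.21407009]
0.61 [272.3, 190.8] [ 529.62888199 -235.3926616 ]
0.21 [117.1, 199.0] [ 530.24040803 -130.2453658 ]
0.6 [277.5, 246.2] [ 494.02858055 -236.77110714]
0.58 [277.8, 195.1] [ 529.0397782  -239.13949539]
0.56 [276.1, 141.8] [ 562.69686376 -240.17598682]
0.33 [80.6, 154.0] [ 562.47230705 -118.73551789]
```

View pics/w12.png

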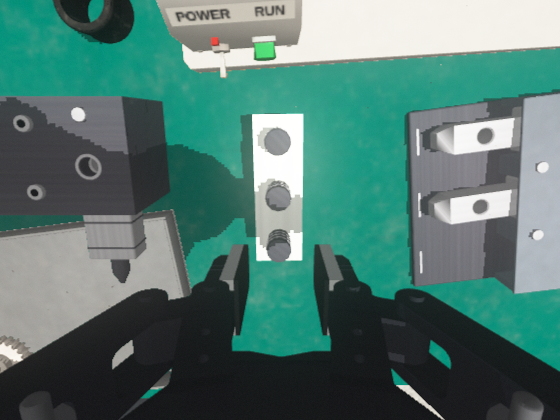

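View pics/w12z.png

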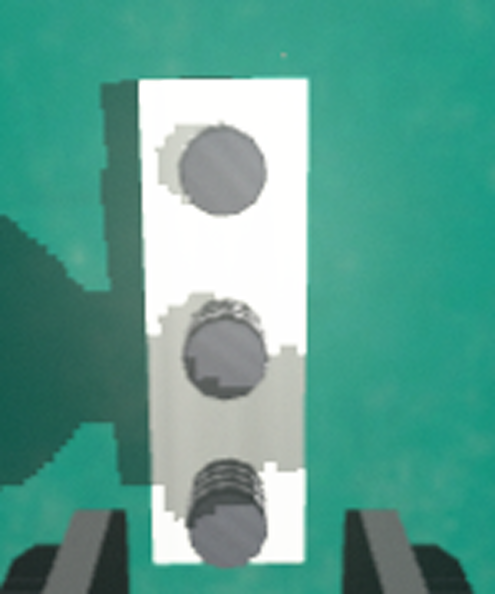

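Run:
```python
from cam import *
m=wm();n=r.camera_model('wrist')
for c in [(277.6,141.5),(278.5,198.5),(279.1,250.6)]: print(np.round(toworld(m,c,68)[:2],1),np.round(toworld(n,c,68)[:2],1))
for c in [(252,114),(303,114),(256,261),(302,261)]: print(np.round(toworld(m,c,46)[:2],1))
```

```text
[ 563.6 -241.5] [ 562.5 -243. ]
[ 529.5 -239.9] [ 528.5 -241.4]
[ 495.4 -238.2] [ 494.6 -239.7]
[ 580.1 -226.1]
[ 578.2 -258.4]
[ 479.2 -220.7]
[ 477.2 -253.4]
```

```bash
python3 plan.py '[(495.4,-238.2,150,-183.5,4),(495.4,-238.2,122,-183.5,5),(495.4,-238.2,122,-183.5,1)]'
```

```text
[[0.0042, 0.0112, -0.0004, 0, 0, 0], [0.0084, 0.0225, -0.0009, 0, 0, 0], [0.0125, 0.0337, -0.0013, 0, 0, 0], [0.0167, 0.045, -0.0018, 0, 0, 0], [0.0167, 0.0506, -0.0018, 0, 0, 0], [0.0167, 0.0562, -0.0018, 0, 0, 0], [0.0167, 0.0618, -0.0018, 0, 0, 0], [0.0167, 0.0674, -0.0018, 0, 0, 0], [0.0167, 0.073, -0.0018, 0, 0, 0], [0.0167, 0.073, -0.0018, 0, 0, 0]]
end [495.43, -238.15, 121.99, -183.5]
```

Emit:
arm_command([
  [0.004,0.011,0,0,0,0],
  [0.008,0.022,-0.001,0,0,0],
  [0.012,0.034,-0.001,0,0,0],
  [0.0167,0.045,-0.0018,0,0,0],
  [0.0167,0.051,-0.0018,0,0,0],
  [0.0167,0.056,-0.0018,0,0,0],
  [0.0167,0.062,-0.0018,0,0,0],
  [0.0167,0.067,-0.0018,0,0,0],
  [0.0167,0.073,-0.0018,0,0,0],
  [0.0167,0.073,-0.0018,0,0,0],
])

```text
time: 28.3
tool_pos: [495.1, -237.9, 121.3]
tcp_rot: [-90.0, -0.1, 176.5]
ft_force: [-0.2, -0.4, 0.2]
finger_gap: 29.7
```

```bash
python3 plan.py s
python3 - <<'E'
from cam import *
p=snap('wrist','w13')
E
```

```text
{'time': 28.3, 'tool_pos': [495.11, -237.93, 121.32], 'tcp_rot': [-90.03, -0.06, 176.5], 'ft_force': [-0.21, -0.36, 0.24], 'joint_pos': [-31.02, 9.3, 103.22, 0.0, 67.55, 62.48], 'finger_gap': 29.67} [495.43, -238.15, 121.99, -183.5]
```

View pics/w13.png

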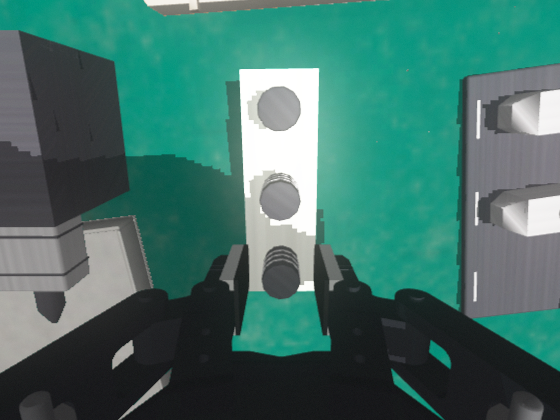

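```bash
python3 plan.py '[(495.4,-238.2,122,-183.5,4),(495.4,-238.2,205,-183.5,6),(556.2,-127.7,205,-183.5,6),(556.2,-127.7,200,-183.5,4)]'
```

```text
[[0, 0, 0, 0, 0, 0], [0, 0, 0, 0, 0, 0], [0, 0, 0, 0, 0, 0], [0, 0, 0, 0, 0, 0], [0, -0.0138, 0, 0, 0, 0], [0, -0.0277, 0, 0, 0, 0], [0, -0.0415, 0, 0, 0, 0], [0, -0.0553, 0, 0, 0, 0], [0, -0.0692, 0, 0, 0, 0], [0, -0.083, 0, 0, 0, 0]]
[[-0.009, 0, -0.019, 0, 0, 0], [-0.0179, 0, -0.038, 0, 0, 0], [-0.0269, 0, -0.057, 0, 0, 0], [-0.0359, 0, -0.076, 0, 0, 0], [-0.0449, 0, -0.095, 0, 0, 0], [-0.0539, 0, -0.114, 0, 0, 0], [-0.0539, 0.0012, -0.114, 0, 0, 0], [-0.0539, 0.0025, -0.114, 0, 0, 0], [-0.0539, 0.0037, -0.114, 0, 0, 0], [-0.0539, 0.005, -0.114, 0, 0, 0]]
end [556.2, -127.66, 199.99, -183.5]
```

Emit:
arm_command([
  [0,0,0,0,0,0],
  [0,0,0,0,0,0],
  [0,0,0,0,0,0],
  [0,0,0,0,0,0],
  [0,-0.014,0,0,0,0],
  [0,-0.028,0,0,0,0],
  [0,-0.042,0,0,0,0],
  [0,-0.055,0,0,0,0],
  [0,-0.069,0,0,0,0],
  [0,-0.083,0,0,0,0],
], jaw=1, force=40)

```text
time: 29.6
tool_pos: [495.4, -238.1, 206.0]
tcp_rot: [-90.0, 0.0, 176.5]
ft_force: [0.7, 1.0, -1.1]
finger_gap: 14.1
```

Emit:
arm_command([
  [-0.009,0,-0.019,0,0,0],
  [-0.018,0,-0.038,0,0,0],
  [-0.027,0,-0.057,0,0,0],
  [-0.036,0,-0.076,0,0,0],
  [-0.045,0,-0.095,0,0,0],
  [-0.0539,0,-0.114,0,0,0],
  [-0.0539,0.0012,-0.114,0,0,0],
  [-0.0539,0.0025,-0.114,0,0,0],
  [-0.0539,0.0037,-0.114,0,0,0],
  [-0.0539,0.005,-0.114,0,0,0],
])

```text
time: 30.85
tool_pos: [556.0, -128.2, 199.9]
tcp_rot: [-90.0, -0.0, 176.5]
ft_force: [0.9, 0.7, -0.8]
finger_gap: 14.5
```

```bash
python3 plan.py s
python3 - <<'E'
from cam import *
m=wm();p=snap('wrist','w14');s=r.sense()
c=s['tool_pos']
print('expect pin top px',topx(m,[c[0],c[1],c[2]-76+22]),'tip',topx(m,[c[0],c[1],c[2]-116]))
for L in [(556.05,-127.75)]: print('lock px',topx(m,[*L,67]))
cv2.imwrite('pics/w14z.png',cv2.resize(p[190:330,215:345,::-1],None,fx=4.2,fy=4.2,interpolation=cv2.INTER_CUBIC))
q=snap('side');cv2.imwrite('pics/s14z.png',cv2.resize(q[140:260,200:340,::-1],None,fx=5,fy=5,interpolation=cv2.INTER_CUBIC))
E
```

```text
{'time': 30.85, 'tool_pos': [555.97, -128.15, 199.86], 'tcp_rot': [-90.0, -0.01, 176.45], 'ft_force': [0.88, 0.73, -0.78], 'joint_pos': [-18.13, 7.12, 96.73, -0.0, 76.16, 75.42], 'finger_gap': 14.45} [556.2, -127.66, 199.99, -183.5]
expect pin top px [281.82755935 281.88581383] tip [281.33582794 231.40906315]
lock px [280.73804701 222.48777587]
```

View pics/w14z.png

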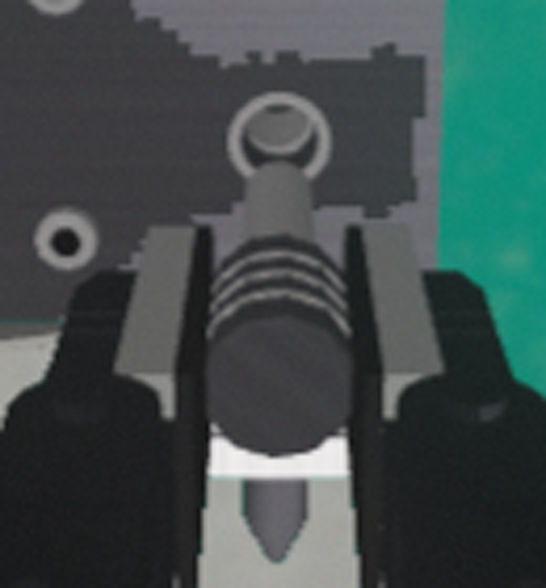

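View pics/s14z.png

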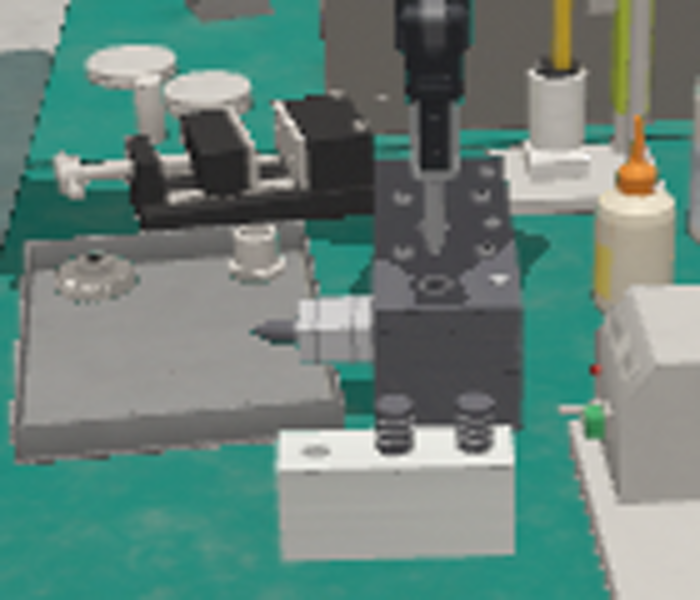

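Run:
```python
from cam import *
from calib import Tt
m=wm();print(toworld(m,(281.2,224.3),67))
n=dict(m);n['cam_to_world']=Tt(507.71,-124.75,202.5,176.6)@E_
print(toworld(n,(281.6,149.5),67))
```

```text
[[0.0, 0.966, 0.26, -64.98], [-0.0, -0.26, 0.966, -70.115], [1.0, -0.0, -0.0, 1.22], [0.0, 0.0, 0.0, 1.0]]
[0.12, -0.07, -0.09, -1.35, -0.61, -1.99, -0.62, -1.47, -0.36, 565.01, -63.17, -3.5] sd [0.09, 0.13, 0.21, 1.03, 0.5, 0.26, 0.36, 0.59, 0.42, 0.33, 0.32, 0.24] 14.345846556921183
[[-0.7, 0.2], [-0.4, 0.2], [-0.1, 0.3], [-0.3, -0.7], [0.0, -0.7], [0.2, 0.4], [0.2, 0.4]]
[[-0.1, 0.2], [0.1, 0.3], [-0.2, 0.7], [-0.2, -1.0], [0.4, -1.9], [-0.8, 0.2], [0.8, 1.5]]
[[0.5, -0.1], [0.0, -0.2], [-0.0, -0.2]]
[[-0.2, -0.1], [0.1, -0.1], [0.4, -0.2]]
[ 554.77662693 -127.83020811   67.        ]
[ 553.673993   -127.56276903   67.        ]
```

```bash
python3 plan.py '[(555.2,-127.8,188,-183.5,4),(555.2,-127.8,176,-183.5,6)]'
```

```text
[[0.0002, 0.003, 0, 0, 0, 0], [0.0005, 0.006, 0.0001, 0, 0, 0], [0.0007, 0.009, 0.0001, 0, 0, 0], [0.001, 0.012, 0.0002, 0, 0, 0], [0.001, 0.014, 0.0002, 0, 0, 0], [0.001, 0.016, 0.0002, 0, 0, 0], [0.001, 0.018, 0.0002, 0, 0, 0], [0.001, 0.02, 0.0002, 0, 0, 0], [0.001, 0.022, 0.0002, 0, 0, 0], [0.001, 0.024, 0.0002, 0, 0, 0]]
end [555.19, -127.8, 175.99, -183.5]
```

Emit:
arm_command([
  [0,0.003,0,0,0,0],
  [0.0005,0.006,0,0,0,0],
  [0.001,0.009,0.0001,0,0,0],
  [0.001,0.012,0.0002,0,0,0],
  [0.001,0.014,0.0002,0,0,0],
  [0.001,0.016,0.0002,0,0,0],
  [0.001,0.018,0.0002,0,0,0],
  [0.001,0.02,0.0002,0,0,0],
  [0.001,0.022,0.0002,0,0,0],
  [0.001,0.024,0.0002,0,0,0],
])

```text
time: 32.2
tool_pos: [555.2, -127.8, 175.9]
tcp_rot: [-90.0, -0.0, 176.5]
ft_force: [-0.4, -0.8, -1.0]
finger_gap: 14.5
```

```bash
python3 plan.py s
python3 - <<'E'
from cam import *
p=snap('wrist','w15')
cv2.imwrite('pics/w15z.png',cv2.resize(p[190:330,215:345,::-1],None,fx=4.2,fy=4.2,interpolation=cv2.INTER_CUBIC))
q=snap('side');cv2.imwrite('pics/s15z.png',cv2.resize(q[140:260,200:340,::-1],None,fx=5,fy=5,interpolation=cv2.INTER_CUBIC))
E
```

```text
{'time': 32.2, 'tool_pos': [555.17, -127.79, 175.86], 'tcp_rot': [-90.0, -0.0, 176.5], 'ft_force': [-0.38, -0.83, -1.03], 'joint_pos': [-18.12, 8.39, 98.0, 0.0, 73.62, 75.38], 'finger_gap': 14.52} [555.19, -127.8, 175.99, -183.5]
```

View pics/w15z.png

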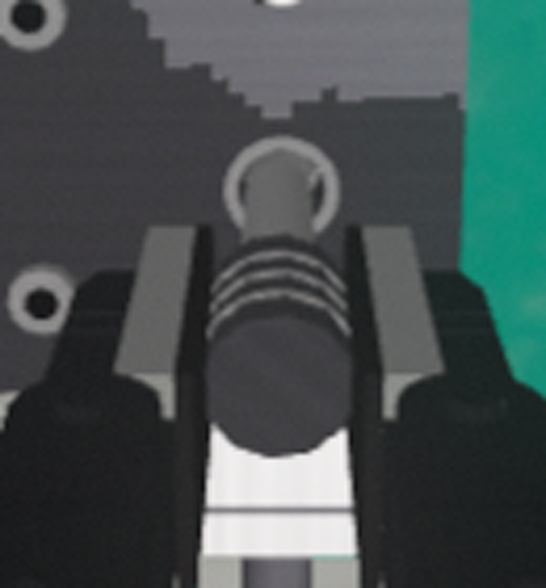

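View pics/s15z.png

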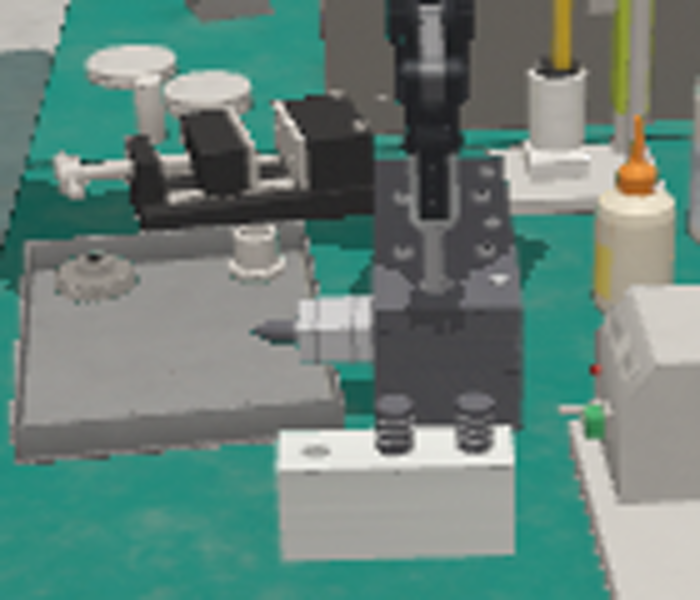

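Emit:
arm_command([
  [0,0.002,0,0,0,0],
  [0,0.004,0,0,0,0],
  [0,0.006,0,0,0,0],
  [0,0.008,0,0,0,0],
  [0,0.01,0,0,0,0],
  [0,0.012,0,0,0,0],
  [0,0.014,0,0,0,0],
  [0,0.016,0,0,0,0],
  [0,0.016,0,0,0,0],
  [0,0.016,0,0,0,0],
])

```text
time: 33.55
tool_pos: [555.2, -127.8, 160.1]
tcp_rot: [-90.0, 0.0, 176.5]
ft_force: [-0.2, -0.2, -0.9]
finger_gap: 14.3
```

Emit:
arm_command([
  [0,0.002,0,0,0,0],
  [0,0.004,0,0,0,0],
  [0,0.006,0,0,0,0],
  [0,0.008,0,0,0,0],
  [0,0.01,0,0,0,0],
  [0,0.012,0,0,0,0],
  [0,0.014,0,0,0,0],
  [0,0.015,0,0,0,0],
  [0,0.0155,0,0,0,0],
  [0,0.0155,0,0,0,0],
])

```text
time: 34.8
tool_pos: [555.2, -127.8, 144.5]
tcp_rot: [-90.0, 0.0, 176.5]
ft_force: [-0.1, 0.2, -0.0]
finger_gap: 14.1
```

```bash
python3 adv.py 0 31.5; python3 plan.py s
```

```text
{'time': 34.8, 'tool_pos': [555.19, -127.84, 144.51], 'tcp_rot': [-90.0, 0.0, 176.5], 'ft_force': [-0.05, 0.21, -0.03], 'joint_pos': [-18.12, 10.47, 99.21, -0.0, 70.32, 75.38], 'finger_gap': 14.15} [555.19, -127.8, 144.49, -183.5]
```

```bash
python3 plan.py '[(555.2,-127.8,144.5,-183.5,4),(555.2,-127.8,215,-183.5,6),(500,-370,215,-86,10)]'
```

```text
[[0, 0, 0, 0, 0, 0], [0, 0, 0, 0, 0, 0], [0, 0, 0, 0, 0, 0], [0, 0, 0, 0, 0, 0], [0, -0.0118, 0, 0, 0, 0], [0, -0.0235, 0, 0, 0, 0], [0, -0.0353, 0, 0, 0, 0], [0, -0.047, 0, 0, 0, 0], [0, -0.0588, 0, 0, 0, 0], [0, -0.0705, 0, 0, 0, 0]]
[[0.004, 0, 0.0245, 0, -0.1702, 0], [0.008, 0, 0.049, 0, -0.3404, 0], [0.0121, 0, 0.0735, 0, -0.5106, 0], [0.0161, 0, 0.098, 0, -0.6807, 0], [0.0201, 0, 0.1226, 0, -0.8509, 0], [0.0242, 0, 0.1471, 0, -1.0211, 0], [0.0282, 0, 0.1716, 0, -1.1912, 0], [0.0322, 0, 0.1961, 0, -1.3614, 0], [0.0363, 0, 0.2206, 0, -1.5316, 0], [0.0403, 0, 0.2451, 0, -1.7017, 0]]
end [499.99, -369.98, 214.99, -86.0]
```

Emit:
arm_command([
  [0,0,0,0,0,0],
  [0,0,0,0,0,0],
  [0,0,0,0,0,0],
  [0,0,0,0,0,0],
  [0,-0.012,0,0,0,0],
  [0,-0.0235,0,0,0,0],
  [0,-0.035,0,0,0,0],
  [0,-0.047,0,0,0,0],
  [0,-0.059,0,0,0,0],
  [0,-0.0705,0,0,0,0],
], jaw=0.3)

```text
time: 36.05
tool_pos: [555.2, -127.8, 215.9]
tcp_rot: [-90.0, 0.0, 176.5]
ft_force: [0.0, -0.8, -0.3]
finger_gap: 29.9
```

Run:
```python
from h import *
snap('wrist','w16')
q=snap('side');cv2.imwrite('pics/s16z.png',cv2.resize(q[140:260,200:340,::-1],None,fx=5,fy=5,interpolation=cv2.INTER_CUBIC))
```

```text
(no output)
```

View pics/s16z.png

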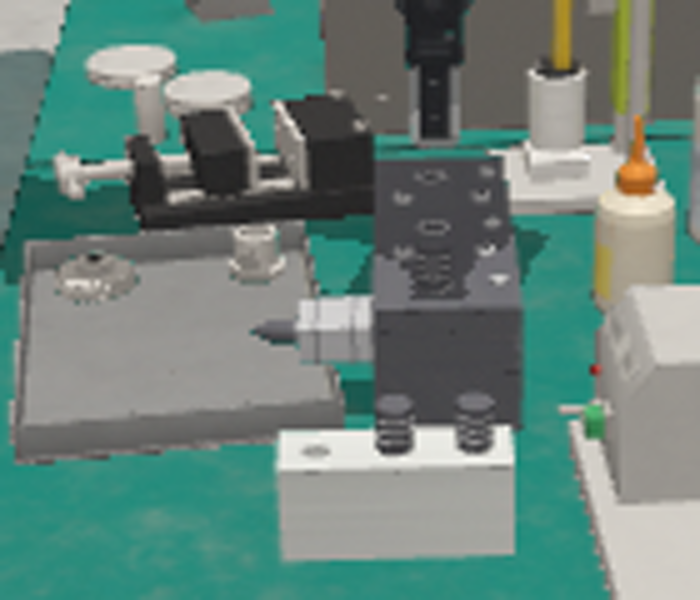

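View pics/w16.png

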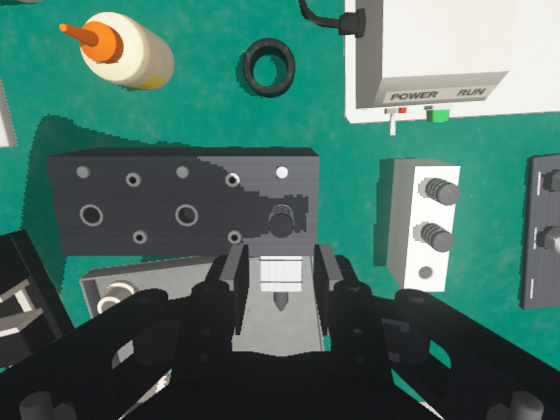

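The pin has dropped fully down (its head sits on the tool head at (281,217) in the wrist view). Now the second bar.

Emit:
arm_command([
  [0.004,0,0.0245,0,-0.1702,0],
  [0.008,0,0.049,0,-0.3404,0],
  [0.012,0,0.0735,0,-0.5106,0],
  [0.016,0,0.098,0,-0.6807,0],
  [0.02,0,0.1226,0,-0.8509,0],
  [0.024,0,0.147,0,-1.0211,0],
  [0.028,0,0.1716,0,-1.1912,0],
  [0.032,0,0.196,0,-1.3614,0],
  [0.036,0,0.2206,0,-1.5316,0],
  [0.0403,0,0.2451,0,-1.7017,0],
], jaw=0.1)

```text
time: 37.4
tool_pos: [499.6, -370.6, 214.4]
tcp_rot: [-90.0, 0.0, -85.7]
ft_force: [-0.0, 0.7, 0.1]
finger_gap: 38.2
```

```bash
python3 plan.py s
python3 - <<'E'
from cam import *
p=snap('wrist','w17');m=wm()
for o in r.trace('wrist','bar_0'):
    ys,xs=np.nonzero(o['mask']);print(round(o['conf'],2),np.round(o['position']),xs.min(),xs.max(),ys.min(),ys.max())
E
```

```text
{'time': 37.4, 'tool_pos': [499.56, -370.61, 214.36], 'tcp_rot': [-90.04, 0.04, -85.68], 'ft_force': [-0.02, 0.75, 0.09], 'joint_pos': [-41.29, 14.08, 87.3, -0.0, 78.68, -45.61], 'finger_gap': 38.23} [499.99, -369.98, 214.99, -86.0]
0.94 [292. 209.] 269 307 151 250
0.65 [346. 217.] 330 361 183 250
```

View pics/w17.png

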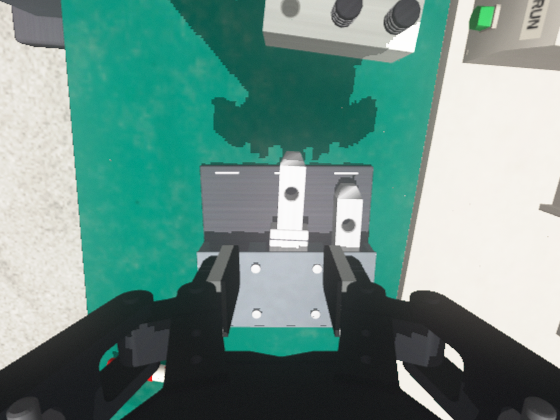

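Bar B has been knocked about 2.5 cm outward (hole now at (291,193), body partly outside the hood); bar C is unmoved. Measuring B.

Run:
```python
from cam import *
p=snap('wrist');m=wm()
cv2.imwrite('pics/w17z.png',cv2.resize(p[140:260,260:370,::-1],None,fx=4.9,fy=4.9,interpolation=cv2.INTER_CUBIC))
```

```text
(no output)
```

View pics/w17z.png

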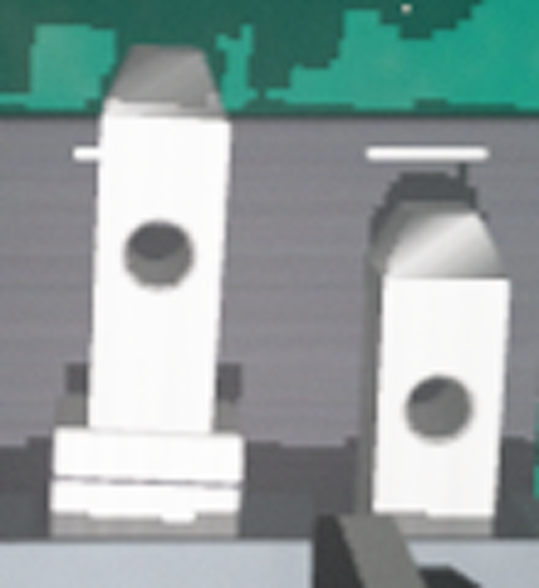

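Run:
```python
from cam import *
m=wm()
for n,l in dict(B=[(168,117),(158,254),(151,430)],C=[(447,280),(438,408),(435,514)]).items():
    w=[toworld(m,(260+a/4.9,140+b/4.9),26)[:2] for a,b in l]
    d=w[0]-w[2];print(n,np.round(w,1).tolist(),np.linalg.norm(d),np.degrees(np.arctan2(d[1],d[0])))
```

```text
B [[507.4, -340.2], [507.5, -362.5], [508.7, -392.5]] 52.345567829912895 91.35573896926819
C [[554.8, -363.6], [556.0, -385.5], [557.7, -404.2]] 40.72598498497109 94.14880205152983
```

```bash
python3 plan.py '[(507.9,-362.5,130,-88.6,4),(507.9,-362.5,84,-88.6,5),(507.9,-362.5,84,-88.6,1)]'
```

```text
[[-0.0017, 0.0212, 0.0021, 0, 0.0113, 0], [-0.0035, 0.0425, 0.0042, 0, 0.0227, 0], [-0.0052, 0.0637, 0.0063, 0, 0.034, 0], [-0.0069, 0.085, 0.0084, 0, 0.0453, 0], [-0.0069, 0.0942, 0.0084, 0, 0.0453, 0], [-0.0069, 0.1034, 0.0084, 0, 0.0453, 0], [-0.0069, 0.1126, 0.0084, 0, 0.0453, 0], [-0.0069, 0.1218, 0.0084, 0, 0.0453, 0], [-0.0069, 0.131, 0.0084, 0, 0.0453, 0], [-0.0069, 0.131, 0.0084, 0, 0.0453, 0]]
end [507.89, -362.51, 83.99, -88.6]
```

Emit:
arm_command([
  [-0.002,0.021,0.002,0,0.0113,0],
  [-0.0035,0.0425,0.004,0,0.0227,0],
  [-0.005,0.064,0.006,0,0.034,0],
  [-0.0069,0.085,0.0084,0,0.0453,0],
  [-0.0069,0.094,0.0084,0,0.0453,0],
  [-0.0069,0.103,0.0084,0,0.0453,0],
  [-0.0069,0.113,0.0084,0,0.0453,0],
  [-0.0069,0.122,0.0084,0,0.0453,0],
  [-0.0069,0.131,0.0084,0,0.0453,0],
  [-0.0069,0.131,0.0084,0,0.0453,0],
])

```text
time: 38.8
tool_pos: [507.3, -362.1, 82.9]
tcp_rot: [-90.1, 0.1, -88.6]
ft_force: [1.6, -0.6, 0.1]
finger_gap: 38.2
```

```bash
python3 plan.py s
python3 - <<'E'
from cam import *
p=snap('wrist','w18')
E
python3 plan.py '[(507.9,-362.5,84,-88.6,4),(506.6,-310.5,84,-88.6,6)]';python3 plan.py '[(506.6,-310.5,160,-88.6,4),(430,-265,160,-183.5,10),(430,-265,85,-183.5,4),(430,-265,77.5,-183.5,2)]'
```

```text
{'time': 38.8, 'tool_pos': [507.35, -362.13, 82.93], 'tcp_rot': [-90.07, 0.06, -88.6], 'ft_force': [1.64, -0.55, 0.08], 'joint_pos': [-40.23, 22.7, 91.55, -0.0, 65.85, -41.63], 'finger_gap': 38.24} [507.89, -362.51, 83.99, -88.6]
[[0, 0, 0, 0, 0, 0], [0, 0, 0, 0, 0, 0], [0, 0, 0, 0, 0, 0], [0, 0, 0, 0, 0, 0], [-0.0087, 0, 0, 0, 0, 0], [-0.0173, 0, 0, 0, 0, 0], [-0.026, 0, 0, 0, 0, 0], [-0.0347, 0, 0, 0, 0, 0], [-0.0434, 0, 0, 0, 0, 0], [-0.052, 0, 0, 0, 0, 0]]
end [506.61, -310.53, 83.99, -88.6]
[[0, -0.019, 0, 0, 0, 0], [0, -0.038, 0, 0, 0, 0], [0, -0.057, 0, 0, 0, 0], [0, -0.076, 0, 0, 0, 0], [-0.0048, -0.076, -0.0076, 0, 0.1657, 0], [-0.0095, -0.076, -0.0151, 0, 0.3313, 0], [-0.0142, -0.076, -0.0227, 0, 0.4969, 0], [-0.019, -0.076, -0.0302, 0, 0.6626, 0], [-0.0237, -0.076, -0.0377, 0, 0.8282, 0], [-0.0284, -0.076, -0.0453, 0, 0.9938, 0]]
[[0.0037, 0, -0.0081, 0, 0.1657, 0], [0.0075, 0, -0.0162, 0, 0.3313, 0], [0.0112, 0, -0.0243, 0, 0.4969, 0], [0.0149, 0, -0.0324, 0, 0.6626, 0], [0.0149, 0.0187, -0.0324, 0, 0.6626, 0], [0.0149, 0.0375, -0.0324, 0, 0.6626, 0], [0.0149, 0.0562, -0.0324, 0, 0.6626, 0], [0.0149, 0.075, -0.0324, 0, 0.6626, 0], [0.0149, 0.0787, -0.0324, 0, 0.6626, 0], [0.0149, 0.0825, -0.0324, 0, 0.6626, 0]]
end [430.01, -264.96, 77.49, -183.5]
```

View pics/w18.png

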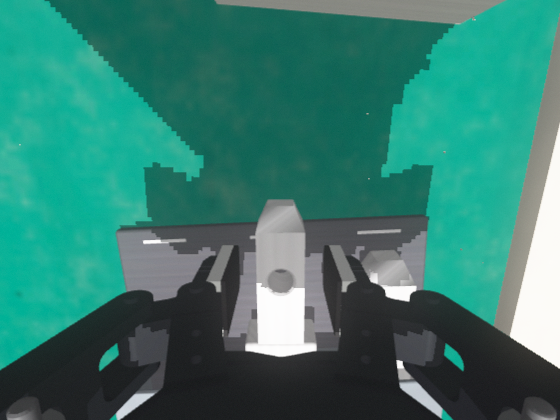

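Emit:
arm_command([
  [0,0,0,0,0,0],
  [0,0,0,0,0,0],
  [0,0,0,0,0,0],
  [0,0,0,0,0,0],
  [-0.009,0,0,0,0,0],
  [-0.017,0,0,0,0,0],
  [-0.026,0,0,0,0,0],
  [-0.035,0,0,0,0,0],
  [-0.043,0,0,0,0,0],
  [-0.052,0,0,0,0,0],
], jaw=1, force=60)

```text
time: 40.1
tool_pos: [506.9, -310.3, 84.4]
tcp_rot: [-90.0, -0.0, -88.6]
ft_force: [0.4, -4.1, 4.7]
finger_gap: 18.1
```

Run:
```python
from cam import *
print(r.sense()['tool_pos'],r.sense()['ft_force'],r.sense()['finger_gap']);p=snap('wrist','w19');p=snap('scene','c19')
cv2.imwrite('pics/c19z.png',cv2.resize(p[190:340,250:430,::-1],None,fx=4,fy=4,interpolation=cv2.INTER_CUBIC))
```

```text
[ 506.90615027 -310.26837908   84.39046091] [ 0.35460916 -4.12997337  4.67098817] 18.114852643681154
```

View pics/w19.png

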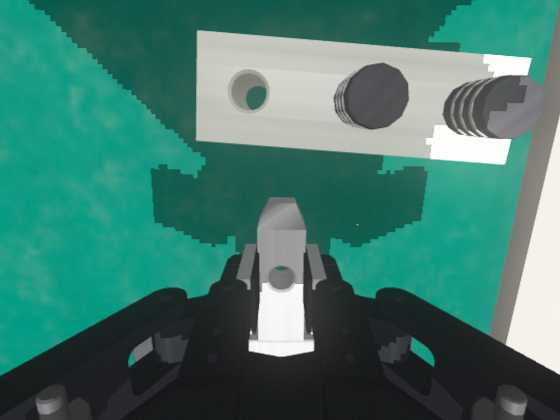

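View pics/c19z.png

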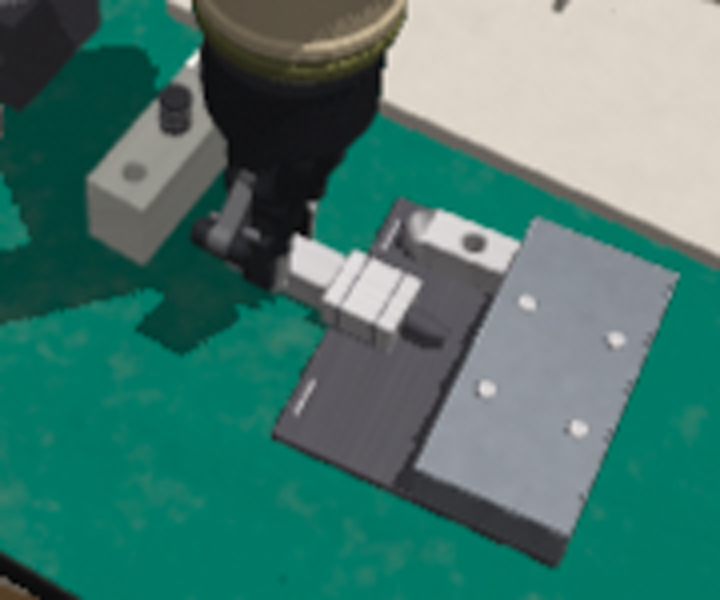

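Bar B is drawn clear of the hood. Lifting, turning and laying it down.

Emit:
arm_command([
  [0,-0.019,0,0,0,0],
  [0,-0.038,0,0,0,0],
  [0,-0.057,0,0,0,0],
  [0,-0.076,0,0,0,0],
  [-0.0048,-0.076,-0.0076,0,0.1657,0],
  [-0.0095,-0.076,-0.0151,0,0.3313,0],
  [-0.0142,-0.076,-0.0227,0,0.4969,0],
  [-0.019,-0.076,-0.0302,0,0.6626,0],
  [-0.0237,-0.076,-0.0377,0,0.8282,0],
  [-0.0284,-0.076,-0.0453,0,0.9938,0],
])

```text
time: 41.45
tool_pos: [460.5, -283.2, 161.0]
tcp_rot: [-90.0, 0.0, -145.9]
ft_force: [-0.2, 0.8, -2.5]
finger_gap: 18.5
```

Emit:
arm_command([
  [0.0037,0,-0.0081,0,0.1657,0],
  [0.0075,0,-0.0162,0,0.3313,0],
  [0.0112,0,-0.0243,0,0.4969,0],
  [0.0149,0,-0.0324,0,0.6626,0],
  [0.0149,0.019,-0.0324,0,0.6626,0],
  [0.0149,0.0375,-0.0324,0,0.6626,0],
  [0.0149,0.056,-0.0324,0,0.6626,0],
  [0.0149,0.075,-0.0324,0,0.6626,0],
  [0.0149,0.0787,-0.0324,0,0.6626,0],
  [0.0149,0.0825,-0.0324,0,0.6626,0],
])

```text
time: 42.7
tool_pos: [429.6, -264.7, 78.6]
tcp_rot: [-90.1, -0.1, 176.5]
ft_force: [-19.4, 13.4, 42.7]
finger_gap: 18.4
```

```bash
python3 plan.py s
python3 - <<'E'
from cam import *
p=snap('wrist','w20')
q=snap('side');cv2.imwrite('pics/s20z.png',cv2.resize(q[180:290,170:310,::-1],None,fx=5,fy=5,interpolation=cv2.INTER_CUBIC))
E
```

```text
{'time': 42.7, 'tool_pos': [429.57, -264.67, 78.57], 'tcp_rot': [-90.09, -0.15, 176.51], 'ft_force': [-19.4, 13.43, 42.7], 'joint_pos': [-37.46, 6.68, 111.29, -0.01, 62.2, 56.04], 'finger_gap': 18.39} [430.01, -264.96, 77.49, -183.5]
```

View pics/s20z.png

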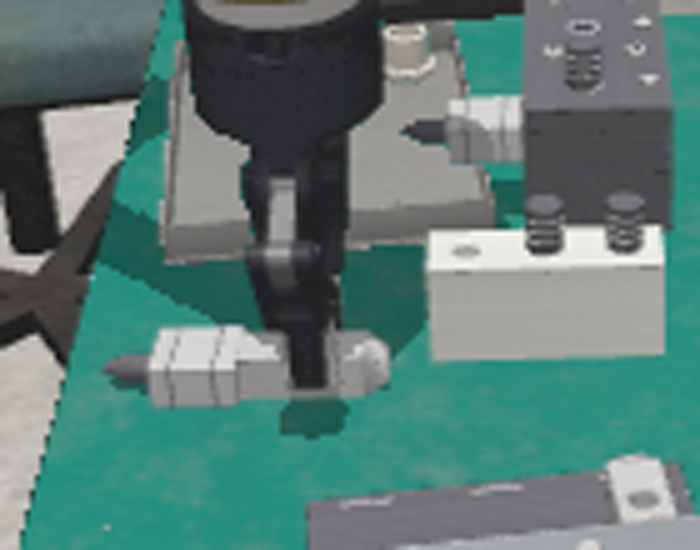

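Emit:
arm_command([
  [0,-0.001,0,0,0,0],
  [0,-0.0015,0,0,0,0],
  [0,-0.0015,0,0,0,0],
  [0,-0.0015,0,0,0,0],
  [0,-0.0015,0,0,0,0],
  [0,-0.0015,0,0,0,0],
  [0,-0.0015,0,0,0,0],
  [0,-0.0015,0,0,0,0],
  [0,-0.0015,0,0,0,0],
  [0,-0.0015,0,0,0,0],
])

```text
time: 44.05
tool_pos: [430.0, -264.9, 79.0]
tcp_rot: [-90.0, -0.0, 176.5]
ft_force: [-0.9, -0.6, -3.1]
finger_gap: 18.4
```

Emit:
arm_command([
  [0,0,0,0,0,0],
  [0,0,0,0,0,0],
  [0,0,0,0,0,0],
  [0,0,0,0,0,0],
  [0,-0.01,0,0,0,0],
  [0,-0.03,0,0,0,0],
  [0,-0.05,0,0,0,0],
  [0,-0.07,0,0,0,0],
  [0,-0.09,0,0,0,0],
  [0,-0.091,0,0,0,0],
], jaw=-0.2)

```text
time: 45.3
tool_pos: [431.1, -265.8, 172.4]
tcp_rot: [-89.9, 0.2, 176.5]
ft_force: [-0.4, -1.0, 0.1]
finger_gap: 51.3
```

```bash
python3 adv.py 0 -92.5; python3 plan.py s
python3 - <<'E'
from cam import *
p=snap('wrist','w21')
cv2.imwrite('pics/w21z.png',cv2.resize(p[155:320,230:330,::-1],None,fx=3.6,fy=3.6,interpolation=cv2.INTER_CUBIC))
E
```

```text
{'time': 45.3, 'tool_pos': [431.13, -265.8, 172.44], 'tcp_rot': [-89.86, 0.21, 176.5], 'ft_force': [-0.43, -0.99, 0.13], 'joint_pos': [-37.46, -1.22, 108.42, -0.0, 72.55, 56.04], 'finger_gap': 51.25} [430.01, -264.96, 169.99, -183.5]
```

View pics/w21z.png

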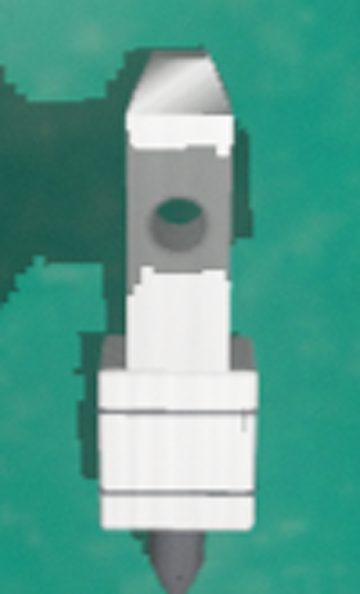

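Run:
```python
from cam import *
m=wm()
for c in [(279.7,217.2),(279.4,(155+370/3.6)),(279.4,279.9),(279.2,155+529/3.6)]: print(np.round(toworld(m,c,20),1))
```

```text
[ 428.9 -264.4   20. ]
[ 398.6 -262.3   20. ]
[ 381.1 -261.2   20. ]
[ 363.1 -260.    20. ]
```

```bash
python3 plan.py '[(381.5,-261.9,130,-183.5,4),(381.5,-261.9,77,-183.5,6)]';python3 plan.py '[(381.5,-261.9,77,-183.5,4),(381.5,-261.9,130,-183.5,2),(426.7,-56,150,-183.5,8),(426.7,-56,150,-183.5,6)]'
```

```text
[[0.0122, 0.01, 0, 0, 0, 0], [0.0243, 0.02, 0, 0, 0, 0], [0.0365, 0.03, -0.0001, 0, 0, 0], [0.0486, 0.04, -0.0001, 0, 0, 0], [0.0486, 0.0488, -0.0001, 0, 0, 0], [0.0486, 0.0577, -0.0001, 0, 0, 0], [0.0486, 0.0665, -0.0001, 0, 0, 0], [0.0486, 0.0753, -0.0001, 0, 0, 0], [0.0486, 0.0842, -0.0001, 0, 0, 0], [0.0486, 0.093, -0.0001, 0, 0, 0]]
end [381.51, -261.89, 76.99, -183.5]
[[0, 0, 0, 0, 0, 0], [0, 0, 0, 0, 0, 0], [0, 0, 0, 0, 0, 0], [0, 0, 0, 0, 0, 0], [0, -0.0265, 0, 0, 0, 0], [0, -0.053, 0, 0, 0, 0], [-0.0041, -0.0555, -0.026, 0, 0, 0], [-0.0081, -0.058, -0.0521, 0, 0, 0], [-0.0122, -0.0605, -0.0781, 0, 0, 0], [-0.0163, -0.063, -0.1041, 0, 0, 0]]
[[-0.004, -0.0025, -0.0261, 0, 0, 0], [-0.0081, -0.005, -0.0521, 0, 0, 0], [-0.0122, -0.0075, -0.0781, 0, 0, 0], [-0.0162, -0.01, -0.1042, 0, 0, 0], [-0.0162, -0.01, -0.1042, 0, 0, 0], [-0.0162, -0.01, -0.1042, 0, 0, 0], [-0.0162, -0.01, -0.1042, 0, 0, 0], [-0.0162, -0.01, -0.1042, 0, 0, 0], [-0.0162, -0.01, -0.1042, 0, 0, 0], [-0.0162, -0.01, -0.1042, 0, 0, 0]]
end [426.68, -55.97, 149.99, -183.5]
```

Emit:
arm_command([
  [0.012,0.01,0,0,0,0],
  [0.024,0.02,0,0,0,0],
  [0.0365,0.03,0,0,0,0],
  [0.0486,0.04,0,0,0,0],
  [0.0486,0.049,0,0,0,0],
  [0.0486,0.058,0,0,0,0],
  [0.0486,0.067,0,0,0,0],
  [0.0486,0.075,0,0,0,0],
  [0.0486,0.084,0,0,0,0],
  [0.0486,0.093,-0.0001,0,0,0],
])

```text
time: 46.6
tool_pos: [381.6, -261.9, 76.4]
tcp_rot: [-90.0, 0.0, 176.5]
ft_force: [0.7, -0.6, -0.5]
finger_gap: 51.1
```

Emit:
arm_command([
  [0,0,0,0,0,0],
  [0,0,0,0,0,0],
  [0,0,0,0,0,0],
  [0,0,0,0,0,0],
  [0,-0.0265,0,0,0,0],
  [0,-0.053,0,0,0,0],
  [-0.004,-0.0555,-0.026,0,0,0],
  [-0.008,-0.058,-0.052,0,0,0],
  [-0.012,-0.0605,-0.078,0,0,0],
  [-0.0163,-0.063,-0.1041,0,0,0],
], jaw=1, force=70)

```text
time: 47.85
tool_pos: [404.2, -158.2, 140.1]
tcp_rot: [-90.0, 0.0, 176.5]
ft_force: [-0.4, 0.1, -2.6]
finger_gap: 30.4
```

Emit:
arm_command([
  [-0.004,-0.0025,-0.0261,0,0,0],
  [-0.008,-0.005,-0.052,0,0,0],
  [-0.012,-0.0075,-0.078,0,0,0],
  [-0.0162,-0.01,-0.1042,0,0,0],
  [-0.0162,-0.01,-0.1042,0,0,0],
  [-0.0162,-0.01,-0.1042,0,0,0],
  [-0.0162,-0.01,-0.1042,0,0,0],
  [-0.0162,-0.01,-0.1042,0,0,0],
  [-0.0162,-0.01,-0.1042,0,0,0],
  [-0.0162,-0.01,-0.1042,0,0,0],
])

```text
time: 49.1
tool_pos: [426.6, -56.2, 150.0]
tcp_rot: [-90.0, -0.0, 176.5]
ft_force: [0.7, 0.1, -3.0]
finger_gap: 30.5
```

```bash
python3 plan.py s
python3 - <<'E'
from cam import *
p=snap('wrist','w22')
m=wm();s=r.sense();c=s['tool_pos'];a=np.radians(-3.5)
print('exp hole (u=-18):',topx(m,[c[0]+48*np.cos(a),c[1]+48*np.sin(a),c[2]-77+20]),'u -19.5',topx(m,[c[0]+49.5*np.cos(a),c[1]+49.5*np.sin(a),c[2]-77+20]))
E
```

```text
{'time': 49.1, 'tool_pos': [426.63, -56.15, 149.98], 'tcp_rot': [-90.0, -0.0, 176.48], 'ft_force': [0.72, 0.07, -2.97], 'joint_pos': [-14.33, -11.98, 120.82, -0.0, 71.16, 79.19], 'finger_gap': 30.53} [426.68, -55.97, 149.99, -183.5]
exp hole (u=-18): [282.18799438 164.71409307] u -19.5 [282.19490994 160.79505992]
```

View pics/w22.png

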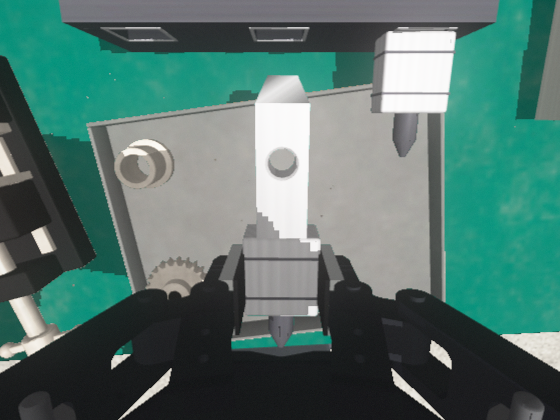

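```bash
python3 plan.py '[(431,-54.9,112,-183.5,4),(451,-56.1,112,-183.5,4),(461,-56.7,112,-183.5,2)]'
```

```text
[[-0.0011, 0.0095, -0.0003, 0, 0, 0], [-0.0021, 0.019, -0.0007, 0, 0, 0], [-0.0032, 0.0285, -0.001, 0, 0, 0], [-0.0043, 0.038, -0.0013, 0, 0, 0], [-0.0093, 0.038, -0.0013, 0, 0, 0], [-0.0143, 0.038, -0.0013, 0, 0, 0], [-0.0193, 0.038, -0.0013, 0, 0, 0], [-0.0243, 0.038, -0.0014, 0, 0, 0], [-0.0293, 0.038, -0.0014, 0, 0, 0], [-0.0343, 0.038, -0.0014, 0, 0, 0]]
end [461.0, -56.66, 111.99, -183.5]
```

Emit:
arm_command([
  [-0.001,0.0095,0,0,0,0],
  [-0.002,0.019,-0.0007,0,0,0],
  [-0.003,0.0285,-0.001,0,0,0],
  [-0.004,0.038,-0.0013,0,0,0],
  [-0.009,0.038,-0.0013,0,0,0],
  [-0.014,0.038,-0.0013,0,0,0],
  [-0.019,0.038,-0.0013,0,0,0],
  [-0.024,0.038,-0.0014,0,0,0],
  [-0.029,0.038,-0.0014,0,0,0],
  [-0.0343,0.038,-0.0014,0,0,0],
])

```text
time: 50.4
tool_pos: [461.4, -56.7, 112.1]
tcp_rot: [-90.0, 0.0, 176.5]
ft_force: [0.5, -0.3, -3.1]
finger_gap: 30.6
```

```bash
python3 plan.py s
python3 - <<'E'
from cam import *
p=snap('wrist','w23')
E
```

```text
{'time': 50.4, 'tool_pos': [461.36, -56.7, 112.05], 'tcp_rot': [-90.0, 0.0, 176.5], 'ft_force': [0.5, -0.3, -3.07], 'joint_pos': [-13.33, -2.77, 116.91, -0.0, 65.86, 80.17], 'finger_gap': 30.61} [461.0, -56.66, 111.99, -183.5]
```

View pics/w23.png

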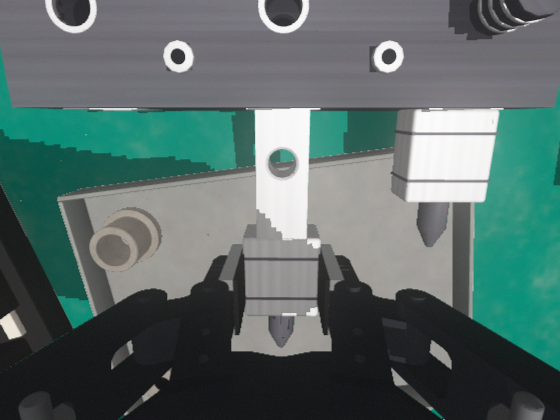

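The lead-in is inside with no force; hole, lock ring and bar line up at column ~283. Pushing on.

Emit:
arm_command([
  [-0.005,0,0,0,0,0],
  [-0.01,0,0,0,0,0],
  [-0.015,0,0,0,0,0],
  [-0.02,0,0,0,0,0],
  [-0.025,0,0,0,0,0],
  [-0.03,0,0,0,0,0],
  [-0.035,0,0,0,0,0],
  [-0.04,0,0,0,0,0],
  [-0.044,0,0,0,0,0],
  [-0.047,0,0,0,0,0],
])

```text
time: 51.7
tool_pos: [508.1, -59.5, 112.0]
tcp_rot: [-90.0, -0.0, 176.5]
ft_force: [-0.0, -0.3, -2.5]
finger_gap: 30.5
```

Emit:
arm_command([
  [-0.001,0,0,0,0,0],
  [-0.002,0,0,0,0,0],
  [-0.003,0,0,0,0,0],
  [-0.004,0,0,0,0,0],
  [-0.005,0,0,0,0,0],
  [-0.005,0,0,0,0,0],
  [-0.005,0,0,0,0,0],
  [-0.005,0,0,0,0,0],
  [-0.005,0,0,0,0,0],
  [-0.005,0,0,0,0,0],
])

```text
time: 52.95
tool_pos: [511.8, -59.8, 111.6]
tcp_rot: [-90.0, -0.2, 176.5]
ft_force: [-6.9, -0.3, 2.3]
finger_gap: 30.1
```

Contact at 511.8 (expected about 511.5). Pressing home, then easing off and releasing.

Emit:
arm_command([
  [-0.001,0,0,0,0,0],
  [-0.002,0,0,0,0,0],
  [-0.003,0,0,0,0,0],
  [-0.003,0,0,0,0,0],
  [-0.003,0,0,0,0,0],
  [-0.003,0,0,0,0,0],
  [-0.002,0,0,0,0,0],
  [-0.001,0.0005,0,0,0,0],
  [-0.001,0.001,0,0,0,0],
  [-0.001,0.001,0,0,0,0],
])

```text
time: 54.2
tool_pos: [511.9, -59.7, 110.5]
tcp_rot: [-90.0, -0.3, 176.5]
ft_force: [-12.7, 0.7, 6.7]
finger_gap: 30.2
```

```bash
python3 adv.py -53 1; python3 plan.py s
python3 - <<'E'
from cam import *
p=snap('wrist','w24')
cv2.imwrite('pics/w24z.png',cv2.resize(p[130:340,200:360,::-1],None,fx=2.8,fy=2.8,interpolation=cv2.INTER_CUBIC))
E
```

```text
{'time': 54.2, 'tool_pos': [511.92, -59.69, 110.52], 'tcp_rot': [-90.01, -0.3, 176.52], 'ft_force': [-12.71, 0.68, 6.71], 'joint_pos': [-12.33, 5.4, 108.78, -0.03, 66.12, 81.16], 'finger_gap': 30.24} [513.9, -59.9, 110.99, -183.5]
```

View pics/w24z.png

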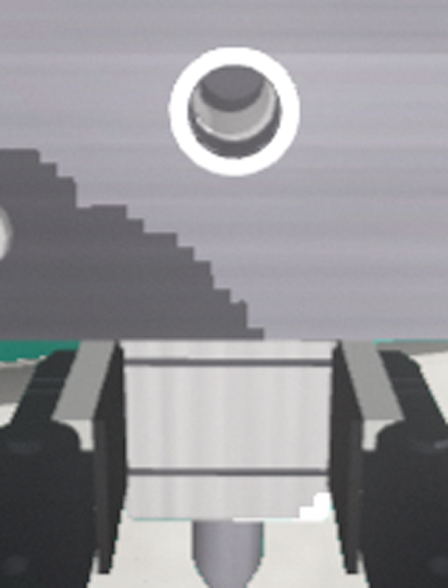

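Emit:
arm_command([
  [0,0,0,0,0,0],
  [0,0,0,0,0,0],
  [0,0,0,0,0,0],
  [0,0,0,0,0,0],
  [0,0,0,0,0,0],
  [0,-0.01,0,0,0,0],
  [0,-0.03,0,0,0,0],
  [0,-0.05,0,0,0,0],
  [0,-0.07,0,0,0,0],
  [0,-0.09,0,0,0,0],
], jaw=0)

```text
time: 55.5
tool_pos: [514.0, -59.9, 202.5]
tcp_rot: [-90.0, 0.0, 176.5]
ft_force: [0.1, -0.2, -1.0]
finger_gap: 42.6
```

```bash
python3 adv.py 0 -90; python3 plan.py s
python3 - <<'E'
from cam import *
p=snap('wrist','w25')
q=snap('side');cv2.imwrite('pics/s25z.png',cv2.resize(q[140:260,200:340,::-1],None,fx=5,fy=5,interpolation=cv2.INTER_CUBIC))
E
python3 plan.py '[(529.5,-239.9,185,-183.5,5),(529.5,-239.9,150,-183.5,5)]';python3 plan.py '[(529.5,-239.9,122,-183.5,7),(529.5,-239.9,122,-183.5,3)]'
```

```text
{'time': 55.5, 'tool_pos': [514.01, -59.94, 202.47], 'tcp_rot': [-89.99, 0.04, 176.5], 'ft_force': [0.06, -0.2, -0.96], 'joint_pos': [-12.33, -1.21, 105.07, -0.0, 76.09, 81.17], 'finger_gap': 42.63} [513.9, -59.9, 200.99, -183.5]
[[-0.0053, 0.0032, 0.0357, 0, 0, 0], [-0.0106, 0.0064, 0.0715, 0, 0, 0], [-0.0159, 0.0096, 0.1072, 0, 0, 0], [-0.0213, 0.0128, 0.143, 0, 0, 0], [-0.0266, 0.016, 0.1787, 0, 0, 0], [-0.0266, 0.023, 0.1787, 0, 0, 0], [-0.0266, 0.03, 0.1787, 0, 0, 0], [-0.0266, 0.037, 0.1787, 0, 0, 0], [-0.0266, 0.044, 0.1787, 0, 0, 0], [-0.0266, 0.051, 0.1787, 0, 0, 0]]
end [529.53, -239.89, 149.99, -183.5]
[[0, 0.004, 0, 0, 0, 0], [0, 0.008, 0, 0, 0, 0], [0, 0.012, 0, 0, 0, 0], [0, 0.016, 0, 0, 0, 0], [0, 0.02, 0, 0, 0, 0], [0, 0.024, 0, 0, 0, 0], [0, 0.028, 0, 0, 0, 0], [0, 0.028, 0, 0, 0, 0], [0, 0.028, 0, 0, 0, 0], [0, 0.028, 0, 0, 0, 0]]
end [529.53, -239.89, 121.99, -183.5]
```

View pics/w25.png

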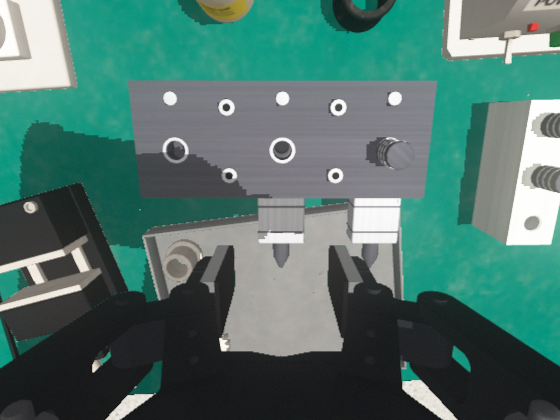

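View pics/s25z.png

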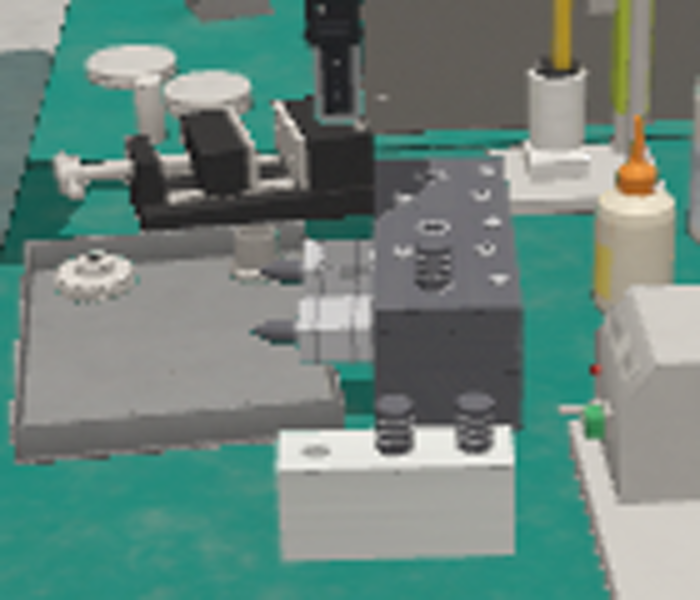

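Second bar is home and unmoved after release. Fetching the middle pin.

Emit:
arm_command([
  [-0.005,0.003,0.036,0,0,0],
  [-0.0106,0.006,0.0715,0,0,0],
  [-0.016,0.0096,0.107,0,0,0],
  [-0.021,0.013,0.143,0,0,0],
  [-0.0266,0.016,0.1787,0,0,0],
  [-0.0266,0.023,0.1787,0,0,0],
  [-0.0266,0.03,0.1787,0,0,0],
  [-0.0266,0.037,0.1787,0,0,0],
  [-0.0266,0.044,0.1787,0,0,0],
  [-0.0266,0.051,0.1787,0,0,0],
], jaw=0.3)

```text
time: 56.85
tool_pos: [529.6, -239.3, 149.5]
tcp_rot: [-90.0, -0.0, 176.5]
ft_force: [0.1, 0.2, 0.3]
finger_gap: 29.7
```

Emit:
arm_command([
  [0,0.004,0,0,0,0],
  [0,0.008,0,0,0,0],
  [0,0.012,0,0,0,0],
  [0,0.016,0,0,0,0],
  [0,0.02,0,0,0,0],
  [0,0.024,0,0,0,0],
  [0,0.028,0,0,0,0],
  [0,0.028,0,0,0,0],
  [0,0.028,0,0,0,0],
  [0,0.028,0,0,0,0],
])

```text
time: 58.1
tool_pos: [529.7, -240.0, 122.2]
tcp_rot: [-90.0, 0.0, 176.5]
ft_force: [0.1, -0.1, 0.3]
finger_gap: 29.8
```

```bash
python3 plan.py s
python3 - <<'E'
from cam import *
p=snap('wrist','w26')
E
python3 plan.py '[(529.5,-239.9,122,-183.5,4),(529.5,-239.9,210,-183.5,6)]'; python3 plan.py '[(559.2,-62.9,212,-183.5,7),(559.2,-62.9,195,-183.5,3)]'
```

```text
{'time': 58.1, 'tool_pos': [529.66, -239.97, 122.24], 'tcp_rot': [-89.99, 0.02, 176.5], 'ft_force': [0.08, -0.06, 0.28], 'joint_pos': [-29.42, 13.77, 97.96, -0.0, 68.24, 64.08], 'finger_gap': 29.8} [529.53, -239.89, 121.99, -183.5]
[[0, 0, 0, 0, 0, 0], [0, 0, 0, 0, 0, 0], [0, 0, 0, 0, 0, 0], [0, 0, 0, 0, 0, 0], [0, -0.0147, 0, 0, 0, 0], [0, -0.0293, 0, 0, 0, 0], [0, -0.044, 0, 0, 0, 0], [0, -0.0587, 0, 0, 0, 0], [0, -0.0733, 0, 0, 0, 0], [0, -0.088, 0, 0, 0, 0]]
end [529.53, -239.89, 209.99, -183.5]
[[-0.0027, -0.0003, -0.0255, 0, 0, 0], [-0.0054, -0.0006, -0.051, 0, 0, 0], [-0.0081, -0.0009, -0.0765, 0, 0, 0], [-0.0107, -0.0011, -0.102, 0, 0, 0], [-0.0134, -0.0014, -0.1275, 0, 0, 0], [-0.0161, -0.0017, -0.153, 0, 0, 0], [-0.0188, -0.002, -0.1785, 0, 0, 0], [-0.0188, 0.0037, -0.1785, 0, 0, 0], [-0.0188, 0.0093, -0.1785, 0, 0, 0], [-0.0188, 0.015, -0.1785, 0, 0, 0]]
end [559.2, -62.88, 194.99, -183.5]
```

View pics/w26.png

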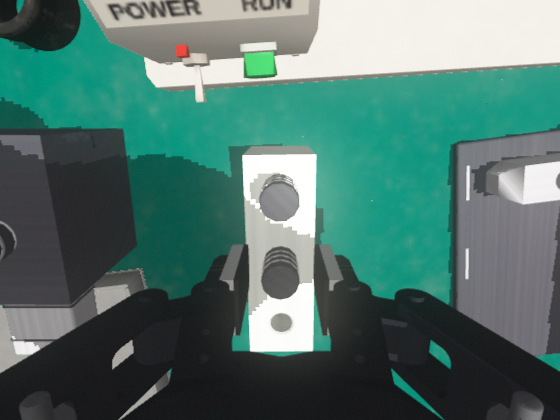

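Emit:
arm_command([
  [0,0,0,0,0,0],
  [0,0,0,0,0,0],
  [0,0,0,0,0,0],
  [0,0,0,0,0,0],
  [0,-0.015,0,0,0,0],
  [0,-0.029,0,0,0,0],
  [0,-0.044,0,0,0,0],
  [0,-0.059,0,0,0,0],
  [0,-0.073,0,0,0,0],
  [0,-0.088,0,0,0,0],
], jaw=1, force=40)

```text
time: 59.4
tool_pos: [529.5, -239.9, 211.0]
tcp_rot: [-90.0, -0.0, 176.5]
ft_force: [-0.8, 0.0, -0.6]
finger_gap: 14.2
```

Emit:
arm_command([
  [-0.003,-0.02,-0.02,0,0,0],
  [-0.005,-0.025,-0.045,0,0,0],
  [-0.008,-0.025,-0.07,0,0,0],
  [-0.011,-0.025,-0.1,0,0,0],
  [-0.013,-0.025,-0.1275,0,0,0],
  [-0.016,-0.025,-0.153,0,0,0],
  [-0.0188,-0.02,-0.1785,0,0,0],
  [-0.0188,0,-0.1785,0,0,0],
  [-0.0188,0.01,-0.1785,0,0,0],
  [-0.0188,0.015,-0.1785,0,0,0],
])

```text
time: 60.65
tool_pos: [558.4, -63.3, 193.7]
tcp_rot: [-90.0, -0.1, 176.5]
ft_force: [0.3, -0.2, -0.5]
finger_gap: 14.1
```

```bash
python3 plan.py s
python3 - <<'E'
from cam import *
m=wm();p=snap('wrist','w27')
print('lock px',topx(m,[559.2,-62.9,67]))
cv2.imwrite('pics/w27z.png',cv2.resize(p[190:330,215:345,::-1],None,fx=4.2,fy=4.2,interpolation=cv2.INTER_CUBIC))
E
```

```text
{'time': 60.65, 'tool_pos': [558.43, -63.3, 193.69], 'tcp_rot': [-90.01, -0.12, 176.46], 'ft_force': [0.35, -0.18, -0.48], 'joint_pos': [-11.69, 6.27, 98.33, -0.01, 75.52, 81.85], 'finger_gap': 14.14} [559.2, -62.88, 194.99, -183.5]
lock px [280.71210183 224.14599212]
```

View pics/w27z.png

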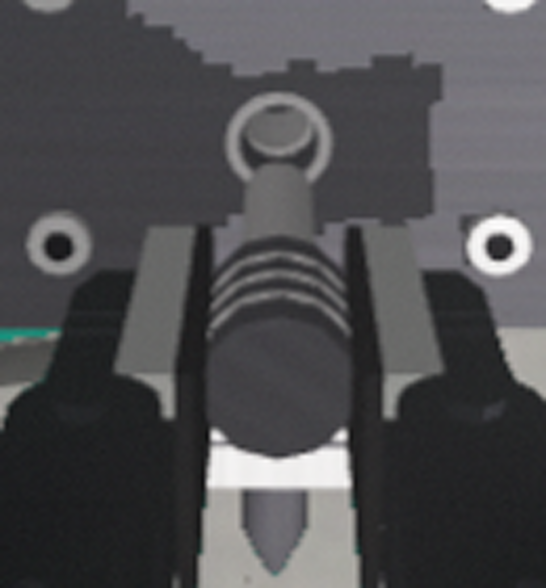

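Emit:
arm_command([
  [0,0.004,0,0,0,0],
  [0,0.008,0,0,0,0],
  [0,0.012,0,0,0,0],
  [0,0.016,0,0,0,0],
  [0,0.019,0,0,0,0],
  [0,0.022,0,0,0,0],
  [0,0.025,0,0,0,0],
  [0,0.028,0,0,0,0],
  [0,0.03,0,0,0,0],
  [0,0.03,0,0,0,0],
])

```text
time: 61.95
tool_pos: [559.1, -62.9, 164.8]
tcp_rot: [-90.0, -0.0, 176.5]
ft_force: [-0.5, -0.3, -0.0]
finger_gap: 14.2
```

Emit:
arm_command([
  [0,0.002,0,0,0,0],
  [0,0.004,0,0,0,0],
  [0,0.006,0,0,0,0],
  [0,0.009,0,0,0,0],
  [0,0.012,0,0,0,0],
  [0,0.015,0,0,0,0],
  [0,0.017,0,0,0,0],
  [0,0.019,0,0,0,0],
  [0,0.0205,0,0,0,0],
  [0,0.0205,0,0,0,0],
])

```text
time: 63.2
tool_pos: [559.2, -62.9, 144.4]
tcp_rot: [-90.0, -0.0, 176.5]
ft_force: [1.2, 0.1, -0.5]
finger_gap: 14.3
```

```bash
python3 adv.py 0 50.5; python3 plan.py s;python3 plan.py '[(559.2,-62.9,144.5,-183.5,4),(559.2,-62.9,220,-183.5,6),(550,-365,220,-86,10)]'
```

```text
{'time': 63.2, 'tool_pos': [559.18, -62.88, 144.41], 'tcp_rot': [-90.0, -0.0, 176.5], 'ft_force': [1.17, 0.05, -0.5], 'joint_pos': [-11.64, 9.46, 100.36, -0.0, 70.18, 81.87], 'finger_gap': 14.28} [559.2, -62.88, 144.49, -183.5]
[[0, 0, 0, 0, 0, 0], [0, 0, 0, 0, 0, 0], [0, 0, 0, 0, 0, 0], [0, 0, 0, 0, 0, 0], [0, -0.0126, 0, 0, 0, 0], [0, -0.0252, 0, 0, 0, 0], [0, -0.0378, 0, 0, 0, 0], [0, -0.0503, 0, 0, 0, 0], [0, -0.0629, 0, 0, 0, 0], [0, -0.0755, 0, 0, 0, 0]]
[[-0.0009, 0, 0.0302, 0, -0.1702, 0], [-0.0019, 0, 0.0604, 0, -0.3404, 0], [-0.0028, 0, 0.0907, 0, -0.5106, 0], [-0.0037, 0, 0.1209, 0, -0.6807, 0], [-0.0046, 0, 0.1511, 0, -0.8509, 0], [-0.0056, 0, 0.1813, 0, -1.0211, 0], [-0.0065, 0, 0.2115, 0, -1.1912, 0], [-0.0074, 0, 0.2417, 0, -1.3614, 0], [-0.0083, 0, 0.2719, 0, -1.5316, 0], [-0.0093, 0, 0.3021, 0, -1.7017, 0]]
end [550.03, -364.98, 219.99, -86.0]
```

Emit:
arm_command([
  [0,0,0,0,0,0],
  [0,0,0,0,0,0],
  [0,0,0,0,0,0],
  [0,0,0,0,0,0],
  [0,-0.0126,0,0,0,0],
  [0,-0.025,0,0,0,0],
  [0,-0.038,0,0,0,0],
  [0,-0.05,0,0,0,0],
  [0,-0.063,0,0,0,0],
  [0,-0.0755,0,0,0,0],
], jaw=0.3)

```text
time: 64.45
tool_pos: [559.2, -62.9, 220.9]
tcp_rot: [-90.0, 0.0, 176.5]
ft_force: [-0.1, -0.1, 0.1]
finger_gap: 30.0
```

Run:
```python
from cam import *
p=snap('wrist','w28')
q=snap('side');cv2.imwrite('pics/s28z.png',cv2.resize(q[140:260,200:340,::-1],None,fx=5,fy=5,interpolation=cv2.INTER_CUBIC))
```

```text
(no output)
```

View pics/w28.png

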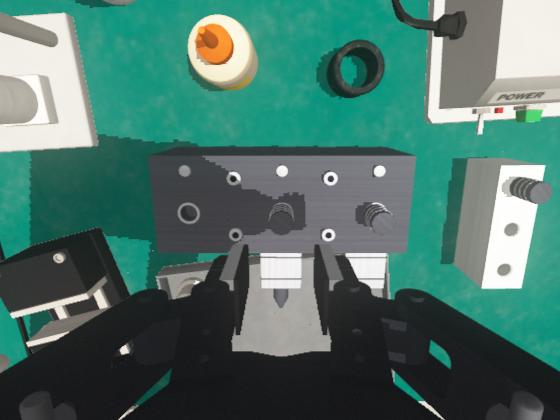

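View pics/s28z.png

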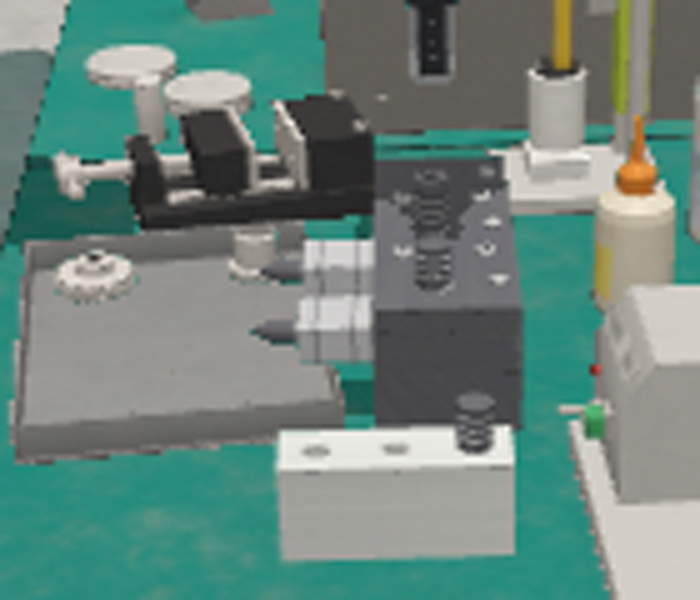

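Emit:
arm_command([
  [-0.001,0,0.0302,0,-0.1702,0],
  [-0.002,0,0.0604,0,-0.3404,0],
  [-0.003,0,0.0907,0,-0.5106,0],
  [-0.004,0,0.1209,0,-0.6807,0],
  [-0.005,0,0.1511,0,-0.8509,0],
  [-0.0056,0,0.1813,0,-1.0211,0],
  [-0.0065,0,0.2115,0,-1.1912,0],
  [-0.0074,0,0.2417,0,-1.3614,0],
  [-0.0083,0,0.2719,0,-1.5316,0],
  [-0.0093,0,0.3021,0,-1.7017,0],
], jaw=0.1)

```text
time: 65.8
tool_pos: [549.7, -365.8, 219.3]
tcp_rot: [-90.0, 0.0, -85.7]
ft_force: [0.5, 0.8, -0.1]
finger_gap: 38.4
```

```bash
python3 plan.py s
python3 - <<'E'
from cam import *
p=snap('wrist','w29');m=wm();np.save('m29.npy',m['cam_to_world'])
cv2.imwrite('pics/w29z.png',cv2.resize(p[140:260,230:340,::-1],None,fx=4.9,fy=4.9,interpolation=cv2.INTER_CUBIC))
E
```

```text
{'time': 65.8, 'tool_pos': [549.71, -365.81, 219.28], 'tcp_rot': [-90.04, 0.04, -85.68], 'ft_force': [0.46, 0.84, -0.09], 'joint_pos': [-38.09, 19.57, 80.18, 0.0, 80.31, -42.41], 'finger_gap': 38.36} [550.03, -364.98, 219.99, -86.0]
```

View pics/w29.png

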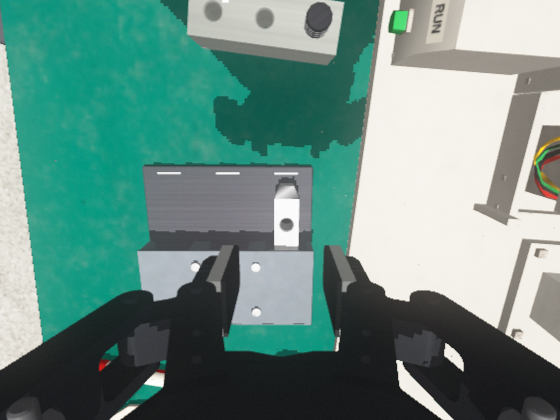

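View pics/w29z.png

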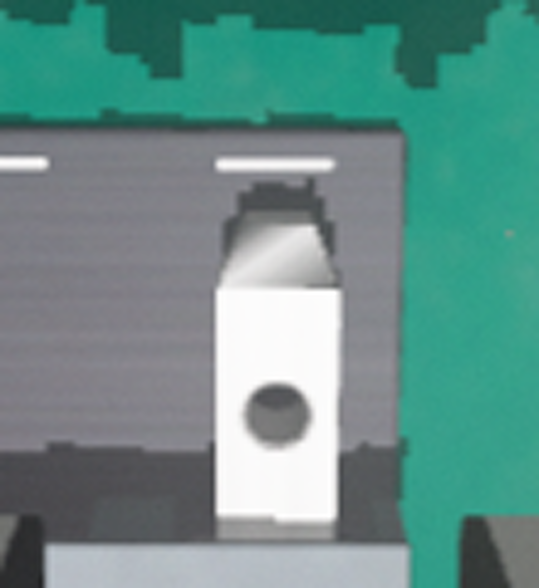

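```bash
python3 - <<'E'
from cam import *
m=dict(r.camera_model('wrist'));m['cam_to_world']=np.load('m29.npy')
w=[toworld(m,(230+a/4.9,140+b/4.9),26)[:2] for a,b in [(278,288),(278,415),(277,517)]]
d=w[0]-w[2];print(np.round(w,1).tolist(),np.linalg.norm(d),np.degrees(np.arctan2(d[1],d[0])))
E
cp cmd.json cmd.bak
python3 plan.py '[(555.6,-386,130,-86,4),(555.6,-386,84,-86,5),(555.6,-386,84,-86,1)]'
```

```text
[[553.2, -368.6], [555.2, -390.8], [556.7, -409.2]] 40.71999389521183 94.86332940436952
[[0.0053, 0.0225, 0.001, 0, 0, 0], [0.0107, 0.045, 0.002, 0, 0, 0], [0.016, 0.0675, 0.0031, 0, 0, 0], [0.0214, 0.09, 0.0041, 0, 0, 0], [0.0214, 0.0992, 0.0041, 0, 0, 0], [0.0214, 0.1084, 0.0041, 0, 0, 0], [0.0214, 0.1176, 0.0041, 0, 0, 0], [0.0214, 0.1268, 0.0041, 0, 0, 0], [0.0214, 0.136, 0.0041, 0, 0, 0], [0.0214, 0.136, 0.0041, 0, 0, 0]]
end [555.61, -386.04, 83.99, -86.0]
```

```bash
cp cmd.bak cmd.json
python3 plan.py '[(555.4,-388.5,130,-86,4),(555.4,-388.5,84,-86,5),(555.4,-388.5,84,-86,1)]'
```

```text
[[0.006, 0.0225, 0.0009, 0, 0, 0], [0.0119, 0.045, 0.0019, 0, 0, 0], [0.0179, 0.0675, 0.0028, 0, 0, 0], [0.0238, 0.09, 0.0037, 0, 0, 0], [0.0238, 0.0992, 0.0037, 0, 0, 0], [0.0238, 0.1084, 0.0037, 0, 0, 0], [0.0238, 0.1176, 0.0037, 0, 0, 0], [0.0238, 0.1268, 0.0037, 0, 0, 0], [0.0238, 0.136, 0.0037, 0, 0, 0], [0.0238, 0.136, 0.0037, 0, 0, 0]]
end [555.38, -388.46, 83.99, -86.0]
```

Emit:
arm_command([
  [0.006,0.0225,0.001,0,0,0],
  [0.012,0.045,0.002,0,0,0],
  [0.018,0.0675,0.003,0,0,0],
  [0.0238,0.09,0.0037,0,0,0],
  [0.0238,0.099,0.0037,0,0,0],
  [0.0238,0.108,0.0037,0,0,0],
  [0.0238,0.118,0.0037,0,0,0],
  [0.0238,0.127,0.0037,0,0,0],
  [0.0238,0.136,0.0037,0,0,0],
  [0.0238,0.136,0.0037,0,0,0],
])

```text
time: 67.1
tool_pos: [554.8, -388.0, 82.9]
tcp_rot: [-90.1, 0.1, -86.0]
ft_force: [0.5, 0.2, 0.9]
finger_gap: 38.3
```

```bash
python3 plan.py s
python3 - <<'E'
from cam import *
p=snap('wrist','w30')
E
python3 plan.py '[(555.4,-388.5,84,-86,4),(550.5,-318.7,84,-86,6)]'; python3 plan.py '[(550.5,-318.7,165,-86,4),(430,-265,165,-183.5,12),(430,-265,110,-183.5,4)]'
```

```text
{'time': 67.1, 'tool_pos': [554.84, -388.01, 82.87], 'tcp_rot': [-90.08, 0.07, -86.0], 'ft_force': [0.48, 0.23, 0.94], 'joint_pos': [-39.3, 30.02, 81.77, -0.0, 68.31, -43.3], 'finger_gap': 38.32} [555.38, -388.46, 83.99, -86.0]
[[0, 0, 0, 0, 0, 0], [0, 0, 0, 0, 0, 0], [0, 0, 0, 0, 0, 0], [0, 0, 0, 0, 0, 0], [-0.0116, 0, 0, 0, 0, 0], [-0.0233, 0, 0, 0, 0, 0], [-0.0349, 0, 0, 0, 0, 0], [-0.0466, 0, 0, 0, 0, 0], [-0.0583, 0, 0, 0, 0, 0], [-0.0699, 0, 0, 0, 0, 0]]
end [550.5, -318.73, 83.99, -86.0]
[[0, -0.0203, 0, 0, 0, 0], [0, -0.0405, 0, 0, 0, 0], [0, -0.0608, 0, 0, 0, 0], [0, -0.081, 0, 0, 0, 0], [-0.0052, -0.081, -0.0097, 0, 0.1418, 0], [-0.0104, -0.081, -0.0194, 0, 0.2836, 0], [-0.0155, -0.081, -0.0291, 0, 0.4254, 0], [-0.0207, -0.081, -0.0388, 0, 0.5672, 0], [-0.0259, -0.081, -0.0485, 0, 0.709, 0], [-0.031, -0.081, -0.0582, 0, 0.8508, 0]]
[[0.0039, 0, -0.0103, 0, 0.1418, 0], [0.0078, 0, -0.0206, 0, 0.2836, 0], [0.0117, 0, -0.0309, 0, 0.4254, 0], [0.0156, 0, -0.0412, 0, 0.5672, 0], [0.0195, 0, -0.0514, 0, 0.709, 0], [0.0234, 0, -0.0617, 0, 0.8509, 0], [0.0234, 0.0137, -0.0617, 0, 0.8509, 0], [0.0234, 0.0275, -0.0617, 0, 0.8509, 0], [0.0234, 0.0412, -0.0617, 0, 0.8509, 0], [0.0234, 0.055, -0.0617, 0, 0.8509, 0]]
end [429.99, -265.05, 109.99, -183.5]
```

View pics/w30.png

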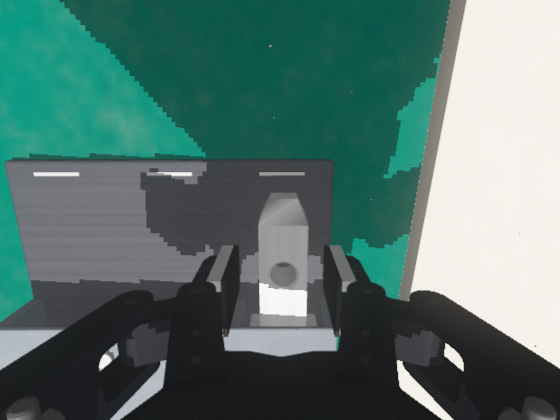

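Emit:
arm_command([
  [0,0,0,0,0,0],
  [0,0,0,0,0,0],
  [0,0,0,0,0,0],
  [-0.01,0,0,0,0,0],
  [-0.024,0,0,0,0,0],
  [-0.038,0,0,0,0,0],
  [-0.052,0,0,0,0,0],
  [-0.066,0,0,0,0,0],
  [-0.078,0,0,0,0,0],
  [-0.085,0,0,0,0,0],
], jaw=1, force=60)

```text
time: 68.4
tool_pos: [549.6, -302.7, 84.3]
tcp_rot: [-90.0, -0.0, -86.0]
ft_force: [1.2, -3.9, 4.8]
finger_gap: 18.3
```

```bash
echo '[555.38, -388.46, 83.99, -86.0]' > cmd.json; python3 adv.py -85; python3 plan.py s
python3 - <<'E'
from cam import *
p=snap('scene','c31')
cv2.imwrite('pics/c31z.png',cv2.resize(p[190:340,250:430,::-1],None,fx=4,fy=4,interpolation=cv2.INTER_CUBIC))
E
python3 plan.py '[(549.5,-303.7,165,-86,4),(430,-265,165,-183.5,12),(430,-265,110,-183.5,4)]'
```

```text
{'time': 68.4, 'tool_pos': [549.61, -302.7, 84.33], 'tcp_rot': [-89.98, -0.04, -85.96], 'ft_force': [1.17, -3.93, 4.81], 'joint_pos': [-33.52, 23.06, 90.92, -0.02, 65.98, -37.55], 'finger_gap': 18.28} [549.45, -303.67, 83.99, -86.0]
[[0, -0.0203, 0, 0, 0, 0], [0, -0.0405, 0, 0, 0, 0], [0, -0.0608, 0, 0, 0, 0], [0, -0.081, 0, 0, 0, 0], [-0.0039, -0.081, -0.0097, 0, 0.1418, 0], [-0.0078, -0.081, -0.0194, 0, 0.2836, 0], [-0.0117, -0.081, -0.0291, 0, 0.4254, 0], [-0.0156, -0.081, -0.0388, 0, 0.5672, 0], [-0.0195, -0.081, -0.0485, 0, 0.709, 0], [-0.0234, -0.081, -0.0582, 0, 0.8508, 0]]
[[0.0047, 0, -0.0094, 0, 0.1419, 0], [0.0094, 0, -0.0187, 0, 0.2837, 0], [0.0141, 0, -0.0281, 0, 0.4255, 0], [0.0189, 0, -0.0374, 0, 0.5673, 0], [0.0236, 0, -0.0467, 0, 0.7091, 0], [0.0283, 0, -0.0561, 0, 0.8509, 0], [0.0283, 0.0137, -0.0561, 0, 0.8509, 0], [0.0283, 0.0275, -0.0561, 0, 0.8509, 0], [0.0283, 0.0412, -0.0561, 0, 0.8509, 0], [0.0283, 0.055, -0.0561, 0, 0.8509, 0]]
end [429.99, -264.99, 109.99, -183.5]
```

View pics/c31z.png

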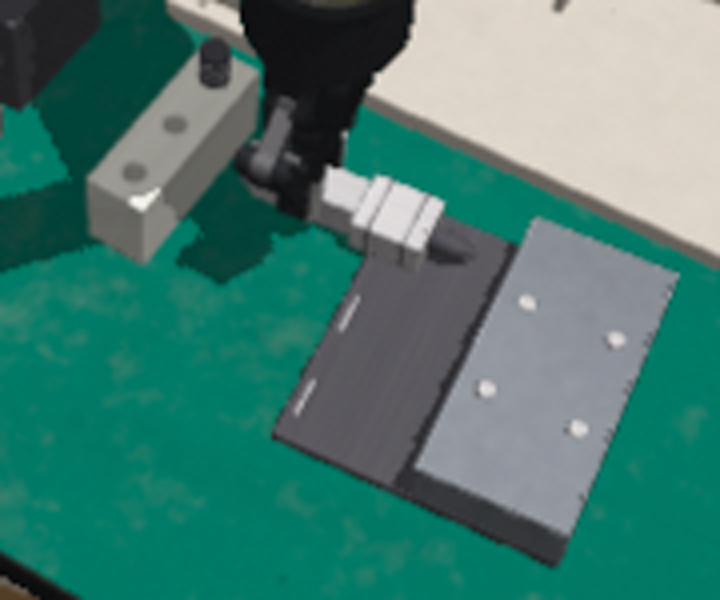

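Emit:
arm_command([
  [0,-0.0203,0,0,0,0],
  [0,-0.0405,0,0,0,0],
  [0,-0.0608,0,0,0,0],
  [0,-0.081,0,0,0,0],
  [-0.004,-0.081,-0.01,0,0.1418,0],
  [-0.008,-0.081,-0.0194,0,0.2836,0],
  [-0.012,-0.081,-0.0291,0,0.4254,0],
  [-0.0156,-0.081,-0.0388,0,0.5672,0],
  [-0.0195,-0.081,-0.0485,0,0.709,0],
  [-0.0234,-0.081,-0.0582,0,0.8508,0],
])

```text
time: 69.7
tool_pos: [489.6, -284.5, 166.1]
tcp_rot: [-90.0, 0.0, -135.0]
ft_force: [0.3, -0.9, -2.2]
finger_gap: 18.4
```

Emit:
arm_command([
  [0.0047,0,-0.0094,0,0.1419,0],
  [0.0094,0,-0.0187,0,0.2837,0],
  [0.0141,0,-0.0281,0,0.4255,0],
  [0.0189,0,-0.0374,0,0.5673,0],
  [0.0236,0,-0.0467,0,0.7091,0],
  [0.0283,0,-0.0561,0,0.8509,0],
  [0.0283,0.014,-0.0561,0,0.8509,0],
  [0.0283,0.0275,-0.0561,0,0.8509,0],
  [0.0283,0.041,-0.0561,0,0.8509,0],
  [0.0283,0.055,-0.0561,0,0.8509,0],
])

```text
time: 70.95
tool_pos: [429.9, -264.8, 108.6]
tcp_rot: [-90.0, -0.0, 176.6]
ft_force: [-0.3, 0.3, -2.6]
finger_gap: 18.6
```

Emit:
arm_command([
  [0,0.01,0,0,0,0],
  [0,0.02,0,0,0,0],
  [0,0.026,0,0,0,0],
  [0,0.029,0,0,0,0],
  [0,0.0305,0,0,0,0],
  [0,0.0305,0,0,0,0],
  [0,0.0305,0,0,0,0],
  [0,0.0305,0,0,0,0],
  [0,0.0305,0,0,0,0],
  [0,0.0305,0,0,0,0],
])

```text
time: 72.2
tool_pos: [430.0, -265.0, 79.5]
tcp_rot: [-90.0, 0.0, 176.5]
ft_force: [-0.9, 0.4, -1.6]
finger_gap: 18.4
```

Emit:
arm_command([
  [0,0,0,0,0,0],
  [0,0,0,0,0,0],
  [0,0,0,0,0,0],
  [0,0,0,0,0,0],
  [0,-0.01,0,0,0,0],
  [0,-0.03,0,0,0,0],
  [0,-0.05,0,0,0,0],
  [0,-0.07,0,0,0,0],
  [0,-0.09,0,0,0,0],
  [0,-0.09,0,0,0,0],
], jaw=-0.2)

```text
time: 73.45
tool_pos: [431.1, -265.9, 172.0]
tcp_rot: [-89.9, 0.2, 176.5]
ft_force: [1.1, 0.2, 0.1]
finger_gap: 51.4
```

```bash
python3 adv.py 0 -59.5; python3 plan.py s
python3 - <<'E'
from cam import *
m=wm();np.save('m32.npy',m['cam_to_world'])
p=snap('wrist','w32')
cv2.imwrite('pics/w32z.png',cv2.resize(p[155:320,230:330,::-1],None,fx=3.6,fy=3.6,interpolation=cv2.INTER_CUBIC))
E
```

```text
{'time': 73.45, 'tool_pos': [431.15, -265.87, 171.96], 'tcp_rot': [-89.86, 0.21, 176.5], 'ft_force': [1.11, 0.21, 0.12], 'joint_pos': [-37.46, -1.18, 108.43, 0.0, 72.49, 56.04], 'finger_gap': 51.38} [429.99, -264.99, 169.49, -183.5]
```

View pics/w32z.png

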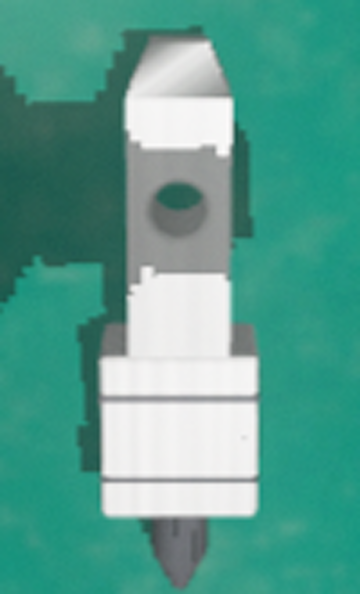

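```bash
python3 plan.py '[(384.3,-261.9,130,-183.5,4),(384.3,-261.9,77,-183.5,6)]';python3 plan.py '[(384.3,-261.9,77,-183.5,4),(384.3,-261.9,130,-183.5,2),(436,10,150,-183.5,8),(436,10,150,-183.5,6)]'
```

```text
[[0.0114, 0.0099, -0.0001, 0, 0, 0], [0.0229, 0.0197, -0.0001, 0, 0, 0], [0.0343, 0.0296, -0.0002, 0, 0, 0], [0.0458, 0.0395, -0.0003, 0, 0, 0], [0.0458, 0.0483, -0.0003, 0, 0, 0], [0.0458, 0.0572, -0.0003, 0, 0, 0], [0.0458, 0.066, -0.0003, 0, 0, 0], [0.0458, 0.0748, -0.0003, 0, 0, 0], [0.0458, 0.0837, -0.0003, 0, 0, 0], [0.0458, 0.0925, -0.0003, 0, 0, 0]]
end [384.3, -261.89, 76.99, -183.5]
[[0, 0, 0, 0, 0, 0], [0, 0, 0, 0, 0, 0], [0, 0, 0, 0, 0, 0], [0, 0, 0, 0, 0, 0], [0, -0.0265, 0, 0, 0, 0], [0, -0.053, 0, 0, 0, 0], [-0.0044, -0.0555, -0.0343, 0, 0, 0], [-0.0088, -0.058, -0.0686, 0, 0, 0], [-0.0131, -0.0605, -0.103, 0, 0, 0], [-0.0175, -0.063, -0.1373, 0, 0, 0]]
[[-0.0044, -0.0025, -0.0343, 0, 0, 0], [-0.0088, -0.005, -0.0686, 0, 0, 0], [-0.0131, -0.0075, -0.1029, 0, 0, 0], [-0.0175, -0.01, -0.1372, 0, 0, 0], [-0.0175, -0.01, -0.1372, 0, 0, 0], [-0.0175, -0.01, -0.1372, 0, 0, 0], [-0.0175, -0.01, -0.1372, 0, 0, 0], [-0.0175, -0.01, -0.1372, 0, 0, 0], [-0.0175, -0.01, -0.1372, 0, 0, 0], [-0.0175, -0.01, -0.1372, 0, 0, 0]]
end [435.99, 9.96, 149.99, -183.5]
```

Emit:
arm_command([
  [0.0114,0.01,0,0,0,0],
  [0.023,0.02,0,0,0,0],
  [0.034,0.03,0,0,0,0],
  [0.0458,0.0395,-0.0003,0,0,0],
  [0.0458,0.048,-0.0003,0,0,0],
  [0.0458,0.057,-0.0003,0,0,0],
  [0.0458,0.066,-0.0003,0,0,0],
  [0.0458,0.075,-0.0003,0,0,0],
  [0.0458,0.084,-0.0003,0,0,0],
  [0.0458,0.0925,-0.0003,0,0,0],
])

```text
time: 74.75
tool_pos: [384.3, -261.9, 76.4]
tcp_rot: [-90.0, -0.0, 176.5]
ft_force: [0.0, -0.3, -0.0]
finger_gap: 51.2
```

Emit:
arm_command([
  [0,0,0,0,0,0],
  [0,0,0,0,0,0],
  [0,0,0,0,0,0],
  [0,0,0,0,0,0],
  [0,-0.0265,0,0,0,0],
  [0,-0.053,0,0,0,0],
  [-0.0044,-0.0555,-0.0343,0,0,0],
  [-0.009,-0.058,-0.0686,0,0,0],
  [-0.013,-0.0605,-0.103,0,0,0],
  [-0.0175,-0.063,-0.1373,0,0,0],
], jaw=1, force=70)

```text
time: 76.0
tool_pos: [410.2, -124.9, 140.2]
tcp_rot: [-90.0, 0.0, 176.5]
ft_force: [0.9, -0.6, -2.1]
finger_gap: 30.1
```

Emit:
arm_command([
  [-0.0044,-0.0025,-0.0343,0,0,0],
  [-0.009,-0.005,-0.0686,0,0,0],
  [-0.013,-0.0075,-0.1029,0,0,0],
  [-0.0175,-0.01,-0.1372,0,0,0],
  [-0.0175,-0.01,-0.1372,0,0,0],
  [-0.0175,-0.01,-0.1372,0,0,0],
  [-0.0175,-0.01,-0.1372,0,0,0],
  [-0.0175,-0.01,-0.1372,0,0,0],
  [-0.0175,-0.01,-0.1372,0,0,0],
  [-0.0175,-0.01,-0.1372,0,0,0],
])

```text
time: 77.25
tool_pos: [436.0, 9.7, 150.0]
tcp_rot: [-90.0, -0.0, 176.5]
ft_force: [-0.5, 1.0, -1.8]
finger_gap: 30.2
```

```bash
python3 plan.py s
python3 - <<'E'
from cam import *
p=snap('wrist','w33')
E
python3 plan.py '[(436,10,112,-183.5,4),(466,8.2,112,-183.5,6)]'
```

```text
{'time': 77.25, 'tool_pos': [435.97, 9.74, 149.97], 'tcp_rot': [-90.0, -0.0, 176.47], 'ft_force': [-0.46, 0.99, -1.83], 'joint_pos': [-5.46, -10.96, 119.95, -0.0, 71.02, 88.07], 'finger_gap': 30.22} [435.99, 9.96, 149.99, -183.5]
[[0, 0.0095, 0, 0, 0, 0], [0, 0.019, 0, 0, 0, 0], [0, 0.0285, 0, 0, 0, 0], [0, 0.038, 0, 0, 0, 0], [-0.005, 0.038, 0, 0, 0, 0], [-0.01, 0.038, -0.0001, 0, 0, 0], [-0.015, 0.038, -0.0001, 0, 0, 0], [-0.02, 0.038, -0.0001, 0, 0, 0], [-0.0251, 0.038, -0.0001, 0, 0, 0], [-0.0301, 0.038, -0.0001, 0, 0, 0]]
end [466.04, 8.22, 111.99, -183.5]
```

View pics/w33.png

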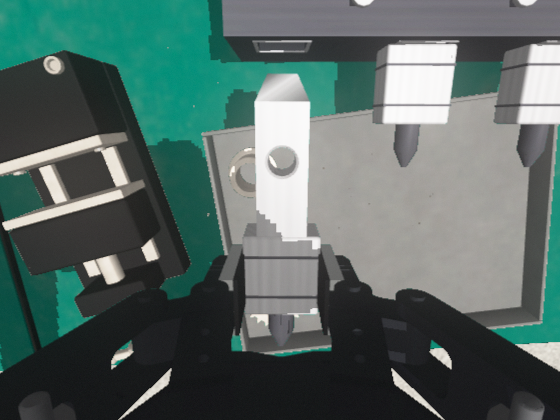

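Emit:
arm_command([
  [0,0.0095,0,0,0,0],
  [0,0.019,0,0,0,0],
  [0,0.0285,0,0,0,0],
  [0,0.038,0,0,0,0],
  [-0.005,0.038,0,0,0,0],
  [-0.01,0.038,0,0,0,0],
  [-0.015,0.038,0,0,0,0],
  [-0.02,0.038,0,0,0,0],
  [-0.025,0.038,0,0,0,0],
  [-0.03,0.038,0,0,0,0],
])

```text
time: 78.55
tool_pos: [466.3, 8.1, 112.1]
tcp_rot: [-90.0, 0.0, 176.5]
ft_force: [1.1, 0.1, -1.5]
finger_gap: 30.4
```

```bash
python3 plan.py s
python3 - <<'E'
from cam import *
p=snap('wrist','w34')
E
```

```text
{'time': 78.55, 'tool_pos': [466.34, 8.09, 112.07], 'tcp_rot': [-90.0, 0.01, 176.5], 'ft_force': [1.05, 0.05, -1.51], 'joint_pos': [-5.31, -2.52, 116.67, -0.0, 65.85, 88.19], 'finger_gap': 30.45} [466.04, 8.22, 111.99, -183.5]
```

View pics/w34.png

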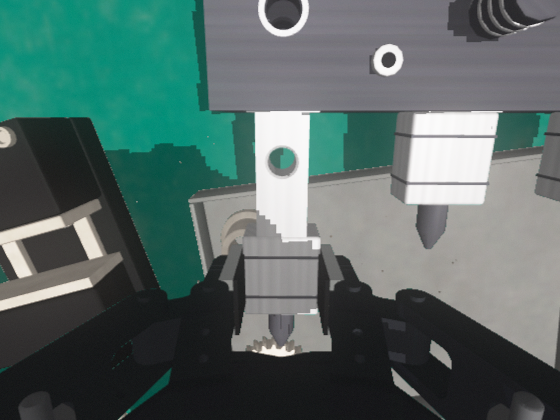

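Emit:
arm_command([
  [-0.005,0,0,0,0,0],
  [-0.01,0,0,0,0,0],
  [-0.015,0,0,0,0,0],
  [-0.02,0,0,0,0,0],
  [-0.025,0,0,0,0,0],
  [-0.03,0,0,0,0,0],
  [-0.035,0,0,0,0,0],
  [-0.04,0,0,0,0,0],
  [-0.044,0,0,0,0,0],
  [-0.046,0,0,0,0,0],
])

```text
time: 79.85
tool_pos: [512.1, 5.3, 112.0]
tcp_rot: [-90.0, 0.0, 176.5]
ft_force: [0.2, -0.6, -0.9]
finger_gap: 30.5
```

Emit:
arm_command([
  [-0.001,0,0,0,0,0],
  [-0.002,0,0,0,0,0],
  [-0.003,0,0,0,0,0],
  [-0.004,0,0,0,0,0],
  [-0.005,0,0,0,0,0],
  [-0.005,0,0,0,0,0],
  [-0.005,0,0,0,0,0],
  [-0.005,0,0,0,0,0],
  [-0.005,0,0,0,0,0],
  [-0.005,0,0,0,0,0],
])

```text
time: 81.1
tool_pos: [515.3, 5.1, 111.4]
tcp_rot: [-90.0, -0.2, 176.5]
ft_force: [-7.8, -0.4, 2.6]
finger_gap: 30.1
```

Contact at 515.3 (expected ~515.3–515.8). Pressing home and easing.

Emit:
arm_command([
  [-0.001,0,0,0,0,0],
  [-0.002,0,0,0,0,0],
  [-0.003,0,0,0,0,0],
  [-0.003,0,0,0,0,0],
  [-0.003,0,0,0,0,0],
  [-0.003,0,0,0,0,0],
  [-0.002,0,0,0,0,0],
  [-0.001,0.0005,0,0,0,0],
  [-0.001,0.001,0,0,0,0],
  [-0.001,0.001,0,0,0,0],
])

```text
time: 82.35
tool_pos: [515.5, 5.2, 110.6]
tcp_rot: [-90.0, -0.4, 176.5]
ft_force: [-15.7, 0.6, 10.7]
finger_gap: 30.6
```

Emit:
arm_command([
  [0,0,0,0,0,0],
  [0,0,0,0,0,0],
  [0,0,0,0,0,0],
  [0,0,0,0,0,0],
  [0,0,0,0,0,0],
  [0,-0.01,0,0,0,0],
  [0,-0.03,0,0,0,0],
  [0,-0.05,0,0,0,0],
  [0,-0.07,0,0,0,0],
  [0,-0.09,0,0,0,0],
], jaw=0)

```text
time: 83.6
tool_pos: [518.0, 5.0, 202.5]
tcp_rot: [-90.0, 0.0, 176.5]
ft_force: [0.5, 1.3, 0.3]
finger_gap: 42.8
```

```bash
python3 adv.py -52 1; python3 adv.py 0 -90; python3 plan.py s
python3 - <<'E'
from cam import *
p=snap('wrist','w35')
E
python3 plan.py '[(525,-120,210,-183.5,5),(563.6,-241.5,170,-183.5,5)]';python3 plan.py '[(563.6,-241.5,122,-183.5,7),(563.6,-241.5,122,-183.5,3)]'
```

```text
{'time': 83.6, 'tool_pos': [517.97, 4.95, 202.48], 'tcp_rot': [-90.0, 0.04, 176.5], 'ft_force': [0.49, 1.28, 0.26], 'joint_pos': [-5.12, -1.13, 105.0, 0.0, 76.09, 88.37], 'finger_gap': 42.77} [517.94, 5.04, 200.99, -183.5]
[[-0.0029, -0.0018, 0.0249, 0, 0, 0], [-0.0059, -0.0036, 0.0498, 0, 0, 0], [-0.0088, -0.0054, 0.0746, 0, 0, 0], [-0.0117, -0.0072, 0.0995, 0, 0, 0], [-0.0147, -0.009, 0.1244, 0, 0, 0], [-0.0239, -0.001, 0.1482, 0, 0, 0], [-0.0331, 0.007, 0.1719, 0, 0, 0], [-0.0422, 0.015, 0.1957, 0, 0, 0], [-0.0514, 0.023, 0.2195, 0, 0, 0], [-0.0606, 0.031, 0.2433, 0, 0, 0]]
end [563.58, -241.5, 169.99, -183.5]
[[0, 0.0069, 0, 0, 0, 0], [0, 0.0137, 0, 0, 0, 0], [0, 0.0206, 0, 0, 0, 0], [0, 0.0274, 0, 0, 0, 0], [0, 0.0343, 0, 0, 0, 0], [0, 0.0411, 0, 0, 0, 0], [0, 0.048, 0, 0, 0, 0], [0, 0.048, 0, 0, 0, 0], [0, 0.048, 0, 0, 0, 0], [0, 0.048, 0, 0, 0, 0]]
end [563.58, -241.5, 121.99, -183.5]
```

View pics/w35.png

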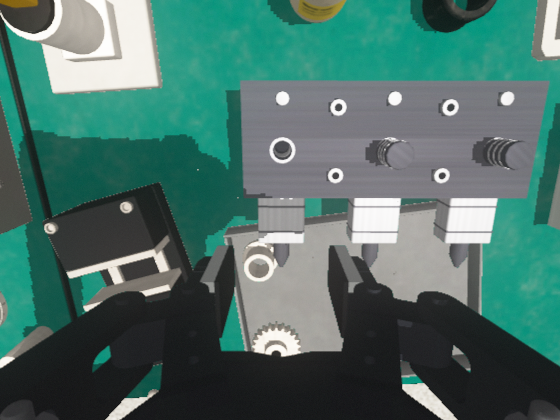

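Emit:
arm_command([
  [-0.003,-0.002,0.025,0,0,0],
  [-0.006,-0.0036,0.05,0,0,0],
  [-0.009,-0.0054,0.0746,0,0,0],
  [-0.012,-0.007,0.0995,0,0,0],
  [-0.015,-0.009,0.1244,0,0,0],
  [-0.024,-0.001,0.148,0,0,0],
  [-0.033,0.007,0.172,0,0,0],
  [-0.042,0.015,0.1957,0,0,0],
  [-0.051,0.023,0.2195,0,0,0],
  [-0.0606,0.031,0.2433,0,0,0],
], jaw=0.3)

```text
time: 84.9
tool_pos: [563.7, -242.4, 169.8]
tcp_rot: [-90.0, 0.0, 176.5]
ft_force: [0.6, 0.1, 0.2]
finger_gap: 29.8
```

```bash
python3 plan.py s
python3 - <<'E'
from cam import *
m=wm();p=snap('wrist','w36')
print(topx(m,[563.6,-241.5,68]))
E
```

```text
{'time': 84.9, 'tool_pos': [563.69, -242.43, 169.82], 'tcp_rot': [-90.0, 0.01, 176.5], 'ft_force': [0.6, 0.1, 0.19], 'joint_pos': [-28.06, 15.18, 90.88, 0.0, 73.93, 65.44], 'finger_gap': 29.77} [563.58, -241.5, 121.99, -183.5]
[279.8771359  240.41204928]
```

View pics/w36.png

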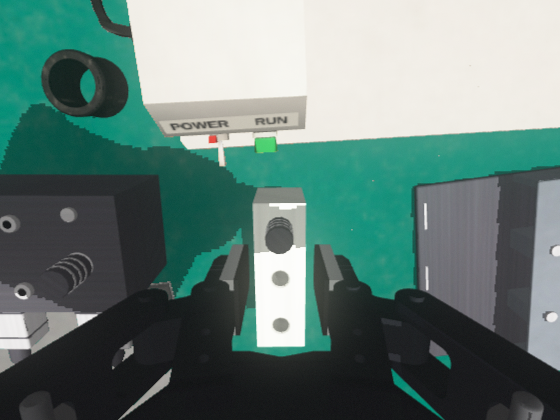

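Pin top is at (279,240), as predicted. Descending and gripping.

Emit:
arm_command([
  [0,0.007,0,0,0,0],
  [0,0.014,0,0,0,0],
  [0,0.021,0,0,0,0],
  [0,0.0275,0,0,0,0],
  [0,0.034,0,0,0,0],
  [0,0.041,0,0,0,0],
  [0,0.046,0,0,0,0],
  [0,0.048,0,0,0,0],
  [0,0.048,0,0,0,0],
  [0,0.048,0,0,0,0],
])

```text
time: 86.2
tool_pos: [563.6, -241.7, 122.3]
tcp_rot: [-90.0, 0.0, 176.5]
ft_force: [-0.3, -0.3, -1.1]
finger_gap: 29.8
```

Emit:
arm_command([
  [0,0,0,0,0,0],
  [0,0,0,0,0,0],
  [0,0,0,0,0,0],
  [0,0,0,0,0,0],
  [0,-0.015,0,0,0,0],
  [0,-0.03,0,0,0,0],
  [0,-0.05,0,0,0,0],
  [0,-0.07,0,0,0,0],
  [0,-0.09,0,0,0,0],
  [0,-0.105,0,0,0,0],
], jaw=1, force=40)

```text
time: 87.45
tool_pos: [563.8, -241.8, 229.1]
tcp_rot: [-90.0, 0.1, 176.5]
ft_force: [0.2, 0.2, -0.7]
finger_gap: 14.3
```

```bash
python3 adv.py 0 -105; python3 plan.py s
python3 - <<'E'
from cam import *
p=snap('wrist','w37')
E
python3 plan.py '[(562.8,2.0,227,-183.5,6),(562.8,2.0,195,-183.5,4)]'
```

```text
{'time': 87.45, 'tool_pos': [563.81, -241.78, 229.08], 'tcp_rot': [-89.96, 0.08, 176.5], 'ft_force': [0.21, 0.19, -0.68], 'joint_pos': [-28.0, 12.02, 88.1, -0.0, 79.79, 65.5], 'finger_gap': 14.3} [563.58, -241.5, 226.99, -183.5]
[[0.0026, 0, -0.0405, 0, 0, 0], [0.0052, 0, -0.081, 0, 0, 0], [0.0078, 0, -0.1215, 0, 0, 0], [0.0104, 0, -0.162, 0, 0, 0], [0.013, 0, -0.2025, 0, 0, 0], [0.0156, 0, -0.243, 0, 0, 0], [0.0156, 0.008, -0.243, 0, 0, 0], [0.0156, 0.016, -0.243, 0, 0, 0], [0.0156, 0.024, -0.243, 0, 0, 0], [0.0156, 0.032, -0.243, 0, 0, 0]]
end [562.84, 2.0, 194.99, -183.5]
```

View pics/w37.png

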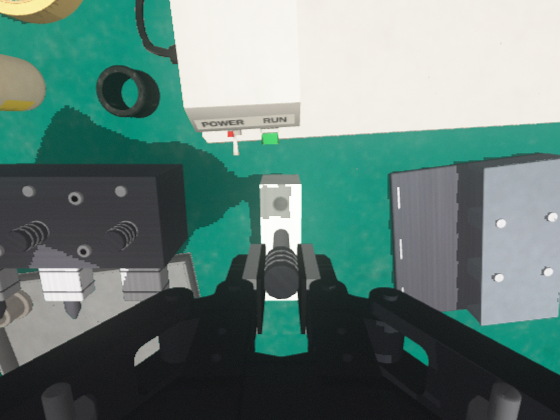

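Emit:
arm_command([
  [0.003,0,-0.03,0,0,0],
  [0.005,0,-0.07,0,0,0],
  [0.008,0,-0.115,0,0,0],
  [0.01,0,-0.16,0,0,0],
  [0.013,0,-0.2025,0,0,0],
  [0.0156,0,-0.235,0,0,0],
  [0.0156,0.004,-0.243,0,0,0],
  [0.0156,0.016,-0.243,0,0,0],
  [0.0156,0.026,-0.243,0,0,0],
  [0.0156,0.032,-0.243,0,0,0],
])

```text
time: 88.75
tool_pos: [562.2, 0.9, 193.4]
tcp_rot: [-90.0, -0.1, 176.4]
ft_force: [0.3, 0.0, 0.5]
finger_gap: 14.3
```

```bash
python3 plan.py s
python3 - <<'E'
from cam import *
m=wm();p=snap('wrist','w38')
print('lock px',topx(m,[563.1,2.0,67]))
cv2.imwrite('pics/w38z.png',cv2.resize(p[190:330,215:345,::-1],None,fx=4.2,fy=4.2,interpolation=cv2.INTER_CUBIC))
E
```

```text
{'time': 88.75, 'tool_pos': [562.17, 0.86, 193.44], 'tcp_rot': [-89.99, -0.11, 176.42], 'ft_force': [0.34, 0.0, 0.46], 'joint_pos': [-5.13, 6.3, 98.33, -0.01, 75.49, 88.45], 'finger_gap': 14.27} [562.84, 2.0, 194.99, -183.5]
lock px [279.47026481 224.12106715]
```

View pics/w38z.png

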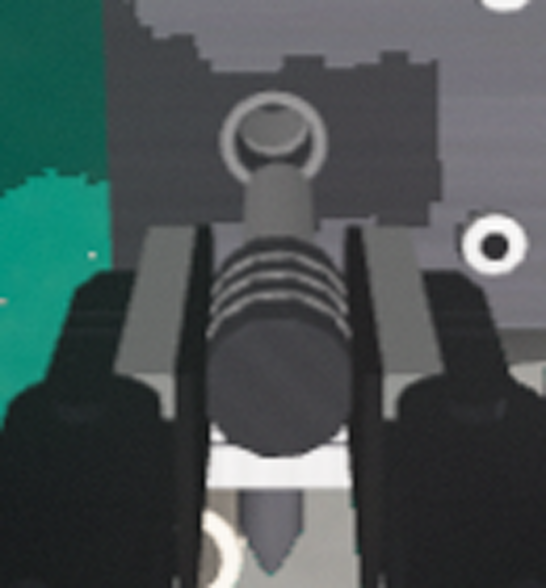

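Emit:
arm_command([
  [0,0.004,0,0,0,0],
  [0,0.008,0,0,0,0],
  [0,0.012,0,0,0,0],
  [0,0.016,0,0,0,0],
  [0,0.019,0,0,0,0],
  [0,0.022,0,0,0,0],
  [0,0.025,0,0,0,0],
  [0,0.028,0,0,0,0],
  [0,0.03,0,0,0,0],
  [0,0.03,0,0,0,0],
])

```text
time: 90.05
tool_pos: [562.7, 1.8, 164.8]
tcp_rot: [-90.0, -0.0, 176.5]
ft_force: [1.4, -1.3, -2.2]
finger_gap: 14.4
```

Emit:
arm_command([
  [0,0.002,0,0,0,0],
  [0,0.004,0,0,0,0],
  [0,0.006,0,0,0,0],
  [0,0.009,0,0,0,0],
  [0,0.012,0,0,0,0],
  [0,0.015,0,0,0,0],
  [0,0.017,0,0,0,0],
  [0,0.019,0,0,0,0],
  [0,0.0205,0,0,0,0],
  [0,0.0205,0,0,0,0],
])

```text
time: 91.3
tool_pos: [562.9, 1.9, 144.4]
tcp_rot: [-90.0, 0.0, 176.5]
ft_force: [3.0, -1.5, -0.5]
finger_gap: 14.2
```

Emit:
arm_command([
  [0,0,0,0,0,0],
  [0,0,0,0,0,0],
  [0,0,0,0,0,0],
  [0,0,0,0,0,0],
  [0,-0.0126,0,0,0,0],
  [0,-0.025,0,0,0,0],
  [0,-0.038,0,0,0,0],
  [0.02,-0.06,0,0,0,0],
  [0.04,-0.08,0,0,0,0],
  [0.06,-0.1,0,0,0,0],
], jaw=0.3)

```text
time: 92.55
tool_pos: [502.4, 5.6, 246.2]
tcp_rot: [-90.0, 0.1, 176.5]
ft_force: [1.5, 0.1, 0.8]
finger_gap: 29.9
```

```bash
python3 adv.py 0 50.5; python3 adv.py 60 -100; python3 plan.py s;python3 - <<'E'
from cam import *
p=snap('wrist','w39')
q=snap('side');cv2.imwrite('pics/s39z.png',cv2.resize(q[140:260,200:340,::-1],None,fx=5,fy=5,interpolation=cv2.INTER_CUBIC))
E
```

```text
{'time': 92.55, 'tool_pos': [502.43, 5.59, 246.2], 'tcp_rot': [-90.0, 0.07, 176.5], 'ft_force': [1.47, 0.05, 0.84], 'joint_pos': [-5.21, -5.85, 104.79, -0.0, 80.99, 88.29], 'finger_gap': 29.9} [502.95, 5.66, 244.49, -183.5]
```

View pics/w39.png

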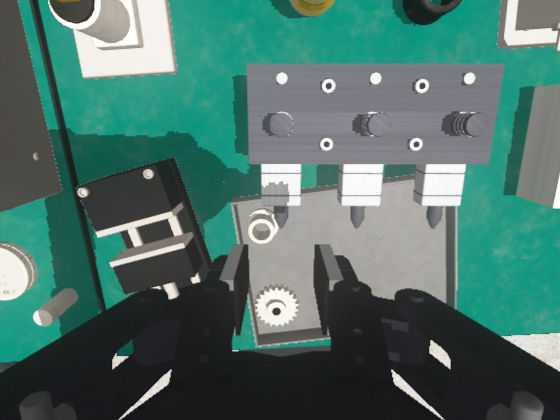

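View pics/s39z.png

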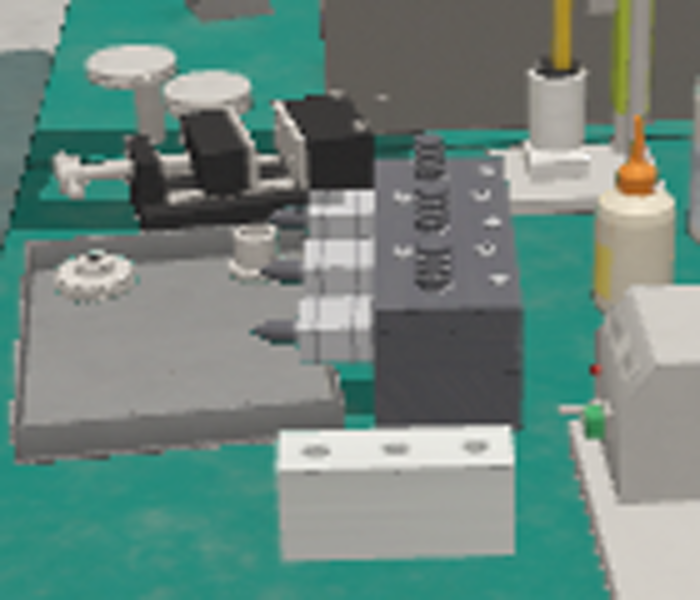

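All three bars and pins appear seated. Taking one closer check view centred on the head.

```bash
python3 plan.py '[(505,-60,215,-183.5,5),(505,-60,215,-183.5,5)]'
```

```text
[[-0.0012, 0.0059, 0.0131, 0, 0, 0], [-0.0024, 0.0118, 0.0262, 0, 0, 0], [-0.0036, 0.0177, 0.0392, 0, 0, 0], [-0.0048, 0.0236, 0.0523, 0, 0, 0], [-0.0061, 0.0295, 0.0654, 0, 0, 0], [-0.0061, 0.0295, 0.0654, 0, 0, 0], [-0.0061, 0.0295, 0.0654, 0, 0, 0], [-0.0061, 0.0295, 0.0654, 0, 0, 0], [-0.0061, 0.0295, 0.0654, 0, 0, 0], [-0.0061, 0.0295, 0.0654, 0, 0, 0]]
end [505.05, -59.99, 214.99, -183.5]
```

Emit:
arm_command([
  [-0.001,0.006,0.013,0,0,0],
  [-0.0024,0.012,0.026,0,0,0],
  [-0.0036,0.018,0.039,0,0,0],
  [-0.0048,0.0236,0.052,0,0,0],
  [-0.0061,0.0295,0.0654,0,0,0],
  [-0.0061,0.0295,0.0654,0,0,0],
  [-0.0061,0.0295,0.0654,0,0,0],
  [-0.0061,0.0295,0.0654,0,0,0],
  [-0.0061,0.0295,0.0654,0,0,0],
  [-0.0061,0.0295,0.0654,0,0,0],
])

```text
time: 93.9
tool_pos: [505.0, -59.8, 215.2]
tcp_rot: [-90.0, 0.0, 176.5]
ft_force: [-0.1, -0.2, -0.5]
finger_gap: 29.8
```

```bash
python3 plan.py s;python3 - <<'E'
from cam import *
p=snap('wrist','w40');m=wm()
cv2.imwrite('pics/w40z.png',cv2.resize(p[70:280,140:420,::-1],None,fx=2.8,fy=2.8,interpolation=cv2.INTER_CUBIC))
q=snap('scene');cv2.imwrite('pics/c40z.png',cv2.resize(q[110:250,150:330,::-1],None,fx=4.2,fy=4.2,interpolation=cv2.INTER_CUBIC))
a=np.radians(-3.5);Rm=np.array([[np.cos(a),-np.sin(a)],[np.sin(a),np.cos(a)]])
for i in(-65,0,65):
    L=np.array([564.2,-63.2])+Rm@[-5,i];B=np.array([564.2,-63.2])+Rm@[-71,i]
    print('pin top if seated',np.round(topx(m,[*L,89]),1),'if 5 up',np.round(topx(m,[*L,94]),1),'body rear top',np.round(topx(m,[*B,54]),1))
E
```

```text
{'time': 93.9, 'tool_pos': [505.01, -59.84, 215.15], 'tcp_rot': [-90.0, 0.02, 176.53], 'ft_force': [-0.14, -0.22, -0.52], 'joint_pos': [-12.54, -3.31, 105.73, 0.0, 77.56, 80.94], 'finger_gap': 29.82} [505.05, -59.99, 214.99, -183.5]
pin top if seated [393.5 136.9] if 5 up [396.4 137.5] body rear top [369.8 226. ]
pin top if seated [281.1 136.8] if 5 up [281.1 137.3] body rear top [280.8 225.9]
pin top if seated [168.4 136.6] if 5 up [165.5 137.2] body rear top [191.7 225.9]
```

View pics/w40z.png

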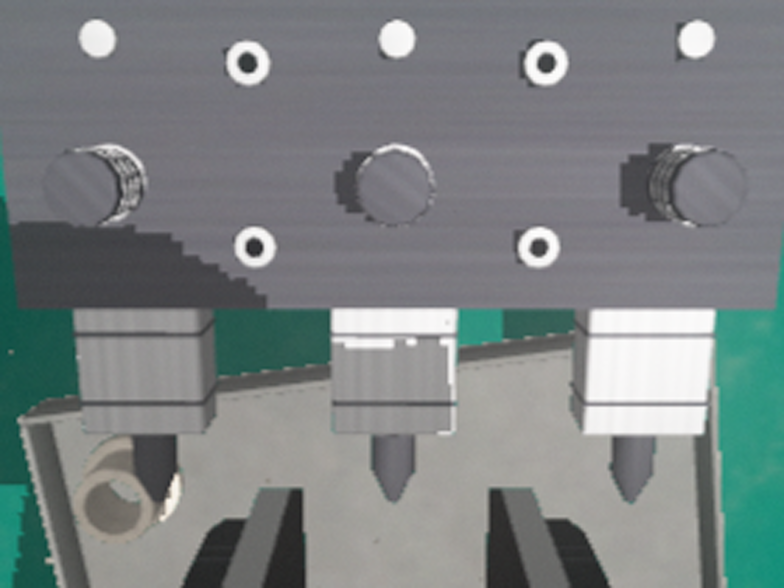

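View pics/c40z.png

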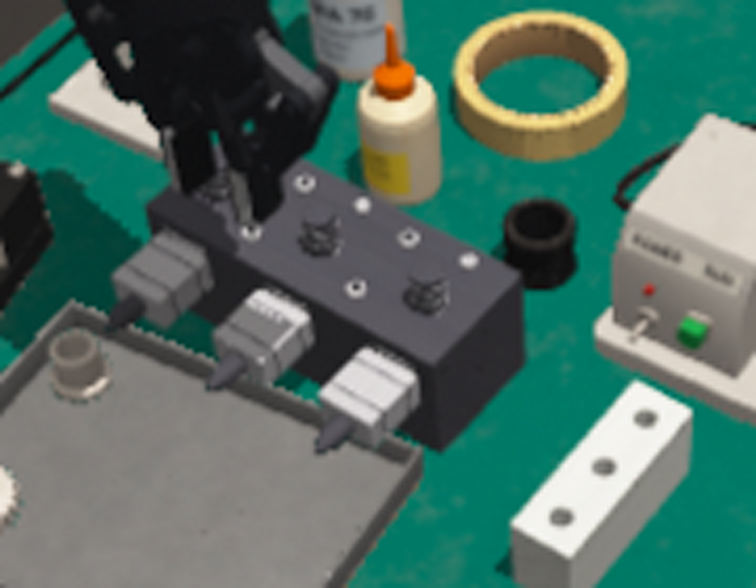

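```bash
python3 -c "
from h import *
print(r.hand_in())"
```

```text
the job is handed in; nothing more can be done
None
```

All three scratch bars are in the tool head, each pushed fully home and locked with a pin. I handed the job in at about 94 s; `r.hand_in()` gave no verdict.

**How it went:** I drew each bar out by its shank, laid it on the bench and took it again by its body. I then pushed it in until the shoulder met the front face, with 13–20 N of contact force along the socket. The three contact positions matched the socket spacing to about 1 mm. One bar had been knocked about 2.5 cm out of its lane during the first pin; I measured it again before taking it.

**Last checks:**
- **Pins:** the tops of the two outer pins are within about 1 px of where fully seated pins should appear (5 mm too high would shift them about 3 px). The middle pin looks down, but that view cannot show its height as clearly.
- **Bars:** all three line up at the back to the pixel, with no visible gap at the shoulder.
- **Surroundings:** the oil bottle and loupe are standing, and the stand is empty because all three pins were used.

**Disagreements and slips:**
- **Wrist camera:** its calibration was about 2 mm off sideways, so I corrected it with a fit to known points.
- **Second bar:** laying it down pressed it on the bench with about 43 N through the held bar for a moment, before I raised the arm and released it.

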